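Change the lidding stand over to round jars and close the washed jars

TASK

Turn the white nest plate on the lidding stand over so that its round nests face up and seat it fully home on the two pins again. Then stand every empty round jar in a round nest and close each one squarely with a lid taken from the spring dispenser; leave the spare lids in the dispenser and do not disturb the other things on the worktop.

Things in the scene. Friction and masses are not known exactly. Their poses are not given: they have to be found in the camera images.
- stand_bed (a point): Lidding stand, fixed: a low grey steel bed, 66 mm (its x) by 226 mm (its y), flat top 30 mm above the worktop. This point is the centre of that top, z up. Two steel pins, 9 mm thick with tapered tips, stand 15 mm up at x = +18 mm, y = +100 and -100 mm: both nearer the +x long side. A seated plate lies flat on the top.
- plate_centre (a point): Centre of the reversible nest plate: loose, white plastic, 0.24 to 0.38 kg, 72 mm (its x) by 220 mm (its y) by 22 mm thick (its z), with a grip tab out of its -x long side. Its +z face has three square nests (46 mm, 6 mm deep), its -z face three round ones (55.5 mm, 6 mm deep). The start: seated on the stand, square nests up, its axes as the stand's.
- plate_tab (a point): Middle of the plate's grip tab, at x = -58 mm from plate_centre: 40 mm wide (plate y), 22 mm thick, 44 mm long (plate x -36 to -80 mm). Seated, it overhangs the stand's -x side, 41 mm above the worktop. The plate can stand by itself on the plain long edge opposite, 220 x 22 mm, 94 mm from this point; the worktop between stand and dispenser is clear for that.
- pin_hole (a point): One of the plate's two 12 mm through holes for the pins, at x = +18 mm, y = +100 mm from plate_centre, at mid-thickness; the other is at y = -100 mm. Turned over, the plate seats in one way only: its tab again over the stand's -x side, its z down and its y opposite to the stand's y, its centre 11 mm above stand_bed.
- dispenser_axis (a point): Lid dispenser, fixed: dark base 96 mm (its x) by 84 mm (its y); this point is the middle of the base's top, 14 mm above the worktop. Four thin guide rods end 116 mm above the worktop, two at its +x and two at its -x side (|x| 23 to 30, |y| below 19 mm): its +y and -y sides are open to the fingers. Holds four lids in a stack.
- carriage (a joint): Spring carriage under the lids, m: 0 with four lids, about 0.02 higher for each lid taken off. Soft spring (17 N/m): it lifts the stack within about a second after the top lid is lifted away, so that the top lid's disc is always about 111 mm (middle) above the worktop.
- nest_1 (a point): Centre of the floor of round nest 1, on the plate's -z face, at x = 0, y = -59 mm from plate_centre (axes as the plate's). A jar stands in it with its centre 40 mm from this point. With the plate seated round side up this floor is 46 mm and the plate's top face 52 mm above the worktop.
- nest_2 (a point): Centre of the floor of round nest 2, on the plate's -z face, at x = 0, y = 0 mm from plate_centre (axes as the plate's). A jar stands in it with its centre 40 mm from this point. With the plate seated round side up this floor is 46 mm and the plate's top face 52 mm above the worktop.
- nest_3 (a point): Centre of the floor of round nest 3, on the plate's -z face, at x = 0, y = 59 mm from plate_centre (axes as the plate's). A jar stands in it with its centre 40 mm from this point. With the plate seated round side up this floor is 46 mm and the plate's top face 52 mm above the worktop.
- jar_1_centre (a point): Round empty glass jar 1, open (may be absent): 52 mm across, 80 mm tall, wall 3.5 mm, mouth 45 mm wide, 0.13 to 0.21 kg, standing on the worktop. This point is its centre, half-way up (40 mm from foot and rim), z towards the mouth.
- jar_2_centre (a point): Round empty glass jar 2, open (may be absent): 52 mm across, 80 mm tall, wall 3.5 mm, mouth 45 mm wide, 0.13 to 0.21 kg, standing on the worktop. This point is its centre, half-way up (40 mm from foot and rim), z towards the mouth.
- jar_3_centre (a point): Round empty glass jar 3, open (may be absent): 52 mm across, 80 mm tall, wall 3.5 mm, mouth 45 mm wide, 0.13 to 0.21 kg, standing on the worktop. This point is its centre, half-way up (40 mm from foot and rim), z towards the mouth.
- lid_1_centre (a point): Jar lid 1, 35 g: a wooden disc 52 mm across, 10 mm thick, with a rubber plug 39 mm across, 10 mm deep under it that goes into a jar's mouth. This point is the middle of the disc, z away from the plug. On a jar it is 45 mm above the jar's centre. At the start it is number 1 from the top of the dispenser's stack; the discs are 20 mm apart.
- lid_2_centre (a point): Jar lid 2, 35 g: a wooden disc 52 mm across, 10 mm thick, with a rubber plug 39 mm across, 10 mm deep under it that goes into a jar's mouth. This point is the middle of the disc, z away from the plug. On a jar it is 45 mm above the jar's centre. At the start it is number 2 from the top of the dispenser's stack; the discs are 20 mm apart.
- lid_3_centre (a point): Jar lid 3, 35 g: a wooden disc 52 mm across, 10 mm thick, with a rubber plug 39 mm across, 10 mm deep under it that goes into a jar's mouth. This point is the middle of the disc, z away from the plug. On a jar it is 45 mm above the jar's centre. At the start it is number 3 from the top of the dispenser's stack; the discs are 20 mm apart.
- lid_4_centre (a point): Jar lid 4, 35 g: a wooden disc 52 mm across, 10 mm thick, with a rubber plug 39 mm across, 10 mm deep under it that goes into a jar's mouth. This point is the middle of the disc, z away from the plug. On a jar it is 45 mm above the jar's centre. At the start it is number 4 from the top of the dispenser's stack; the discs are 20 mm apart.
- square_jar_1: Bystander, to be left alone: square lidded jar, 44 mm square, 92 mm tall. This point is the centre of its underside.
- square_jar_2: Bystander, to be left alone: square lidded jar, 44 mm square, 92 mm tall. This point is the centre of its underside.
- green_bottle: Bystander, to be left alone: green glass bottle, 68 mm across, 210 mm tall. This point is the centre of its underside.
- funnel: Bystander, to be left alone: steel jar funnel, 90 mm across, 58 mm tall. This point is the centre of its underside.
- big_jar: Bystander, to be left alone: large lidded glass jar, 90 mm across, 150 mm tall. This point is the centre of its underside.
- label_box: Bystander, to be left alone: cardboard box, 70 x 110 mm, 45 mm tall. This point is the centre of its underside.

How it is judged:
By the outcome, as a careful person would: the job done as asked, in the order asked, and still so for the second after the job is handed in, with the robot touching nothing.
Of jar_1, jar_2, jar_3 only 2 to 3 are there at a start; the rules pass over those that are not, and their reading is None.
At some moment in a run one of jar_1, jar_2, jar_3 may be knocked a few centimetres aside while the robot is not near it.
It also fails if it takes over 210 s, if anything falls off the work surface, if the arm or the gripper's body presses on something with over 40 N, if the wrist force passes 120 N, or if a joint passes its speed limit or range.

ROBOT

A 6-joint arm with a two-finger parallel gripper is mounted at the origin on the work surface. World frame = base frame: x ahead of the robot, y to its left, z up, the work surface at z = 0. Lengths are in m, angles in rad, forces in N, time in s.
With the tool pointing down it reaches from about 0.375 to 0.975 m from the base axis. Payload 3.8 kg.
Tool frame: the origin (TCP) lies on the mounting face of the last link; the fingertips stand 173 mm ahead of it and the grasp point (between the pads) lies 155 mm ahead of it; z points along the fingers, y is the line along which they close (so a half turn about z gives the same grasp; the last joint's range is limited). The gripper opens to 85 mm and grips with 20 to 120 N. Pads are 22 mm wide; open, the fingers measure 114 mm over their backs; the gripper's body (76 mm by 85 mm) begins 54 mm behind the grasp point. The pads swing forward as they close: fully open they stand 13 mm farther back than shut.
Start: joints at [-1.365, 0.264, 1.604, -0, 1.274, -0.037], TCP at [0.162, -0.655, 0.405] pointing down, gripper open.
Joint ranges: [-2.63, 2.63], [-0.94, 2.18], [0.31, 2.57], [-1.31, 4.45], [0, 2.66], [-2.55, 2.55]. Speed limits (rad/s): [2.57, 2.57, 3.14, 3.14, 3.14, 3.14].

INTERFACE

Orientations are given as a rotation vector (axis times angle).
In Python, from workcell import bot gives the robot as it stands.
- The arm moves only by the tool drive_tool, never from a script. Its argument "increments" is a list of rows, each an object with "delta_pos": the shift along the tool's x, y, z in mm, a list of three; "turn": the turn about the tool's z in rad; "jaw": the opening, from -1 (shut) to 1 (fully open). A call has 1 to 8 rows; each row shifts and turns the commanded pose from where the row before left it, along the tool's axes as they then stand; what a row does not reach is not made up. A row lasts 1/12 s, in which the tool goes at most 41.7 mm and 7.16 degrees, less where a joint would pass 70% of its speed; a pose out of reach is approached as far as the arm can. A call is refused whole if a number of a shift passes 41.7 or a number of a turn 0.125, either way. A call with a gripper value outside its range is refused whole. The fingers move at their own pace and stop on an object; "grip_force" is the grip in N (left out, the last holds). Time passes only in rows, so rows that do not move let the fingers close. It gives the time, the measured TCP pose, the force, the opening and the grip force at its end, in the units of the state.
- bot.read_state(): the state, without advancing time (a new reading comes with each control period).
- bot.read_camera(name): name is "side" or "top"; returns a dict with "pixels" (384x512x3 uint8, red, green, blue), "fovy" (degrees; the focal length in pixels is half the picture's height over the tangent of half this angle, whatever the lens; pixels are square), "cx", "cy" (the principal point, pixels), "camera_from_world" (4x4, takes a point from world to camera coordinates). Camera axes: x right, y down, z forward; pixel columns grow to the right and rows downward; lengths in m; the calibration is good to about 2 mm. A picture is of the moment at which its call begins. There is no depth.
- bot.finish_job(): hands the job in; it is judged then, once.
The state is a dict: "time": time; "q": joint angles; "joint_vel": joint speeds; "joint_torque": joint torques, N m; "tool_pos": TCP position; "tcp_rot": TCP orientation; "wrist_force": force on the tool from outside, world axes, zero at the start; "torque": the same for the moment, N m; "width": opening from 0.0 (shut) to 1.0 (fully open); "grip_force": force on a finger pad.
Only numpy, scipy, OpenCV 4.12 (cv2) and the standard library are available. Lean on these libraries where they do the work, as an engineer would, in place of code of your own. Each camera call takes 0.05 s, during which the arm holds its last target. There are 200 camera calls.

## Working session

There is one attempt and no reset: what is moved stays moved. The work goes in short steps, Python scripts to look and compute and a tool call to move; the robot and the scene stay as the last step left them, time stands still between calls to the robot, and variables do not carry over. Pictures are saved under pics/ and viewed, at most 14 in all, crops included, and the job is handed in when it is done.

Besides the shell and the picture viewer there is one more tool, called after "Emit:" by a JSON object that holds its "fn" and its "kwargs", one argument or row to a line. drive_tool: Moves the arm, as the interface text tells. Its arguments: {"type":"object","properties":{"increments":{"type":"array"},"grip_force":{"type":"number"}},"required":["increments"]}

```bash
ls; mkdir -p pics
cat > h.py <<'E'
import numpy as np, cv2
from workcell import bot
from scipy.spatial.transform import Rotation as R
def shot(n,f):
    c=bot.read_camera(n); cv2.imwrite(f'pics/{f}.png',c['pixels'][:,:,::-1]); np.save(f'pics/{f}.npy',{k:c[k] for k in c},allow_pickle=True); return c
def load(f): return np.load(f'pics/{f}.npy',allow_pickle=True).item()
def foc(c): return c['pixels'].shape[0]/2/np.tan(np.radians(c['fovy'])/2)
def ray(c,u,v,z):
    M=c['camera_from_world'];f=foc(c)
    d=M[:3,:3].T@np.array([(u-c['cx'])/f,(v-c['cy'])/f,1]);o=-M[:3,:3].T@M[:3,3]
    return o+d*(z-o[2])/d[2]
def proj(c,p):
    M=c['camera_from_world'];q=M[:3,:3]@np.array(p)+M[:3,3];f=foc(c)
    return np.array([c['cx']+f*q[0]/q[2],c['cy']+f*q[1]/q[2]])
E
python3 - <<'E'
from h import *
for n in('top','side'):
    c=shot(n,n+'0');print(n,c['fovy'],c['cx'],c['cy'],c['camera_from_world'].round(4).tolist())
    cv2.imwrite(f'pics/{n}0b.png',cv2.resize(c['pixels'][:,:,::-1],(800,600),interpolation=cv2.INTER_CUBIC))
print(bot.read_state())
E
```

```text
pics
top 43.49311570445135 249.45714538783326 194.0228388275051 [[-0.0263, -0.9995, -0.0161, 0.0569], [-0.9871, 0.0285, -0.1576, 0.5306], [0.1579, 0.0118, -0.9874, 1.4385], [0.0, 0.0, 0.0, 1.0]]
side 55.85823435274094 257.9424249803203 193.18617214715778 [[-0.9283, -0.3714, -0.0157, 0.5083], [-0.26, 0.6788, -0.6868, 0.1728], [0.2657, -0.6335, -0.7267, 1.0169], [0.0, 0.0, 0.0, 1.0]]
{'time': 0.1, 'q': array([-1.36492460e+00,  2.64701433e-01,  1.60524413e+00,  5.31464445e-06,
        1.27369954e+00, -3.69041352e-02]), 'joint_vel': array([ 0.00084019, -0.00269384, -0.00410664,  0.00070043, -0.00020735,
       -0.0009077 ]), 'joint_torque': array([ 3.70876460e-04, -5.16707253e+01, -3.68588877e+01, -6.26007773e-05,
        6.27610847e-03,  1.49813798e-05]), 'tool_pos': array([ 0.16220222, -0.65490542,  0.40346663]), 'tcp_rot': array([-3.11644511e+00, -3.80165457e-01,  2.63926312e-04]), 'wrist_force': array([ 0.76340953, -0.6300615 , -0.03614871]), 'torque': array([-0.00224653,  0.00770552, -0.04669248]), 'grip_force': 0.0, 'width': 1.0002799344401319}
```

View pics/top0b.png

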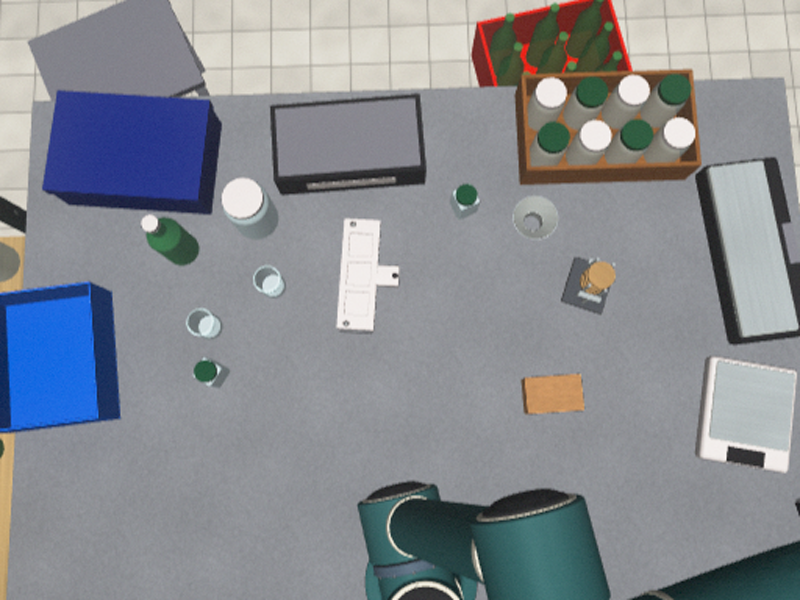

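View pics/side0b.png

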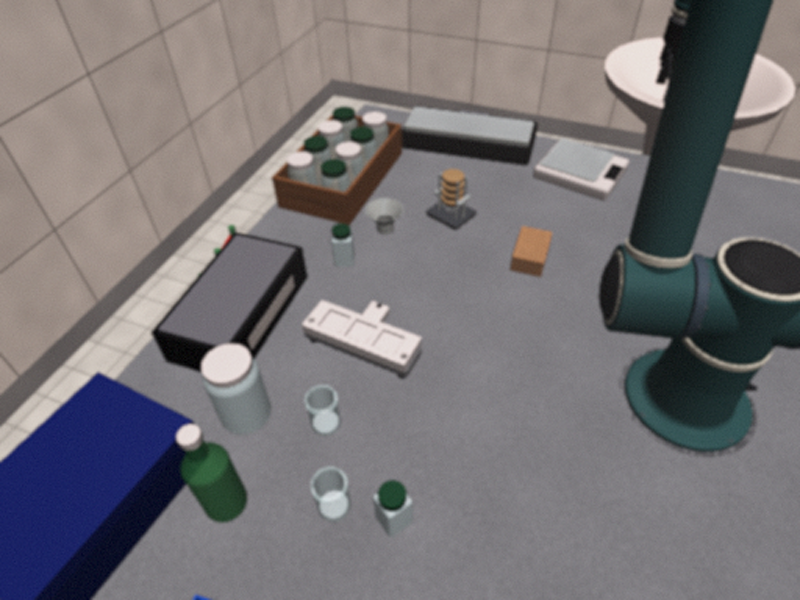

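The top view shows two round jars, at about (268,280) and (203,323). The plate is at about (360,275) with its tab to the right (world -y), and the dispenser is at (590,283). I'll take enlarged crops for precise measurement.

```bash
cat >> h.py <<'E'
def mont(c,boxes,f,w=(800,600)):
    # boxes: (x0,y0,x1,y1,scale,px,py)
    o=np.zeros((w[1],w[0],3),np.uint8)
    for x0,y0,x1,y1,s,px,py in boxes:
        m=cv2.resize(c['pixels'][y0:y1,x0:x1,::-1],None,fx=s,fy=s,interpolation=cv2.INTER_CUBIC)
        for g in range((x0//10+1)*10,x1,10): cv2.putText(m,str(g),(int((g+.5-x0)*s)-10,9),0,.32,(0,255,255),1);cv2.line(m,(int((g+.5-x0)*s),10),(int((g+.5-x0)*s),15),(0,255,255),1)
        for g in range((y0//10+1)*10,y1,10): cv2.putText(m,str(g),(0,int((g+.5-y0)*s)+4),0,.32,(0,255,255),1);cv2.line(m,(22,int((g+.5-y0)*s)),(27,int((g+.5-y0)*s)),(0,255,255),1)
        h,ww=m.shape[:2];o[py:py+h,px:px+ww]=m[:600-py,:800-px]
    cv2.imwrite(f'pics/{f}.png',o)
E
python3 - <<'E'
from h import *
mont(load('top0'),[(208,133,263,218,7,0,0),(112,165,190,220,5,390,0),(350,155,402,205,6,390,290)],'m1')
mont(load('side0'),[(190,185,275,245,4.6,0,0),(190,240,230,335,6,400,0),(268,100,310,150,5.5,0,300)],'m2')
E
```

```text
(no output)
```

View pics/m1.png

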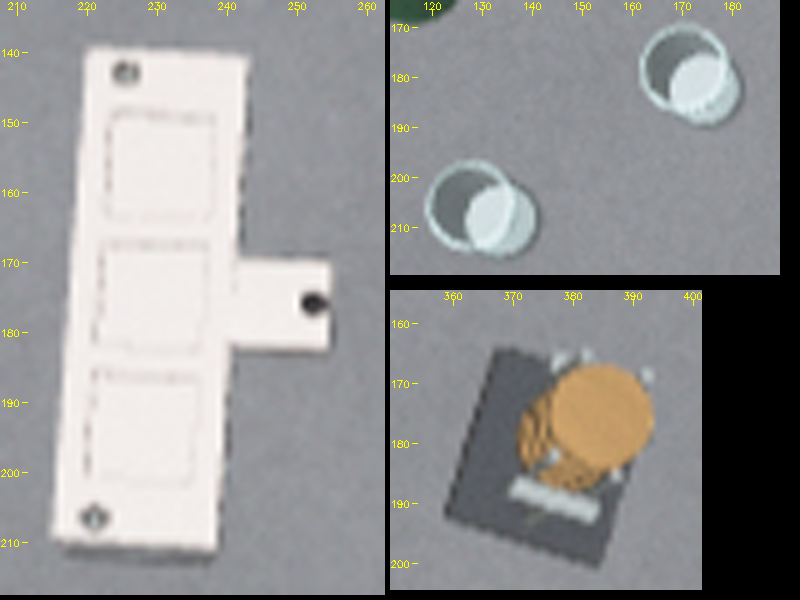

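View pics/m2.png

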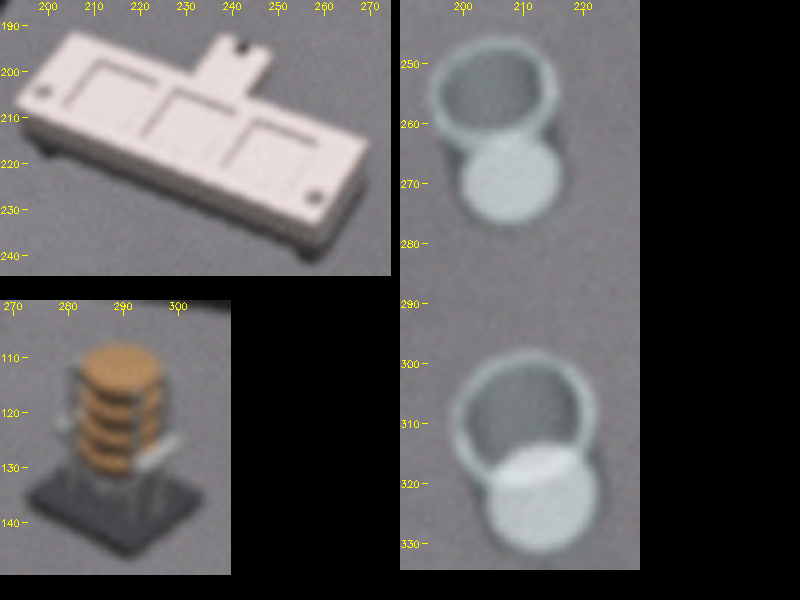

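Run:
```python
from h import *
T=load('top0');S=load('side0')
from scipy.optimize import least_squares
mod=[(.036,.110,.052),(.036,-.110,.052),(-.036,.110,.052),(-.036,-.110,.052),(-.08,.02,.052),(-.08,-.02,.052),(.018,-.1,.045),(.018,.1,.045)]
#plate x->+Y world, y-> -X
tp={1:(219.6,139.4),3:(243.1,140.6),0:(214.9,209.6),2:(238.5,210.6),5:(254.6,170.1),4:(254.2,182.5),6:(225.6,142.9),7:(220.9,206.4)}
sp={3:(205.2,191.5),1:(192.8,206.7),2:(269.5,216.0),0:(259.1,232.8),6:(198.6,204.5),7:(257.8,227.5)}
def W(p,m): c,s=np.cos(p[2]),np.sin(p[2]);return (p[0]+c*m[0]-s*m[1],p[1]+s*m[0]+c*m[1],m[2])
def fit(L):
    r=lambda p:np.concatenate([proj(c,W(p,mod[k]))-np.array(v) for c,d in L for k,v in d.items()])
    o=least_squares(r,[.7,0,1.55]);return o.x.round(4),np.abs(o.fun).max().round(2),o.fun.round(1)
for L in([(T,tp)],[(S,sp)],[(T,tp),(S,sp)]):print(*fit(L))
def pr(n,t,s,z):
    print(n,ray(T,*t,z).round(4)[:2],ray(S,*s,z).round(4)[:2])
pr('lid',(385,175.8),(289.7,112.2),.116)
pr('A rim',(170.2,178.1),(205.7,255.3),.08)
pr('A flr',(174.7,182.3),(208.0,269.2),.004)
pr('B rim',(127.5,205.3),(210.3,309.2),.08)
pr('B flr',(133.7,208.6),(213.2,322.3),.004)
for n,uv in dict(tl=(368,165),bl=(358,193),br=(384.5,201)).items():print(n,ray(T,*uv,.014).round(4))
# dispenser base corners side
for uv in((272.5,135.5),(291,146),(304.5,135.5)):print('side base',ray(S,*uv,.014).round(4))
s=bot.read_state();print(R.from_rotvec(s['tcp_rot']).as_matrix().round(3).tolist())
```

```text
[0.5929 0.1039 1.4832] 0.6 [ 0.2 -0.1 -0.3  0.  -0.3 -0.3 -0.3  0.1  0.6 -0.4  0.2 -0.1 -0.2  0.5
  0.   0.3]
[0.5932 0.102  1.4853] 1.13 [ 0.4 -0.4 -0.1  0.1 -0.2 -1.1 -0.8 -0.2  0.5  0.9  0.2  0.8]
[0.5929 0.1032 1.4841] 1.21 [ 0.3 -0.1 -0.1 -0.  -0.  -0.3 -0.   0.1  0.8 -0.4  0.5 -0.1  0.   0.5
  0.3  0.3  0.3 -0.1 -0.2  0.4 -0.2 -0.8 -0.9  0.2  0.4  1.2  0.1  1.2]
lid [ 0.5627 -0.3566] [ 0.5629 -0.3514]
A rim [0.5816 0.28  ] [0.5777 0.2833]
A flr [0.5827 0.2793] [0.583  0.2794]
B rim [0.5023 0.4084] [0.4998 0.4103]
B flr [0.5021 0.4091] [0.5022 0.4085]
tl [ 0.6184 -0.3337  0.014 ]
bl [ 0.5299 -0.2968  0.014 ]
br [ 0.5023 -0.3774  0.014 ]
side base [ 0.6184 -0.3269  0.014 ]
side base [ 0.5331 -0.2922  0.014 ]
side base [ 0.5048 -0.3697  0.014 ]
[[0.971, 0.24, -0.0], [0.24, -0.971, 0.002], [0.0, -0.002, -1.0]]
```

Plate centre is about (0.593, 0.1035) with its x axis at 1.484 rad. The jars are at about (0.582, 0.280) and (0.502, 0.409), and the dispenser lid at about (0.562, -0.355) with its axis at -0.40 rad. I'm moving above the tab.

Emit:
{"fn": "drive_tool", "kwargs": {
  "increments": [
    {"delta_pos":[26.4,-26.3,4.7],"turn":0,"jaw":1},
    {"delta_pos":[26.4,-26.3,4.7],"turn":0,"jaw":1},
    {"delta_pos":[26.4,-26.3,4.7],"turn":0,"jaw":1},
    {"delta_pos":[26.4,-26.3,4.7],"turn":0,"jaw":1},
    {"delta_pos":[26.4,-26.3,4.7],"turn":0,"jaw":1},
    {"delta_pos":[26.4,-26.3,4.7],"turn":0,"jaw":1},
    {"delta_pos":[26.4,-26.3,4.7],"turn":0,"jaw":1},
    {"delta_pos":[26.4,-26.3,4.7],"turn":0,"jaw":1}
  ],
  "grip_force": 120
}}

```text
time: 0.77
tool_pos: [0.3171, -0.3984, 0.3664]
tcp_rot: [-3.118, -0.38, 0.0]
wrist_force: [1.3, -0.4, 0.0]
width: 1.002
grip_force: 0.0
```

Emit:
{"fn": "drive_tool", "kwargs": {
  "increments": [
    {"delta_pos":[26.4,-26.3,4.7],"turn":0,"jaw":1},
    {"delta_pos":[26.4,-26.3,4.7],"turn":0,"jaw":1},
    {"delta_pos":[26.4,-26.3,4.7],"turn":0,"jaw":1},
    {"delta_pos":[26.4,-26.3,4.7],"turn":0,"jaw":1},
    {"delta_pos":[26.4,-26.3,4.7],"turn":0,"jaw":1},
    {"delta_pos":[26.4,-26.3,4.7],"turn":0,"jaw":1},
    {"delta_pos":[26.4,-26.3,4.7],"turn":0,"jaw":1},
    {"delta_pos":[26.4,-26.3,4.7],"turn":0,"jaw":1}
  ]
}}

```text
time: 1.43
tool_pos: [0.4715, -0.1433, 0.329]
tcp_rot: [-3.118, -0.381, 0.0]
wrist_force: [-0.7, -0.7, 0.7]
width: 0.996
grip_force: 0.0
```

Emit:
{"fn": "drive_tool", "kwargs": {
  "increments": [
    {"delta_pos":[26.4,-26.3,4.7],"turn":0,"jaw":1},
    {"delta_pos":[26.4,-26.3,4.7],"turn":0,"jaw":1},
    {"delta_pos":[26.4,-26.3,4.7],"turn":0,"jaw":1},
    {"delta_pos":[26.4,-26.3,4.7],"turn":0,"jaw":1},
    {"delta_pos":[26.4,-26.3,4.7],"turn":0,"jaw":1},
    {"delta_pos":[26.4,-26.3,4.7],"turn":0,"jaw":1},
    {"delta_pos":[0,0,0],"turn":-0.124,"jaw":1},
    {"delta_pos":[0,0,0],"turn":-0.124,"jaw":1}
  ]
}}

```text
time: 2.1
tool_pos: [0.5875, 0.0484, 0.3001]
tcp_rot: [-3.043, -0.777, 0.002]
wrist_force: [-0.4, 0.9, -0.3]
width: 0.999
grip_force: 0.0
```

Emit:
{"fn": "drive_tool", "kwargs": {
  "increments": [
    {"delta_pos":[0,0,0],"turn":-0.124,"jaw":1},
    {"delta_pos":[0,0,0],"turn":-0.124,"jaw":1},
    {"delta_pos":[0,0,0],"turn":-0.124,"jaw":1},
    {"delta_pos":[0,0,0],"turn":-0.124,"jaw":1},
    {"delta_pos":[0,0,0],"turn":-0.124,"jaw":1},
    {"delta_pos":[0,0,0],"turn":-0.124,"jaw":1},
    {"delta_pos":[0,0,0],"turn":-0.124,"jaw":1},
    {"delta_pos":[0,0,0],"turn":-0.124,"jaw":1}
  ]
}}

```text
time: 2.77
tool_pos: [0.5866, 0.0461, 0.3007]
tcp_rot: [-2.31, -2.128, 0.001]
wrist_force: [0.3, 0.3, -0.7]
width: 1.002
grip_force: 0.0
```

```bash
cat >> h.py <<'E'
def st():
    s=bot.read_state();m=R.from_rotvec(s['tcp_rot']).as_matrix()
    print('t',round(s['time'],2),'pos',(s['tool_pos']*1000).round(1),'psi',np.arctan2(m[1,0],m[0,0]).round(4),'tilt',np.degrees(np.arccos(-m[2,2])).round(2),'w',round(s['width']*85,1),'g',round(s['grip_force'],1),'F',s['wrist_force'].round(1),'T',s['torque'].round(2),'q',s['q'].round(2));return s,m
def to(x,y,z=None,psi=None):
    s,m=st();p=np.array([x,y,s['tool_pos'][2]*1000 if z is None else z]);ps=np.arctan2(m[1,0],m[0,0])
    d=p-s['tool_pos']*1000;print(' delta now-axes',(m.T@d).round(1))
    if psi is not None:
        c,t=np.cos(psi),np.sin(psi);print(' turn',(-(psi-ps)).round(4),' delta after-turn axes',np.round([c*d[0]+t*d[1],t*d[0]-c*d[1],-d[2]],1))
E
python3 -c "
from h import *
to(588,45.7,190,1.484)"
```

```text
t 2.77 pos [586.6  46.1 300.7] psi 1.489 tilt 0.07 w 85.2 g 0.0 F [ 0.3  0.3 -0.7] T [-0.07  0.02  0.05] q [0.04 0.19 1.9  0.   1.06 0.12]
 delta now-axes [ -0.2   1.5 110.7]
 turn 0.005  delta after-turn axes [ -0.2   1.4 110.7]
```

Emit:
{"fn": "drive_tool", "kwargs": {
  "increments": [
    {"delta_pos":[0,1.4,30],"turn":0.005,"jaw":1},
    {"delta_pos":[0,0,30],"turn":0,"jaw":1},
    {"delta_pos":[0,0,30],"turn":0,"jaw":1},
    {"delta_pos":[0,0,20],"turn":0,"jaw":1},
    {"delta_pos":[0,0,0],"turn":0,"jaw":0},
    {"delta_pos":[0,0,0],"turn":0,"jaw":-1},
    {"delta_pos":[0,0,0],"turn":0,"jaw":-1},
    {"delta_pos":[0,0,0],"turn":0,"jaw":-1}
  ],
  "grip_force": 60
}}

```text
time: 3.43
tool_pos: [0.5892, 0.046, 0.1933]
tcp_rot: [2.321, 2.115, 0.002]
wrist_force: [-3.0, -5.7, 10.6]
width: 0.457
grip_force: 63.4
```

Emit:
{"fn": "drive_tool", "kwargs": {
  "increments": [
    {"delta_pos":[0,0,0],"turn":0,"jaw":-1},
    {"delta_pos":[0,0,0],"turn":0,"jaw":-1},
    {"delta_pos":[0,0,0],"turn":0,"jaw":-1},
    {"delta_pos":[0,0,0],"turn":0,"jaw":-1}
  ],
  "grip_force": 120
}}

```text
time: 3.77
tool_pos: [0.5891, 0.046, 0.1937]
tcp_rot: [2.32, 2.116, 0.003]
wrist_force: [-2.6, -1.1, 6.8]
width: 0.451
grip_force: 120.1
```

```bash
python3 -c "
from h import *
st()"
```

```text
t 3.77 pos [589.1  46.  193.7] psi 1.4786 tilt 0.14 w 38.3 g 120.1 F [-2.6 -1.1  6.8] T [0.11 0.85 0.35] q [ 0.04  0.32  1.96 -0.    0.86  0.13]
```

Emit:
{"fn": "drive_tool", "kwargs": {
  "increments": [
    {"delta_pos":[0,0,-3],"turn":0,"jaw":-1},
    {"delta_pos":[0,0,-4],"turn":0,"jaw":-1},
    {"delta_pos":[0,0,-5],"turn":0,"jaw":-1},
    {"delta_pos":[0,0,-6],"turn":0,"jaw":-1},
    {"delta_pos":[0,0,-8],"turn":0,"jaw":-1},
    {"delta_pos":[0,0,-8],"turn":0,"jaw":-1},
    {"delta_pos":[0,0,-8],"turn":0,"jaw":-1},
    {"delta_pos":[0,0,0],"turn":0,"jaw":-1}
  ]
}}

```text
time: 4.43
tool_pos: [0.5895, 0.046, 0.2359]
tcp_rot: [2.32, 2.114, 0.005]
wrist_force: [0.5, -0.3, -2.8]
width: 0.449
grip_force: 120.6
```

```bash
python3 -c "
from h import *
st()
c=shot('side','s1');mont(c,[(170,140,300,250,5,0,0)],'m3')"
```

```text
t 4.43 pos [589.5  46.  235.9] psi 1.4778 tilt 0.24 w 38.1 g 120.6 F [ 0.5 -0.3 -2.8] T [-0.21  0.01 -0.02] q [0.04 0.26 1.94 0.   0.93 0.13]
```

View pics/m3.png

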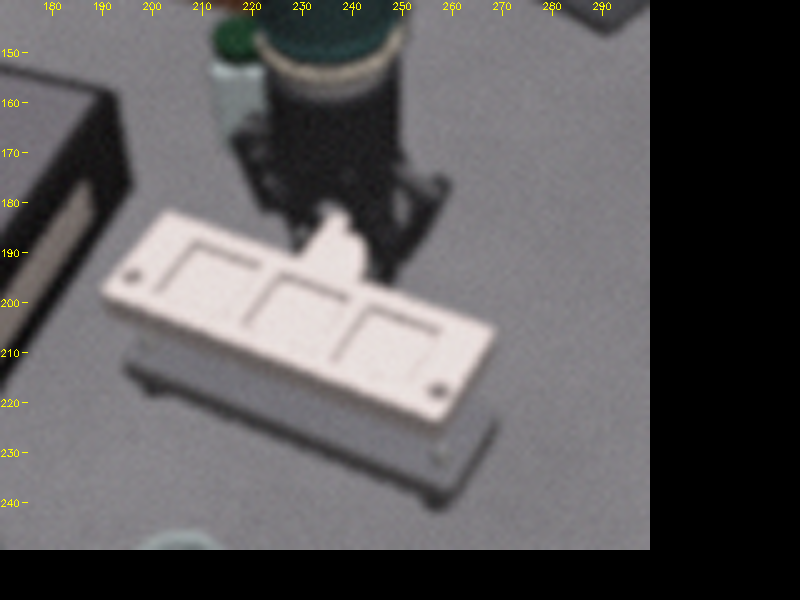

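The plate came off the pins level, held at 120 N. Next I'll move it to the clear area and loosen the grip so it droops.

Emit:
{"fn": "drive_tool", "kwargs": {
  "increments": [
    {"delta_pos":[0,0,-25],"turn":0,"jaw":-1},
    {"delta_pos":[-10,0,-25],"turn":0,"jaw":-1},
    {"delta_pos":[-30,0,0],"turn":0,"jaw":-1},
    {"delta_pos":[-36,0,0],"turn":0,"jaw":-1},
    {"delta_pos":[-36,0,0],"turn":0,"jaw":-1},
    {"delta_pos":[-36,0,0],"turn":0,"jaw":-1},
    {"delta_pos":[-30,0,0],"turn":0,"jaw":-1},
    {"delta_pos":[-18,0,0],"turn":0,"jaw":-1}
  ]
}}

```text
time: 5.15
tool_pos: [0.5694, -0.1521, 0.2831]
tcp_rot: [2.324, 2.113, -0.001]
wrist_force: [-0.0, -0.6, -3.2]
width: 0.448
grip_force: 121.5
```

Emit:
{"fn": "drive_tool", "kwargs": {
  "increments": [
    {"delta_pos":[0,0,0],"turn":0,"jaw":-1},
    {"delta_pos":[0,0,0],"turn":0,"jaw":-1},
    {"delta_pos":[0,0,0],"turn":0,"jaw":-1},
    {"delta_pos":[0,0,0],"turn":0,"jaw":-1},
    {"delta_pos":[0,0,0],"turn":0,"jaw":-1},
    {"delta_pos":[0,0,0],"turn":0,"jaw":-1}
  ],
  "grip_force": 20
}}

```text
time: 5.65
tool_pos: [0.5702, -0.1482, 0.2832]
tcp_rot: [-2.321, -2.117, 0.0]
wrist_force: [0.0, -1.0, -3.2]
width: 0.45
grip_force: 121.5
```

```bash
python3 -c "
from h import *
st()
c=shot('side','s2');mont(c,[(200,80,340,200,5,0,0)],'m4')"
```

```text
t 5.65 pos [ 570.2 -148.2  283.2] psi 1.4793 tilt 0.02 w 38.2 g 121.5 F [ 0.  -1.  -3.2] T [-0.16  0.03  0.05] q [-0.3   0.21  1.91  0.    1.02 -0.21]
```

View pics/m4.png

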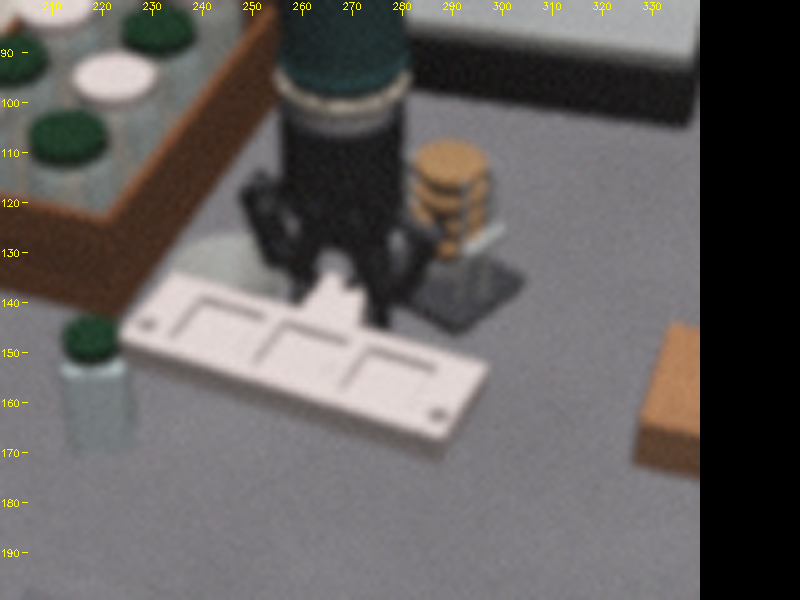

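Emit:
{"fn": "drive_tool", "kwargs": {
  "increments": [
    {"delta_pos":[0,0,0],"turn":0,"jaw":-0.2},
    {"delta_pos":[0,0,0],"turn":0,"jaw":-0.2},
    {"delta_pos":[0,0,0],"turn":0,"jaw":-0.2}
  ],
  "grip_force": 20
}}

```text
time: 5.95
tool_pos: [0.5702, -0.1489, 0.2833]
tcp_rot: [2.322, 2.116, 0.0]
wrist_force: [-0.8, -0.4, -2.7]
width: 0.448
grip_force: 121.5
```

```bash
python3 -c "
from h import *
st()
T=load('top0');S=load('side0')
print('sqjar1',ray(T,465/1.5625,208/1.5625,0),ray(S,343/1.5625,260/1.5625,0));print('funnel',ray(T,533/1.5625,220/1.5625,.03),ray(S,386/1.5625,228/1.5625,0))"
```

```text
t 5.95 pos [ 570.2 -148.9  283.3] psi 1.4782 tilt 0.0 w 38.1 g 121.5 F [-0.8 -0.4 -2.7] T [-0.14  0.   -0.01] q [-0.3   0.21  1.91  0.    1.02 -0.21]
sqjar1 [ 0.73315733 -0.11775718  0.        ] [ 0.73882132 -0.1114567   0.        ]
funnel [ 0.69526157 -0.25063441  0.03      ] [ 6.92009338e-01 -2.50930141e-01  1.11022302e-16]
```

Emit:
{"fn": "drive_tool", "kwargs": {
  "increments": [
    {"delta_pos":[0,-10,20],"turn":0,"jaw":-1},
    {"delta_pos":[0,-10,25],"turn":0,"jaw":-1},
    {"delta_pos":[0,0,25],"turn":0,"jaw":-1},
    {"delta_pos":[0,0,20],"turn":0,"jaw":-1},
    {"delta_pos":[0,0,12],"turn":0,"jaw":-1},
    {"delta_pos":[0,0,7],"turn":0,"jaw":-1},
    {"delta_pos":[0,0,2],"turn":0,"jaw":-1},
    {"delta_pos":[0,0,0],"turn":0,"jaw":-1}
  ]
}}

```text
time: 6.62
tool_pos: [0.5506, -0.1474, 0.1728]
tcp_rot: [-2.322, -2.116, 0.0]
wrist_force: [0.4, 0.2, -3.3]
width: 0.452
grip_force: 121.2
```

Emit:
{"fn": "drive_tool", "kwargs": {
  "increments": [
    {"delta_pos":[0,0,0],"turn":0,"jaw":-1},
    {"delta_pos":[0,0,0],"turn":0,"jaw":-1}
  ]
}}

```text
time: 6.78
tool_pos: [0.5511, -0.1476, 0.1732]
tcp_rot: [2.321, 2.114, 0.002]
wrist_force: [-0.1, 0.4, -3.3]
width: 0.452
grip_force: 121.2
```

```bash
python3 -c "
from h import *
st()
c=shot('side','s3');mont(c,[(200,100,340,220,5,0,0)],'m5')"
```

```text
t 6.78 pos [ 551.1 -147.6  173.2] psi 1.4778 tilt 0.14 w 38.5 g 121.2 F [-0.1  0.4 -3.3] T [-0.17  0.01 -0.03] q [-0.31  0.32  2.01  0.    0.81 -0.21]
```

View pics/m5.png

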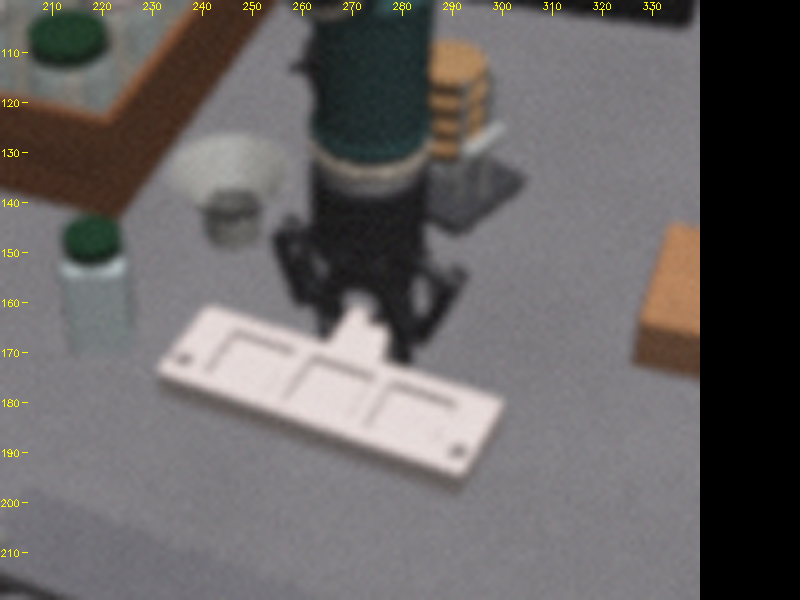

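The plate is level just above the worktop, still in the air. I'll lower it a little, release, and regrip at 20 N.

Emit:
{"fn": "drive_tool", "kwargs": {
  "increments": [
    {"delta_pos":[0,0,2],"turn":0,"jaw":-1},
    {"delta_pos":[0,0,1.5],"turn":0,"jaw":-1},
    {"delta_pos":[0,0,0],"turn":0,"jaw":-0.05},
    {"delta_pos":[0,0,0],"turn":0,"jaw":0.1},
    {"delta_pos":[0,0,0],"turn":0,"jaw":0.1},
    {"delta_pos":[0,0,0],"turn":0,"jaw":0.1},
    {"delta_pos":[0,0,0],"turn":0,"jaw":0.1}
  ],
  "grip_force": 20
}}

```text
time: 7.42
tool_pos: [0.5517, -0.1477, 0.171]
tcp_rot: [2.32, 2.113, 0.004]
wrist_force: [-1.1, 1.0, 8.3]
width: 0.551
grip_force: 4.0
```

Emit:
{"fn": "drive_tool", "kwargs": {
  "increments": [
    {"delta_pos":[0,0,0],"turn":0,"jaw":-1},
    {"delta_pos":[0,0,0],"turn":0,"jaw":-1},
    {"delta_pos":[0,0,0],"turn":0,"jaw":-1},
    {"delta_pos":[0,0,0],"turn":0,"jaw":-1},
    {"delta_pos":[0,0,0],"turn":0,"jaw":-1}
  ],
  "grip_force": 20
}}

```text
time: 7.83
tool_pos: [0.5517, -0.1479, 0.172]
tcp_rot: [2.32, 2.114, 0.003]
wrist_force: [-3.5, 1.3, 14.8]
width: 0.465
grip_force: 26.9
```

Emit:
{"fn": "drive_tool", "kwargs": {
  "increments": [
    {"delta_pos":[0,0,-4],"turn":0,"jaw":-1},
    {"delta_pos":[0,0,-6],"turn":0,"jaw":-1},
    {"delta_pos":[0,0,-6],"turn":0,"jaw":-1},
    {"delta_pos":[0,0,-8],"turn":0,"jaw":-1},
    {"delta_pos":[0,0,-8],"turn":0,"jaw":-1},
    {"delta_pos":[0,0,-8],"turn":0,"jaw":-1},
    {"delta_pos":[0,0,0],"turn":0,"jaw":-1}
  ]
}}

```text
time: 8.42
tool_pos: [0.5512, -0.1477, 0.211]
tcp_rot: [2.32, 2.114, 0.003]
wrist_force: [0.9, 0.1, -2.9]
width: 0.466
grip_force: 20.9
```

```bash
python3 -c "
from h import *
st()
c=shot('side','s4');mont(c,[(200,100,340,220,5,0,0)],'m6')"
```

```text
t 8.42 pos [ 551.2 -147.7  211. ] psi 1.4778 tilt 0.21 w 39.6 g 20.9 F [ 0.9  0.1 -2.9] T [-0.18 -0.04  0.02] q [-0.31  0.26  2.    0.    0.88 -0.21]
```

View pics/m6.png

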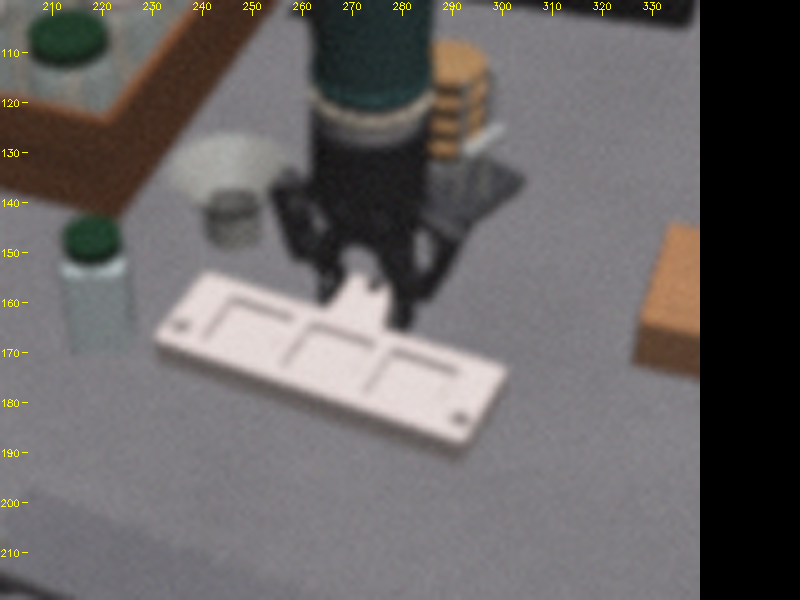

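20 N still holds it level, so it won't pivot there. I'll set it down and regrip at the outer end of the tab with only the fingertips, which gives a longer lever and a smaller contact patch.

Emit:
{"fn": "drive_tool", "kwargs": {
  "increments": [
    {"delta_pos":[0,0,12],"turn":0,"jaw":-1},
    {"delta_pos":[0,0,12],"turn":0,"jaw":-1},
    {"delta_pos":[0,0,9],"turn":0,"jaw":-1},
    {"delta_pos":[0,0,5],"turn":0,"jaw":-1},
    {"delta_pos":[0,0,0],"turn":0,"jaw":0.15},
    {"delta_pos":[0,0,0],"turn":0,"jaw":0.15},
    {"delta_pos":[0,0,-6],"turn":0,"jaw":0.15},
    {"delta_pos":[-9,0,0],"turn":0,"jaw":0.15}
  ]
}}

```text
time: 9.13
tool_pos: [0.5495, -0.1557, 0.1766]
tcp_rot: [-2.321, -2.117, -0.0]
wrist_force: [0.1, 0.8, 0.3]
width: 0.573
grip_force: 0.0
```

Emit:
{"fn": "drive_tool", "kwargs": {
  "increments": [
    {"delta_pos":[-9,0,0],"turn":0,"jaw":0.15},
    {"delta_pos":[0,0,0],"turn":0,"jaw":0.1},
    {"delta_pos":[0,0,0],"turn":0,"jaw":-1},
    {"delta_pos":[0,0,0],"turn":0,"jaw":-1},
    {"delta_pos":[0,0,0],"turn":0,"jaw":-1},
    {"delta_pos":[0,0,0],"turn":0,"jaw":-1},
    {"delta_pos":[0,0,0],"turn":0,"jaw":-1}
  ],
  "grip_force": 20
}}

```text
time: 9.72
tool_pos: [0.5484, -0.1652, 0.1765]
tcp_rot: [-2.322, -2.116, 0.0]
wrist_force: [-0.1, -1.2, -0.7]
width: 0.463
grip_force: 20.7
```

Emit:
{"fn": "drive_tool", "kwargs": {
  "increments": [
    {"delta_pos":[0,0,-10],"turn":0,"jaw":-1},
    {"delta_pos":[0,0,-15],"turn":0,"jaw":-1},
    {"delta_pos":[0,0,-15],"turn":0,"jaw":-1},
    {"delta_pos":[0,0,-15],"turn":0,"jaw":-1},
    {"delta_pos":[0,0,-15],"turn":0,"jaw":-1},
    {"delta_pos":[0,0,-15],"turn":0,"jaw":-1},
    {"delta_pos":[0,0,0],"turn":0,"jaw":-1}
  ]
}}

```text
time: 10.3
tool_pos: [0.5498, -0.1653, 0.2654]
tcp_rot: [2.318, 2.113, 0.005]
wrist_force: [1.4, 0.2, -2.0]
width: 0.464
grip_force: 20.6
```

```bash
python3 -c "
from h import *
st()
c=shot('side','s5');mont(c,[(200,90,340,210,5,0,0)],'m7')"
```

```text
t 10.3 pos [ 549.8 -165.3  265.4] psi 1.4782 tilt 0.32 w 39.4 g 20.6 F [ 1.4  0.2 -2. ] T [-0.27 -0.05 -0.04] q [-0.34  0.2   1.96  0.    0.98 -0.24]
```

View pics/m7.png

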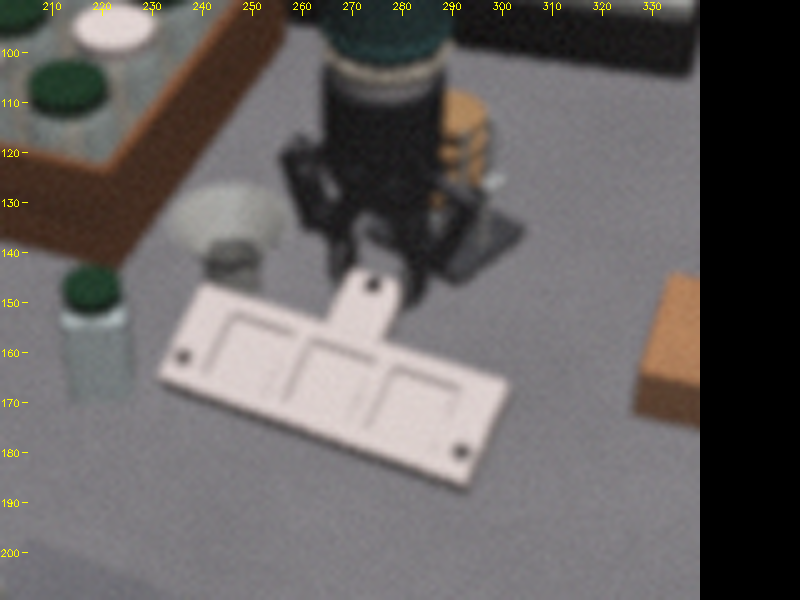

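It drooped partway. I'll write a small fit for the plate's pitch from the image mask, then help it swing with brisk short jerks.

```bash
cat >> h.py <<'E'
from scipy.optimize import minimize
def boxpts(a,b): return np.array([(x,y,z) for x in(a[0],b[0]) for y in(a[1],b[1]) for z in(a[2],b[2])])
BODY=boxpts((-.036,-.11,-.011),(.036,.11,.011));TAB=boxpts((-.08,-.02,-.011),(-.036,.02,.011))
def platefit(c,x0,roi,yaw0,flip=False,cx=None):
    # params: cx,cy,cz,pitch(deg, droop of plate edge below tab), yaw
    x0_,y0_,x1,y1=roi;im=c['pixels'][y0_:y1,x0_:x1].astype(int);m=((im.min(2)>150)).astype(np.uint8)
    n,l,s,_=cv2.connectedComponentsWithStats(m);k=1+np.argmax(s[1:,4]);m=(l==k).astype(np.float32)
    def ren(p):
        Rm=R.from_euler('z',p[4]).as_matrix()@R.from_euler('y',np.radians(p[3])).as_matrix()
        if flip: Rm=Rm@np.diag([1,-1,-1])
        o=np.zeros((m.shape[0]*4,m.shape[1]*4),np.uint8)
        for B in(BODY,TAB):
            q=np.array([proj(c,Rm@b+p[:3]) for b in B])-[x0_,y0_]
            cv2.fillConvexPoly(o,cv2.convexHull(((q+.5)*4).astype(np.float32).round().astype(int)),1)
        return cv2.resize(o.astype(np.float32),m.shape[::-1],interpolation=cv2.INTER_AREA)
    f=lambda p:np.abs(ren(p)-m).sum()
    best=None
    for pit in x0[3]:
        s0=np.array([x0[0],x0[1],x0[2],pit,yaw0]);S=np.vstack([s0]+[s0+d for d in np.diag([.015,.015,.015,12,.04])])
        o=minimize(f,s0,method='Nelder-Mead',options=dict(initial_simplex=S,maxiter=500,xatol=1e-4,fatol=.05))
        if best is None or o.fun<best.fun:best=o
    print('plate',best.x.round(4),'err',round(best.fun,1),'area',m.sum());return best.x
E
python3 -c "
from h import *
platefit(load('s4'),(.56,-.09,.05,(0,30)),(215,140,320,205),1.478)
platefit(load('s5'),(.56,-.09,.08,(20,50)),(225,138,320,205),1.478)"
```

```text
plate [  0.5599  -0.0925   0.0591 -15.4958   1.5111] err 106.1 area 1189.0
plate [ 0.5582 -0.0911  0.0821  6.2999  1.4809] err 138.2 area 1522.0
```

Emit:
{"fn": "drive_tool", "kwargs": {
  "increments": [
    {"delta_pos":[22,0,-32],"turn":0,"jaw":-1},
    {"delta_pos":[0,0,0],"turn":0,"jaw":-1},
    {"delta_pos":[-5.5,0,8],"turn":0,"jaw":-1},
    {"delta_pos":[-5.5,0,8],"turn":0,"jaw":-1},
    {"delta_pos":[-5.5,0,8],"turn":0,"jaw":-1},
    {"delta_pos":[-5.5,0,8],"turn":0,"jaw":-1},
    {"delta_pos":[22,0,-32],"turn":0,"jaw":-1},
    {"delta_pos":[0,0,0],"turn":0,"jaw":-1}
  ]
}}

```text
time: 11.02
tool_pos: [0.5512, -0.1431, 0.2945]
tcp_rot: [-2.323, -2.113, -0.003]
wrist_force: [1.5, -1.8, -2.1]
width: 0.464
grip_force: 20.9
```

```bash
python3 -c "
from h import *
st();c=shot('side','s6')
platefit(c,(.56,-.1,.1,(30,60,85)),(215,110,330,205),1.478)"
```

```text
t 11.02 pos [ 551.2 -143.1  294.5] psi 1.4763 tilt 0.1 w 39.5 g 20.9 F [ 1.5 -1.8 -2.1] T [-0.41 -0.1   0.01] q [-0.3   0.16  1.94  0.    1.04 -0.2 ]
plate [ 1.084  -0.4509 -0.3214  0.5034  1.2563] err 150.0 area 150.0
```

```bash
python3 -c "
from h import *
mont(load('s6'),[(215,90,345,210,5,0,0)],'m8')"
```

```text
(no output)
```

View pics/m8.png

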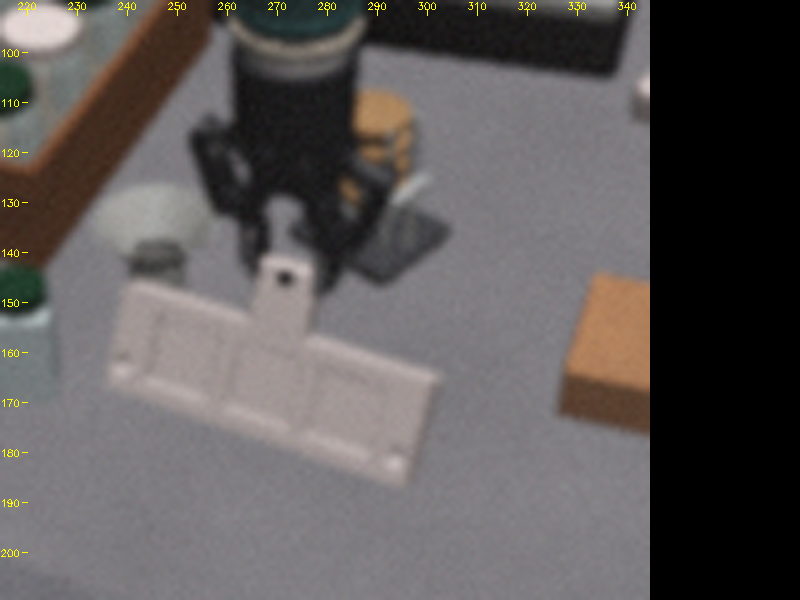

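```bash
cat >> h.py <<'E'
def ptfit(c,pts,x0,flip=False,yaw=None):
    F=np.diag([1,-1,-1]) if flip else np.eye(3)
    def r(p):
        Rm=R.from_euler('z',yaw if yaw is not None else p[4]).as_matrix()@R.from_euler('y',p[3]).as_matrix()@F
        return np.concatenate([proj(c,Rm@np.array(k)+p[:3])-v for k,v in pts])
    o=least_squares(r,x0);print('ctr',(o.x[:3]*1000).round(1),'pitch',np.degrees(o.x[3]).round(1),o.x[4:],'res',o.fun.round(1));return o.x
from scipy.optimize import least_squares
E
python3 -c "
from h import *
P=[((-.036,-.11,.011),(241.5,146)),((-.036,.11,.011),(301.8,166)),((.036,-.11,.011),(236.5,165.9)),((.036,.11,.011),(295.5,186.5)),((-.08,-.02,.011),(267.5,141.5)),((-.08,.02,.011),(277.5,143))]
ptfit(load('s6'),P,[.55,-.1,.1,1.2],yaw=1.4765)
Q=[((-.036,-.11,.011),(240.5,145.9)),((-.036,.11,.011),(301.1,165.5)),((.036,-.11,.011),(232.1,165.1)),((.036,.11,.011),(292.5,187.5))]
ptfit(load('s5'),Q,[.55,-.1,.1,.5],yaw=1.478)
"
```

```text
ctr [ 557.8 -126.6   51.2] pitch 61.4 [] res [-0.8  0.  -0.6 -0.5  0.2  0.2  0.2 -0.2 -0.1 -0.7  1.1  1.2]
ctr [ 558.  -103.9   64.1] pitch 33.4 [] res [-0.3  0.2  0.   0.1 -0.1  0.6  0.4 -0.9]
```

Emit:
{"fn": "drive_tool", "kwargs": {
  "increments": [
    {"delta_pos":[-7,0,-8],"turn":0,"jaw":-1},
    {"delta_pos":[-9,0,0],"turn":0,"jaw":-1},
    {"delta_pos":[-9,0,0],"turn":0,"jaw":-1},
    {"delta_pos":[0,0,0],"turn":0,"jaw":-1},
    {"delta_pos":[35,0,-18],"turn":0,"jaw":-1},
    {"delta_pos":[0,0,0],"turn":0,"jaw":-1},
    {"delta_pos":[0,0,0],"turn":0,"jaw":-1},
    {"delta_pos":[-9,0,0],"turn":0,"jaw":-1}
  ]
}}

```text
time: 11.73
tool_pos: [0.5505, -0.1418, 0.3194]
tcp_rot: [-2.32, -2.117, -0.0]
wrist_force: [0.3, -1.8, -4.1]
width: 0.462
grip_force: 20.8
```

Emit:
{"fn": "drive_tool", "kwargs": {
  "increments": [
    {"delta_pos":[-9,0,4],"turn":0,"jaw":-1},
    {"delta_pos":[-9,0,6],"turn":0,"jaw":-1},
    {"delta_pos":[-7,0,4],"turn":0,"jaw":-1},
    {"delta_pos":[0,0,0],"turn":0,"jaw":-1},
    {"delta_pos":[35,0,-12],"turn":0,"jaw":-1},
    {"delta_pos":[0,0,0],"turn":0,"jaw":-1},
    {"delta_pos":[0,0,0],"turn":0,"jaw":-1},
    {"delta_pos":[0,0,0],"turn":0,"jaw":-1}
  ]
}}

```text
time: 12.4
tool_pos: [0.5516, -0.1324, 0.3176]
tcp_rot: [-2.322, -2.116, 0.0]
wrist_force: [-0.1, -0.4, -2.4]
width: 0.46
grip_force: 20.7
```

```bash
python3 -c "
from h import *
st();c=shot('side','s7')
mont(c,[(215,90,345,210,5,0,0)],'m9')"
```

```text
t 12.4 pos [ 551.6 -132.4  317.6] psi 1.4783 tilt 0.01 w 39.1 g 20.7 F [-0.1 -0.4 -2.4] T [-0.05 -0.07 -0.02] q [-0.28  0.13  1.93 -0.    1.08 -0.19]
```

View pics/m9.png

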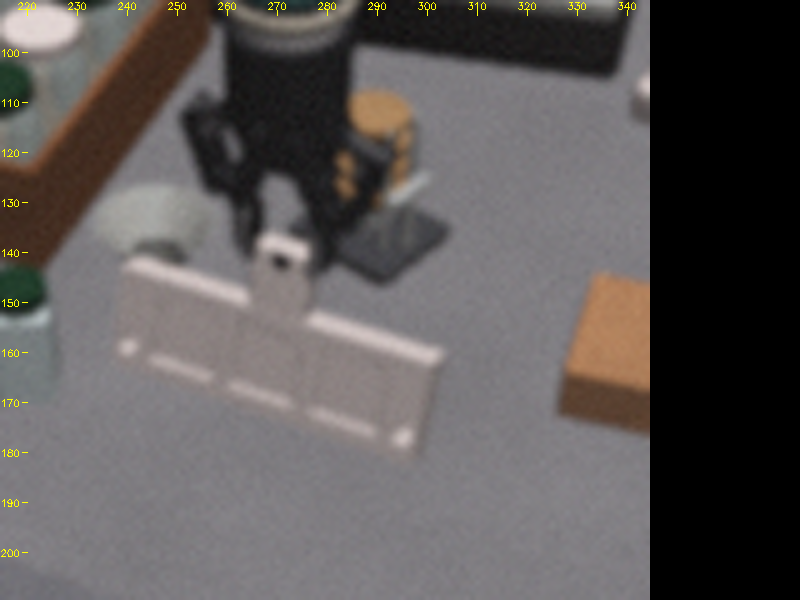

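The plate now hangs near vertical with its top edge visible. I'll turn it a quarter turn and set it standing on its plain edge.

Emit:
{"fn": "drive_tool", "kwargs": {
  "increments": [
    {"delta_pos":[0,0,0],"turn":0.05,"jaw":-1},
    {"delta_pos":[0,0,0],"turn":0.09,"jaw":-1},
    {"delta_pos":[0,0,0],"turn":0.1,"jaw":-1},
    {"delta_pos":[0,0,0],"turn":0.1,"jaw":-1},
    {"delta_pos":[0,0,0],"turn":0.1,"jaw":-1},
    {"delta_pos":[0,0,0],"turn":0.1,"jaw":-1},
    {"delta_pos":[0,0,0],"turn":0.1,"jaw":-1},
    {"delta_pos":[0,0,0],"turn":0.1,"jaw":-1}
  ]
}}

```text
time: 13.12
tool_pos: [0.5513, -0.133, 0.3173]
tcp_rot: [-2.933, -1.124, 0.001]
wrist_force: [-0.0, -0.3, -2.8]
width: 0.46
grip_force: 20.7
```

Emit:
{"fn": "drive_tool", "kwargs": {
  "increments": [
    {"delta_pos":[0,0,0],"turn":0.1,"jaw":-1},
    {"delta_pos":[0,0,0],"turn":0.1,"jaw":-1},
    {"delta_pos":[0,0,0],"turn":0.1,"jaw":-1},
    {"delta_pos":[0,0,0],"turn":0.1,"jaw":-1},
    {"delta_pos":[0,0,0],"turn":0.1,"jaw":-1},
    {"delta_pos":[0,0,0],"turn":0.1,"jaw":-1},
    {"delta_pos":[0,0,0],"turn":0.1,"jaw":-1},
    {"delta_pos":[0,0,0],"turn":0.08,"jaw":-1}
  ]
}}

```text
time: 13.78
tool_pos: [0.5513, -0.133, 0.3173]
tcp_rot: [-3.141, 0.075, 0.002]
wrist_force: [0.8, 0.2, -2.8]
width: 0.464
grip_force: 20.7
```

Emit:
{"fn": "drive_tool", "kwargs": {
  "increments": [
    {"delta_pos":[0,0,0],"turn":0.05,"jaw":-1},
    {"delta_pos":[0,0,6],"turn":0,"jaw":-1},
    {"delta_pos":[0,0,8],"turn":0,"jaw":-1},
    {"delta_pos":[0,0,8],"turn":0,"jaw":-1},
    {"delta_pos":[0,0,6],"turn":0,"jaw":-1},
    {"delta_pos":[0,0,4],"turn":0,"jaw":-1},
    {"delta_pos":[0,0,0],"turn":0,"jaw":-1}
  ]
}}

```text
time: 14.37
tool_pos: [0.5509, -0.1322, 0.2838]
tcp_rot: [-3.138, 0.144, 0.005]
wrist_force: [-0.7, 0.3, -3.3]
width: 0.467
grip_force: 20.7
```

```bash
python3 -c "
from h import *
st()"
```

```text
t 14.37 pos [ 550.9 -132.2  283.8] psi -0.0918 tilt 0.19 w 39.7 g 20.7 F [-0.7  0.3 -3.3] T [ 0.01  0.04 -0.05] q [-0.28  0.17  1.96 -0.    1.02  1.38]
```

Lowering in small steps and watching the force.

Emit:
{"fn": "drive_tool", "kwargs": {
  "increments": [
    {"delta_pos":[0,0,2],"turn":0,"jaw":-1},
    {"delta_pos":[0,0,2],"turn":0,"jaw":-1}
  ]
}}

```text
time: 14.53
tool_pos: [0.5519, -0.1325, 0.282]
tcp_rot: [3.138, -0.144, 0.001]
wrist_force: [-0.0, -0.4, -2.9]
width: 0.462
grip_force: 20.8
```

Emit:
{"fn": "drive_tool", "kwargs": {
  "increments": [
    {"delta_pos":[0,0,2],"turn":0,"jaw":-1},
    {"delta_pos":[0,0,1],"turn":0,"jaw":-1}
  ]
}}

```text
time: 14.7
tool_pos: [0.5517, -0.1324, 0.2788]
tcp_rot: [3.138, -0.145, 0.001]
wrist_force: [0.6, -0.1, -2.5]
width: 0.462
grip_force: 20.7
```

Emit:
{"fn": "drive_tool", "kwargs": {
  "increments": [
    {"delta_pos":[0,0,2],"turn":0,"jaw":-1},
    {"delta_pos":[0,0,0],"turn":0,"jaw":-1}
  ]
}}

```text
time: 14.87
tool_pos: [0.5515, -0.1324, 0.2765]
tcp_rot: [-3.138, 0.145, 0.001]
wrist_force: [-0.2, -0.1, -1.8]
width: 0.457
grip_force: 20.7
```

Emit:
{"fn": "drive_tool", "kwargs": {
  "increments": [
    {"delta_pos":[0,0,2],"turn":0,"jaw":-1},
    {"delta_pos":[0,0,0],"turn":0,"jaw":-1}
  ]
}}

```text
time: 15.03
tool_pos: [0.552, -0.1325, 0.2757]
tcp_rot: [3.138, -0.145, 0.002]
wrist_force: [-0.5, -0.1, 1.4]
width: 0.462
grip_force: 21.2
```

It is standing with light contact. Now release, rise, turn the tool back half a turn, regrip and check.

Emit:
{"fn": "drive_tool", "kwargs": {
  "increments": [
    {"delta_pos":[0,0,1.5],"turn":0,"jaw":-1},
    {"delta_pos":[0,0,0],"turn":0,"jaw":-1},
    {"delta_pos":[0,0,-1],"turn":0,"jaw":0},
    {"delta_pos":[0,0,0],"turn":0,"jaw":0.3},
    {"delta_pos":[0,0,0],"turn":0,"jaw":0.3},
    {"delta_pos":[0,0,-10],"turn":0,"jaw":0.3},
    {"delta_pos":[0,0,-20],"turn":0,"jaw":0.3},
    {"delta_pos":[0,0,-15],"turn":0,"jaw":0.3}
  ]
}}

```text
time: 15.7
tool_pos: [0.5515, -0.1324, 0.3201]
tcp_rot: [-3.138, 0.145, 0.001]
wrist_force: [1.1, -0.4, 0.4]
width: 0.649
grip_force: 0.0
```

Emit:
{"fn": "drive_tool", "kwargs": {
  "increments": [
    {"delta_pos":[0,0,0],"turn":-0.12,"jaw":0.3},
    {"delta_pos":[0,0,0],"turn":-0.12,"jaw":0.3},
    {"delta_pos":[0,0,0],"turn":-0.12,"jaw":0.3},
    {"delta_pos":[0,0,0],"turn":-0.12,"jaw":0.3},
    {"delta_pos":[0,0,0],"turn":-0.12,"jaw":0.3},
    {"delta_pos":[0,0,0],"turn":-0.12,"jaw":0.3},
    {"delta_pos":[0,0,0],"turn":-0.12,"jaw":0.3},
    {"delta_pos":[0,0,0],"turn":-0.12,"jaw":0.3}
  ]
}}

```text
time: 16.37
tool_pos: [0.5517, -0.1324, 0.3198]
tcp_rot: [2.846, 1.329, 0.0]
wrist_force: [-0.1, -1.2, 0.6]
width: 0.65
grip_force: 0.0
```

Emit:
{"fn": "drive_tool", "kwargs": {
  "increments": [
    {"delta_pos":[0,0,0],"turn":-0.12,"jaw":0.3},
    {"delta_pos":[0,0,0],"turn":-0.12,"jaw":0.3},
    {"delta_pos":[0,0,0],"turn":-0.12,"jaw":0.3},
    {"delta_pos":[0,0,0],"turn":-0.12,"jaw":0.3},
    {"delta_pos":[0,0,0],"turn":-0.12,"jaw":0.3},
    {"delta_pos":[0,0,0],"turn":-0.12,"jaw":0.3},
    {"delta_pos":[0,0,0],"turn":-0.12,"jaw":0.3},
    {"delta_pos":[0,0,0],"turn":-0.12,"jaw":0.3}
  ]
}}

```text
time: 17.03
tool_pos: [0.5517, -0.1324, 0.3198]
tcp_rot: [1.911, 2.493, 0.0]
wrist_force: [-0.4, -0.4, 0.3]
width: 0.651
grip_force: 0.0
```

Emit:
{"fn": "drive_tool", "kwargs": {
  "increments": [
    {"delta_pos":[0,0,0],"turn":-0.12,"jaw":0.3},
    {"delta_pos":[0,0,0],"turn":-0.12,"jaw":0.3},
    {"delta_pos":[0,0,0],"turn":-0.12,"jaw":0.3},
    {"delta_pos":[0,0,0],"turn":-0.12,"jaw":0.3},
    {"delta_pos":[0,0,0],"turn":-0.12,"jaw":0.3},
    {"delta_pos":[0,0,0],"turn":-0.12,"jaw":0.3},
    {"delta_pos":[0,0,0],"turn":-0.12,"jaw":0.3},
    {"delta_pos":[0,0,0],"turn":-0.12,"jaw":0.3}
  ]
}}

```text
time: 17.7
tool_pos: [0.5517, -0.1325, 0.3198]
tcp_rot: [0.544, 3.094, -0.0]
wrist_force: [0.2, 0.5, 0.7]
width: 0.649
grip_force: 0.0
```

Emit:
{"fn": "drive_tool", "kwargs": {
  "increments": [
    {"delta_pos":[0,0,0],"turn":-0.12,"jaw":0.3},
    {"delta_pos":[0,0,0],"turn":-0.1416,"jaw":0.3}
  ]
}}

```text
out of range
```

```bash
python3 -c "
from h import *
to(552,-132.5,281,3.05)
c=shot('side','s8');mont(c,[(205,90,345,200,2.9,0,0)],'m10');
c=shot('top','t8');
o=cv2.imread('pics/m10.png');m=c['pixels'][150:240,255:335,::-1];m=cv2.resize(m,None,fx=4,fy=4,interpolation=cv2.INTER_CUBIC);o[0:360,420:740]=m;cv2.imwrite('pics/m10.png',o)"
```

```text
t 17.7 pos [ 551.7 -132.5  319.8] psi 2.7937 tilt 0.02 w 55.1 g 0.0 F [0.2 0.5 0.7] T [-0.02 -0.05 -0.  ] q [-0.28  0.13  1.93  0.    1.09 -1.5 ]
 delta now-axes [-0.3  0.1 38.8]
 turn -0.2563  delta after-turn axes [-0.3 -0.  38.8]
```

View pics/m10.png

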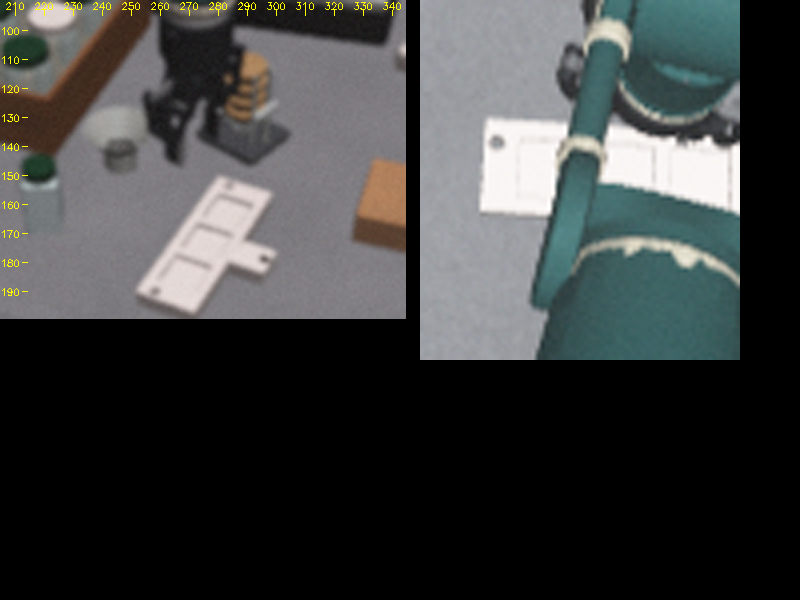

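The plate was not vertical enough and fell flat, still square side up, with its tab toward the robot. Gripping from there at tool yaw about 3.05 allows the whole turn without a regrip. First I'll fit the new pose.

```bash
cat >> h.py <<'E'
def flat(c,pts,zc,x0,flip=False):
    F=np.diag([1,-1,-1]) if flip else np.eye(3)
    def r(p):
        Rm=R.from_euler('z',p[2]).as_matrix()@F
        return np.concatenate([proj(c,Rm@np.array(k)+[p[0],p[1],zc])-v for k,v in pts])
    o=least_squares(r,x0);print('flat',(o.x[:2]*1000).round(1),o.x[2].round(4),'res',o.fun.round(1));return o.x
E
python3 -c "
from h import *
c=load('s8')
f=.011
# yaw~-0.1: plate +x away from robot, +y to left(world y)
P=[((.036,-.11,f),(280.4,150.9)),((-.036,-.11,f),(298.3,155.7)),((.036,.11,f),(251.7,188.8)),((-.036,.11,f),(272.1,195.7)),((-.08,-.02,f),(299.7,176.4)),((-.08,.02,f),(291.9,183.3))]
p=flat(c,P,.011,[.6,-.13,-.1])
t=load('t8');d=np.array([np.cos(p[2]),np.sin(p[2])]);n=np.array([-d[1],d[0]])
for k in((.036,.11),(-.036,.11)):print(proj(t,[*(p[:2]+k[0]*d+k[1]*n),.022]))
for k in(.075,.058):
  print(k,p[:2]-k*d)
q=p[:2]-.076*d
to(q[0]*1000,q[1]*1000,177,p[2]+np.pi)
"
```

```text
flat [ 536.2 -133.7] -0.1069 res [-0.4 -0.9  0.1  0.3 -1.   0.3 -1.5  0.8 -0.  -0.8  2.9 -0.2]
[271.59347001 178.09611958]
[269.8965845  200.76205354]
0.075 [ 0.46164608 -0.12572179]
0.058 [ 0.478549   -0.12753595]
t 17.8 pos [ 551.7 -132.4  319.8] psi 2.7881 tilt 0.02 w 55.6 g 0.0 F [-0.3 -0.3  0.6] T [ 0.    0.09 -0.03] q [-0.28  0.13  1.93  0.    1.09 -1.5 ]
 delta now-axes [ 87.8 -25.1 142.8]
 turn -0.2465  delta after-turn axes [ 91.3  -2.9 142.8]
```

Emit:
{"fn": "drive_tool", "kwargs": {
  "increments": [
    {"delta_pos":[0,0,0],"turn":-0.123,"jaw":0.3},
    {"delta_pos":[0,0,0],"turn":-0.123,"jaw":0.3},
    {"delta_pos":[31.7,-0.7,0],"turn":0,"jaw":0.3},
    {"delta_pos":[31.7,-0.7,0],"turn":0,"jaw":0.3},
    {"delta_pos":[31.6,-0.8,0],"turn":0,"jaw":0.3},
    {"delta_pos":[0,0,30],"turn":0,"jaw":0.3},
    {"delta_pos":[0,0,30],"turn":0,"jaw":0.3},
    {"delta_pos":[0,0,30],"turn":0,"jaw":0.3}
  ]
}}

```text
time: 18.47
tool_pos: [0.457, -0.1246, 0.2301]
tcp_rot: [0.176, 3.132, -0.002]
wrist_force: [-0.2, -0.0, 0.2]
width: 0.652
grip_force: 0.0
```

Emit:
{"fn": "drive_tool", "kwargs": {
  "increments": [
    {"delta_pos":[0,0,25],"turn":0,"jaw":0.3},
    {"delta_pos":[0,0,18],"turn":0,"jaw":0.3},
    {"delta_pos":[0,0,10],"turn":0,"jaw":0.1},
    {"delta_pos":[0,0,0],"turn":0,"jaw":0.1},
    {"delta_pos":[0,0,0],"turn":0,"jaw":-1},
    {"delta_pos":[0,0,0],"turn":0,"jaw":-1},
    {"delta_pos":[0,0,0],"turn":0,"jaw":-1},
    {"delta_pos":[0,0,0],"turn":0,"jaw":-1}
  ],
  "grip_force": 20
}}

```text
time: 19.13
tool_pos: [0.4574, -0.1245, 0.1772]
tcp_rot: [0.17, 3.135, -0.001]
wrist_force: [0.1, -0.1, -2.3]
width: 0.46
grip_force: 24.4
```

```bash
python3 -c "
from h import *
st()"
```

```text
t 19.13 pos [ 457.4 -124.5  177.2] psi 3.0335 tilt 0.1 w 39.1 g 24.4 F [ 0.1 -0.1 -2.3] T [ 0.    0.2  -0.01] q [-0.32  0.15  2.21 -0.    0.77 -1.78]
```

Emit:
{"fn": "drive_tool", "kwargs": {
  "increments": [
    {"delta_pos":[0,0,-20],"turn":0,"jaw":-1},
    {"delta_pos":[0,0,-35],"turn":0,"jaw":-1},
    {"delta_pos":[0,0,-35],"turn":0,"jaw":-1},
    {"delta_pos":[0,0,0],"turn":0,"jaw":-1},
    {"delta_pos":[0,0,0],"turn":0,"jaw":-1},
    {"delta_pos":[-22,0,-32],"turn":0,"jaw":-1},
    {"delta_pos":[0,0,0],"turn":0,"jaw":-1},
    {"delta_pos":[0,0,0],"turn":0,"jaw":-1}
  ]
}}

```text
time: 19.8
tool_pos: [0.4795, -0.1269, 0.2985]
tcp_rot: [0.169, 3.135, -0.001]
wrist_force: [-0.1, 0.2, -2.7]
width: 0.466
grip_force: 23.5
```

Emit:
{"fn": "drive_tool", "kwargs": {
  "increments": [
    {"delta_pos":[-30,0,-22],"turn":0,"jaw":-1},
    {"delta_pos":[0,0,0],"turn":0,"jaw":-1},
    {"delta_pos":[0,0,0],"turn":0,"jaw":-1},
    {"delta_pos":[-35,0,-10],"turn":0,"jaw":-1},
    {"delta_pos":[0,0,0],"turn":0,"jaw":-1},
    {"delta_pos":[0,0,0],"turn":0,"jaw":-1},
    {"delta_pos":[0,0,0],"turn":0,"jaw":-1}
  ]
}}

```text
time: 20.38
tool_pos: [0.5423, -0.1336, 0.3285]
tcp_rot: [-0.169, -3.133, -0.001]
wrist_force: [-1.0, 0.5, -2.9]
width: 0.46
grip_force: 22.5
```

```bash
python3 -c "
from h import *
st();st()
c=shot('side','s9')
g=c['pixels'].astype(int)
# pinkness & brightness ascii of region
reg=g[60:200:3,215:345:2]
k=(reg[...,0]-reg[...,2]);b=reg.mean(2)
for r in range(reg.shape[0]):print(60+3*r,''.join('#' if b[r,i]>185 else '+' if b[r,i]>135 and k[r,i]>6 else 'o' if k[r,i]>30 else '.' if b[r,i]<70 else ' ' for i in range(reg.shape[1])))
"
```

```text
t 20.38 pos [ 542.3 -133.6  328.5] psi 3.0338 tilt 0.21 w 39.1 g 22.5 F [-1.   0.5 -2.9] T [ 0.12  0.08 -0.02] q [-0.29  0.11  1.93 -0.    1.1  -1.75]
t 20.38 pos [ 542.3 -133.6  328.5] psi 3.0338 tilt 0.21 w 39.1 g 22.5 F [-1.   0.5 -2.9] T [ 0.12  0.08 -0.02] q [-0.29  0.11  1.93 -0.    1.1  -1.75]
60                         ..............+++++  ++++++++++++++++++++
63 #+#++++                ............... ++++  ++++++++++++++++++++
66 ######+#+++++++       ................         ++++++++++++++++++
69   ..  ++         ++++++ ..............                  +++++++++
72 ......    +####         .............                            
75 .......oo#######         ............                            
78 #+     .. +###+  o      .............                           .
81 ##     ....      oooo   .............                           .
84 +    .......     oooo... ............                          . 
87      .......     oooo...  ..........  ..                       . 
90    ++  ....     ooooo.....        +  .............            .. 
93 +#######+      oooo.o.......        
[... 1711 characters left out ...]
                      +                                   oooooooo
171                                                         ooooooooo
174                                                              oooo
177                                                                  
180                                                                  
183                                                                  
186                                                                  
189                                                                  
192                                                                  
195                                                                  
198
```

Now hanging near vertical. Turning it to the stand's yaw, then moving and lowering.

Emit:
{"fn": "drive_tool", "kwargs": {
  "increments": [
    {"delta_pos":[0,0,0],"turn":0.05,"jaw":-1},
    {"delta_pos":[0,0,0],"turn":0.1,"jaw":-1},
    {"delta_pos":[0,0,0],"turn":0.1,"jaw":-1},
    {"delta_pos":[0,0,0],"turn":0.1,"jaw":-1},
    {"delta_pos":[0,0,0],"turn":0.1,"jaw":-1},
    {"delta_pos":[0,0,0],"turn":0.1,"jaw":-1},
    {"delta_pos":[0,0,0],"turn":0.1,"jaw":-1},
    {"delta_pos":[0,0,0],"turn":0.1,"jaw":-1}
  ]
}}

```text
time: 21.1
tool_pos: [0.5422, -0.1336, 0.3295]
tcp_rot: [-1.313, -2.852, 0.0]
wrist_force: [-0.1, 0.6, -2.8]
width: 0.459
grip_force: 22.5
```

Emit:
{"fn": "drive_tool", "kwargs": {
  "increments": [
    {"delta_pos":[0,0,0],"turn":0.1,"jaw":-1},
    {"delta_pos":[0,0,0],"turn":0.1,"jaw":-1},
    {"delta_pos":[0,0,0],"turn":0.1,"jaw":-1},
    {"delta_pos":[0,0,0],"turn":0.1,"jaw":-1},
    {"delta_pos":[0,0,0],"turn":0.1,"jaw":-1},
    {"delta_pos":[0,0,0],"turn":0.1,"jaw":-1},
    {"delta_pos":[0,0,0],"turn":0.1,"jaw":-1},
    {"delta_pos":[0,0,0],"turn":0.1,"jaw":-1}
  ]
}}

```text
time: 21.77
tool_pos: [0.5422, -0.1336, 0.3296]
tcp_rot: [-2.32, -2.116, 0.001]
wrist_force: [-0.5, -0.5, -3.2]
width: 0.46
grip_force: 22.5
```

Emit:
{"fn": "drive_tool", "kwargs": {
  "increments": [
    {"delta_pos":[10,0,0],"turn":0,"jaw":-1},
    {"delta_pos":[20,0,8],"turn":0,"jaw":-1},
    {"delta_pos":[20,0,8],"turn":0,"jaw":-1},
    {"delta_pos":[20,0,8],"turn":0,"jaw":-1},
    {"delta_pos":[20,0,8],"turn":0,"jaw":-1},
    {"delta_pos":[10,0,8],"turn":0,"jaw":-1},
    {"delta_pos":[3,0,4],"turn":0,"jaw":-1},
    {"delta_pos":[0,0,0],"turn":0,"jaw":-1}
  ]
}}

```text
time: 22.43
tool_pos: [0.5514, -0.0303, 0.2848]
tcp_rot: [-2.311, -2.125, 0.003]
wrist_force: [-1.1, 0.3, -2.2]
width: 0.457
grip_force: 22.5
```

```bash
cat >> h.py <<'E'
def asc(c,x0,y0,x1,y1,sx=2,sy=3):
    reg=c['pixels'].astype(int)[y0:y1:sy,x0:x1:sx];k=(reg[...,0]-reg[...,2]);b=reg.mean(2)
    for r in range(reg.shape[0]):print(y0+sy*r,''.join('#' if b[r,i]>185 and k[r,i]<40 else 'o' if k[r,i]>30 else '+' if b[r,i]>135 and k[r,i]>6 else 'x' if k[r,i]>5 and b[r,i]>100 else '.' if b[r,i]<70 else ' ' for i in range(reg.shape[1])))
E
python3 -c "
from h import *
st()
c=shot('side','s10')
asc(c,195,120,310,230)
"
```

```text
t 22.43 pos [551.4 -30.3 284.8] psi 1.4867 tilt 0.16 w 38.9 g 22.5 F [-1.1  0.3 -2.2] T [0.11 0.01 0.02] q [-0.1   0.14  1.99 -0.    1.02 -0.02]
120 oooooooooxx  xooooooooox xx........... x   xooooo o       
123 ooooooooooooooooooooo.x    xx...... x+      oooo  o       
126 oo.ooooooooooooooooo.x    ..  xxxxxx  .     ooooo o       
129 oooo..o.ooooooooooo.      ...       ...      oooo         
132 oooooo.ooooooooooo        .............        .          
135 ooooooooooooooooo.    xx  ..............            .     
138   x  .oooooooooo          .................. .      ..    
141           .oooo       .................    ...    ..      
144           ....        ..................      ....        
147          ......        ................                   
150          ......        ..................  .              
153                         ..............  ...               
156                          .....    ....  ...               
159                            ....   ........                
162                    #+        ..    ......                 
165       
[... 637 characters left out ...]
                                             
198                                                           
201                                                           
204                                                           
207                                                           
210                                                           
213                                                           
216   ...                                                     
219       ..                                                  
222           ..                                              
225              ...                                          
228                  ...
```

Emit:
{"fn": "drive_tool", "kwargs": {
  "increments": [
    {"delta_pos":[0,0,4],"turn":0,"jaw":-1},
    {"delta_pos":[0,0,2],"turn":0,"jaw":-1},
    {"delta_pos":[0,0,0],"turn":0,"jaw":-1}
  ]
}}

```text
time: 22.73
tool_pos: [0.5523, -0.0319, 0.2801]
tcp_rot: [-2.317, -2.122, 0.0]
wrist_force: [-0.1, 0.1, -1.5]
width: 0.464
grip_force: 22.5
```

Emit:
{"fn": "drive_tool", "kwargs": {
  "increments": [
    {"delta_pos":[0,0,3],"turn":0,"jaw":-1},
    {"delta_pos":[0,0,0],"turn":0,"jaw":-1}
  ]
}}

```text
time: 22.9
tool_pos: [0.5523, -0.0316, 0.277]
tcp_rot: [-2.316, -2.122, 0.0]
wrist_force: [-0.2, 0.0, -2.7]
width: 0.462
grip_force: 22.5
```

Emit:
{"fn": "drive_tool", "kwargs": {
  "increments": [
    {"delta_pos":[0,0,3],"turn":0,"jaw":-1},
    {"delta_pos":[0,0,0],"turn":0,"jaw":-1}
  ]
}}

```text
time: 23.07
tool_pos: [0.5522, -0.0313, 0.2738]
tcp_rot: [-2.316, -2.122, 0.001]
wrist_force: [0.7, -0.5, -2.8]
width: 0.456
grip_force: 22.5
```

Emit:
{"fn": "drive_tool", "kwargs": {
  "increments": [
    {"delta_pos":[0,0,3],"turn":0,"jaw":-1},
    {"delta_pos":[0,0,0],"turn":0,"jaw":-1}
  ]
}}

```text
time: 23.23
tool_pos: [0.5522, -0.0311, 0.2707]
tcp_rot: [-2.315, -2.122, 0.001]
wrist_force: [1.2, -1.4, -3.1]
width: 0.457
grip_force: 22.5
```

Emit:
{"fn": "drive_tool", "kwargs": {
  "increments": [
    {"delta_pos":[0,0,3],"turn":0,"jaw":-1},
    {"delta_pos":[0,0,0],"turn":0,"jaw":-1}
  ]
}}

```text
time: 23.4
tool_pos: [0.5522, -0.0311, 0.2677]
tcp_rot: [-2.315, -2.122, 0.001]
wrist_force: [0.3, 0.0, -3.1]
width: 0.458
grip_force: 22.5
```

Emit:
{"fn": "drive_tool", "kwargs": {
  "increments": [
    {"delta_pos":[0,0,3],"turn":0,"jaw":-1},
    {"delta_pos":[0,0,0],"turn":0,"jaw":-1}
  ]
}}

```text
time: 23.57
tool_pos: [0.5526, -0.0305, 0.2668]
tcp_rot: [-2.315, -2.122, -0.001]
wrist_force: [-3.5, 3.6, 8.5]
width: 0.466
grip_force: 23.6
```

Emit:
{"fn": "drive_tool", "kwargs": {
  "increments": [
    {"delta_pos":[0,0,3],"turn":0,"jaw":-1},
    {"delta_pos":[0,0,0],"turn":0,"jaw":-1}
  ]
}}

```text
time: 23.73
tool_pos: [0.5528, -0.0298, 0.2657]
tcp_rot: [-2.315, -2.121, -0.004]
wrist_force: [-8.1, 6.9, 18.8]
width: 0.464
grip_force: 25.1
```

```bash
python3 -c "
from h import *
st()
"
```

```text
t 23.73 pos [552.8 -29.8 265.7] psi 1.4832 tilt 0.17 w 39.4 g 25.1 F [-8.1  6.9 18.8] T [ 1.02  1.53 -0.  ] q [-0.1   0.16  2.    0.    0.98 -0.01]
```

Emit:
{"fn": "drive_tool", "kwargs": {
  "increments": [
    {"delta_pos":[-6,0,-1.5],"turn":0,"jaw":-1},
    {"delta_pos":[-6,0,-1.2],"turn":0,"jaw":-1},
    {"delta_pos":[-6,0,-1],"turn":0,"jaw":-1},
    {"delta_pos":[0,0,0],"turn":0,"jaw":-1}
  ]
}}

```text
time: 24.07
tool_pos: [0.5511, -0.0485, 0.2694]
tcp_rot: [-2.316, -2.121, -0.003]
wrist_force: [-8.5, 4.7, 16.2]
width: 0.456
grip_force: 25.5
```

```bash
cat >> h.py <<'E'
def edge():
    s,m=st();F=s['wrist_force'];T=s['torque'];z=-s['tool_pos'][2]
    print(' contact dy',((T[0]+z*F[1])/F[2]*1000).round(1),'dx',(-(T[1]-z*F[0])/F[2]*1000).round(1))
E
python3 -c "
from h import *
edge()
"
```

```text
t 24.07 pos [551.1 -48.5 269.4] psi 1.4831 tilt 0.13 w 38.8 g 25.5 F [-8.5  4.7 16.2] T [1.23 1.4  0.09] q [-0.13  0.16  2.    0.    0.99 -0.05]
 contact dy -1.4 dx 55.1
```

Emit:
{"fn": "drive_tool", "kwargs": {
  "increments": [
    {"delta_pos":[-6,0,-0.8],"turn":0,"jaw":-1},
    {"delta_pos":[-6,0,-0.6],"turn":0,"jaw":-1},
    {"delta_pos":[-6,0,-0.4],"turn":0,"jaw":-1},
    {"delta_pos":[0,0,0],"turn":0,"jaw":-1}
  ]
}}

```text
time: 24.4
tool_pos: [0.5494, -0.0672, 0.2703]
tcp_rot: [-2.316, -2.122, -0.001]
wrist_force: [-6.5, 3.4, 12.2]
width: 0.464
grip_force: 25.5
```

```bash
python3 -c "
from h import *
edge()
c=shot('side','s11')
asc(c,195,132,320,210)
"
```

```text
t 24.4 pos [549.4 -67.2 270.3] psi 1.4833 tilt 0.05 w 39.5 g 25.5 F [-6.5  3.4 12.2] T [0.67 1.03 0.05] q [-0.17  0.16  1.99  0.    0.99 -0.08]
 contact dy -21.6 dx 60.7
132 ooooo.oooo.ooooooo    x      ..............    .               
135 oooooooooooo.oooo    x+    . .............                     
138      .oooooooooo       x ...................  .     ..         
141            oooo          .....................     .           
144           ....          ..................   .....             
147          ......           ............... .. .                 
150          ......            ......  ...... ...                  
153                             .....   ..... ...                  
156                               ...    .......                   
159                               ...     .....                    
162                     ####      . ###+  ...                      
165                    x########x  +#####+..                       
168                       x+#######+  x+#x.                        
171 .                      .  x+###+  .                            
174 .                          .  xx     x###++                    
177 .                    xx ++    .      +########+                
180                          x+++x x       x++#########+           
183                                 ++x  .      x+#####+           
186                                  x+++x xx    .  x++x           
189                                         ++x .                  
192                                           ++++x    x           
195                                                 x+             
198                                                                
201                                                                
204                                                                
207
```

```bash
cat >> h.py <<'E'
def lean(c,tx,ty,yaw,alphas,L=.112):
    # plate standing on edge z=0, pivot P (L above edge, mid-thickness) at tool x,y ; alpha>0: edge toward -y of tool
    ux=np.array([np.cos(yaw),np.sin(yaw),0]);uy=np.array([-ux[1],ux[0],0])  # ux ~ +y world
    for a in alphas:
        a_=np.radians(a);up=np.array([0,0,1])*np.cos(a_)+ux*np.sin(a_);nr=np.array([0,0,-1])*np.sin(a_)+ux*np.cos(a_) # nr: normal toward +y
        zc=L*np.cos(a_)+.011*abs(np.sin(a_));P=np.array([tx,ty,zc]);E=P-L*up
        q=lambda h,w,t:proj(c,E+up*h+uy*w+nr*t).round(0).astype(int).tolist()
        print(a,'zP',round(zc,3),'topback L,R',q(.072,-.11,-.011),q(.072,.11,-.011),'topfront',q(.072,-.11,.011),q(.072,.11,.011),'bot',q(0,-.11,.011),q(0,.11,.011),'tabtop',q(.116,-.02,.011),q(.116,.02,.011))
E
python3 -c "
from h import *
lean(load('s11'),.549,-.067,1.483,(-15,0,15,30))
"
```

```text
-15 zP 0.111 topback L,R [235, 163] [297, 184] topfront [232, 166] [294, 187] bot [230, 185] [291, 206] tabtop [258, 162] [269, 166]
0 zP 0.112 topback L,R [236, 161] [298, 181] topfront [233, 165] [296, 186] bot [235, 180] [294, 202] tabtop [258, 163] [269, 167]
15 zP 0.111 topback L,R [238, 158] [300, 178] topfront [235, 163] [297, 184] bot [239, 175] [298, 196] tabtop [258, 164] [269, 168]
30 zP 0.102 topback L,R [239, 157] [301, 177] topfront [237, 163] [298, 184] bot [243, 170] [301, 190] tabtop [258, 167] [269, 170]
```

Emit:
{"fn": "drive_tool", "kwargs": {
  "increments": [
    {"delta_pos":[0,0,-5],"turn":0,"jaw":-1},
    {"delta_pos":[0,0,-6],"turn":0,"jaw":-1},
    {"delta_pos":[0,0,0],"turn":0,"jaw":-1},
    {"delta_pos":[0,0,0],"turn":0,"jaw":-1}
  ]
}}

```text
time: 24.78
tool_pos: [0.5495, -0.067, 0.2791]
tcp_rot: [2.315, 2.122, 0.001]
wrist_force: [0.0, -0.4, -3.8]
width: 0.463
grip_force: 23.9
```

```bash
cat >> h.py <<'E'
def avg(n=10):
    T=[];F=[]
    for i in range(n):
        bot.read_camera('side');s=bot.read_state();T.append(s['torque']);F.append(s['wrist_force'])
    T=np.mean(T,0);F=np.mean(F,0);print('T',T.round(3),'F',F.round(2),'com dx dy mm',(-T[1]/F[2]*1000).round(1),(T[0]/F[2]*1000).round(1))
E
python3 -c "
from h import *
st();avg()"
```

```text
t 24.78 pos [549.5 -67.  279.1] psi 1.4839 tilt 0.07 w 39.3 g 23.9 F [ 0.  -0.4 -3.8] T [ 0.01  0.06 -0.03] q [-0.17  0.15  1.99 -0.    1.   -0.08]
T [ 0.024  0.    -0.006] F [-0.13 -0.12 -3.02] com dx dy mm 0.1 -8.0
```

Edge-walking works: the lean is now about 6°. Pressing the edge again and arcing past vertical.

Emit:
{"fn": "drive_tool", "kwargs": {
  "increments": [
    {"delta_pos":[-4,0,6],"turn":0,"jaw":-1},
    {"delta_pos":[-4,0,5],"turn":0,"jaw":-1},
    {"delta_pos":[-5,0,0],"turn":0,"jaw":-1},
    {"delta_pos":[-7,0,0],"turn":0,"jaw":-1},
    {"delta_pos":[-7,0,0],"turn":0,"jaw":-1},
    {"delta_pos":[-7,0,0],"turn":0,"jaw":-1},
    {"delta_pos":[-7,0,1],"turn":0,"jaw":-1},
    {"delta_pos":[0,0,0],"turn":0,"jaw":-1}
  ]
}}

```text
time: 25.95
tool_pos: [0.5459, -0.1092, 0.2674]
tcp_rot: [2.316, 2.121, 0.0]
wrist_force: [-1.2, 1.8, 5.3]
width: 0.465
grip_force: 25.1
```

Emit:
{"fn": "drive_tool", "kwargs": {
  "increments": [
    {"delta_pos":[-7,0,1.5],"turn":0,"jaw":-1},
    {"delta_pos":[-7,0,2],"turn":0,"jaw":-1},
    {"delta_pos":[-7,0,2.2],"turn":0,"jaw":-1},
    {"delta_pos":[-7,0,2.8],"turn":0,"jaw":-1},
    {"delta_pos":[0,0,0],"turn":0,"jaw":-1}
  ]
}}

```text
time: 26.37
tool_pos: [0.5434, -0.138, 0.2597]
tcp_rot: [2.315, 2.121, -0.002]
wrist_force: [-2.9, -1.1, 11.0]
width: 0.461
grip_force: 26.9
```

```bash
python3 -c "
from h import *
edge()
c=shot('side','s12')
asc(c,205,132,330,210)
"
```

```text
t 26.37 pos [ 543.4 -138.   259.7] psi 1.4834 tilt 0.15 w 39.2 g 26.9 F [-2.9 -1.1 11. ] T [0.02 0.64 0.05] q [-0.29  0.18  1.99 -0.    0.97 -0.2 ]
 contact dy 28.4 dx 10.7
132 oo.oo.o.ooooo.   xx    x  ... .............                    
135 oooooooooooo    x       x .... ............  .                 
138 .oooooooooo      x         ................... ..              
141      .oooo                 ......   ...........                
144      ....          .          ...    ........                  
147     ......                    ...    ......                    
150     ......                    .x++x   ....                     
153                                x+++##x..                       
156                   ++###+       xx x+x ..                      x
159                   +++++++##++  x++++x                         o
162                   +++xxxx+++++++++++x                        xo
165                  x+xxx++++xx++++xxx+++                        o
168                  xx++++++++xxx+x++x++++##++                   o
171                  ++++++++++xx+++++xx+x+x+++###++              o
174                  ++x+++++++++x+++++++xx++xx++++++              
177                     x+++++++++++++xxx++++++x++++x              
180                          x+++++++++++++++x++x++x               
183                               ++++++++++++++x++x               
186                                   x++++++++++x+x               
189                                       +++++++++x               
192                                           x+++x                
195                                                                
198                                                                
201                                                                
204                                                                
207
```

Past vertical: the round face now catches light and the contact is at +y. Continuing to lay it down.

Emit:
{"fn": "drive_tool", "kwargs": {
  "increments": [
    {"delta_pos":[-8,0,4.5],"turn":0,"jaw":-1},
    {"delta_pos":[-8,0,5],"turn":0,"jaw":-1},
    {"delta_pos":[-8,0,6],"turn":0,"jaw":-1},
    {"delta_pos":[-7,0,7],"turn":0,"jaw":-1},
    {"delta_pos":[-7,0,7],"turn":0,"jaw":-1},
    {"delta_pos":[-6,0,7.5],"turn":0,"jaw":-1},
    {"delta_pos":[-5,0,8],"turn":0,"jaw":-1},
    {"delta_pos":[0,0,0],"turn":0,"jaw":-1}
  ]
}}

```text
time: 27.08
tool_pos: [0.5395, -0.1881, 0.2141]
tcp_rot: [2.313, 2.118, -0.002]
wrist_force: [-2.0, -6.8, 7.1]
width: 0.466
grip_force: 40.4
```

Emit:
{"fn": "drive_tool", "kwargs": {
  "increments": [
    {"delta_pos":[-4,0,8],"turn":0,"jaw":-1},
    {"delta_pos":[-4,0,8],"turn":0,"jaw":-1},
    {"delta_pos":[-3,0,8],"turn":0,"jaw":-1},
    {"delta_pos":[-2,0,8],"turn":0,"jaw":-1},
    {"delta_pos":[0,0,0],"turn":0,"jaw":-1}
  ]
}}

```text
time: 27.5
tool_pos: [0.5383, -0.1998, 0.1811]
tcp_rot: [2.315, 2.119, -0.0]
wrist_force: [-0.6, -4.4, 4.4]
width: 0.46
grip_force: 44.5
```

```bash
python3 -c "
from h import *
edge()
c=shot('side','s13')
asc(c,205,132,330,210)
"
```

```text
t 27.5 pos [ 538.3 -199.8  181.1] psi 1.4827 tilt 0.2 w 39.1 g 44.5 F [-0.6 -4.4  4.4] T [-0.32 -0.23 -0.23] q [-0.4   0.31  2.   -0.    0.83 -0.31]
 contact dy 107.0 dx 76.0
132 .oooo.ooooooo    +    +  x        ...........                  
135 oooooo.o.ooo   +       x       ..............  .               
138 .oooooooooo        x          ...............  ..              
141      ..ooo                    ... ........... .                
144      ....          .           ... ............                
147     ......                     ............. ...               
150     ......                       ...    ...  ..                
153                                   .x#+   .....                 
156                      ####+         ###+## ...                 x
159                     ##########+   +#####+..                   o
162                    +#########+########## ..                  xo
165                   +##############+++###+                      o
168                  +#+########################+                 o
171                   +#####################+##++####+            o
174                       x+###########################           x
177                           x+######################+            
180                                x+################+x            
183                                    x+############x             
186                                        x++####++x              
189                                             x+#+               
192                                                                
195                                                                
198                                                                
201                                                                
204                                                                
207
```

Flat with the round side up. I'll release, move to the middle of the tab and grip firmly.

Emit:
{"fn": "drive_tool", "kwargs": {
  "increments": [
    {"delta_pos":[0,0,0],"turn":0,"jaw":0.0},
    {"delta_pos":[0,0,0],"turn":0,"jaw":0.15},
    {"delta_pos":[0,0,0],"turn":0,"jaw":0.15},
    {"delta_pos":[0,0,0],"turn":0,"jaw":0.15},
    {"delta_pos":[8,0,0],"turn":0,"jaw":0.15},
    {"delta_pos":[9,0,0],"turn":0,"jaw":0.15},
    {"delta_pos":[0,0,5],"turn":0,"jaw":0.15},
    {"delta_pos":[0,0,4],"turn":0,"jaw":0.15}
  ]
}}

```text
time: 28.22
tool_pos: [0.5394, -0.1796, 0.172]
tcp_rot: [2.314, 2.124, 0.0]
wrist_force: [-0.5, 0.3, -0.2]
width: 0.571
grip_force: 0.0
```

```bash
python3 -c "
from h import *
st()
c=shot('side','s14')
o=shot('top','t14')
mont(c,[(230,140,330,200,4,0,0)],'m11')
a=cv2.imread('pics/m11.png');mont(o,[(205,125,305,235,4,400,0)],'m11b');b=cv2.imread('pics/m11b.png');a[:,400:]=b[:,400:];cv2.imwrite('pics/m11.png',a)
"
```

```text
t 28.22 pos [ 539.4 -179.6  172. ] psi 1.4854 tilt 0.01 w 48.5 g 0.0 F [-0.5  0.3 -0.2] T [-0.04  0.04  0.  ] q [-0.37  0.32  2.02 -0.    0.81 -0.28]
```

View pics/m11.png

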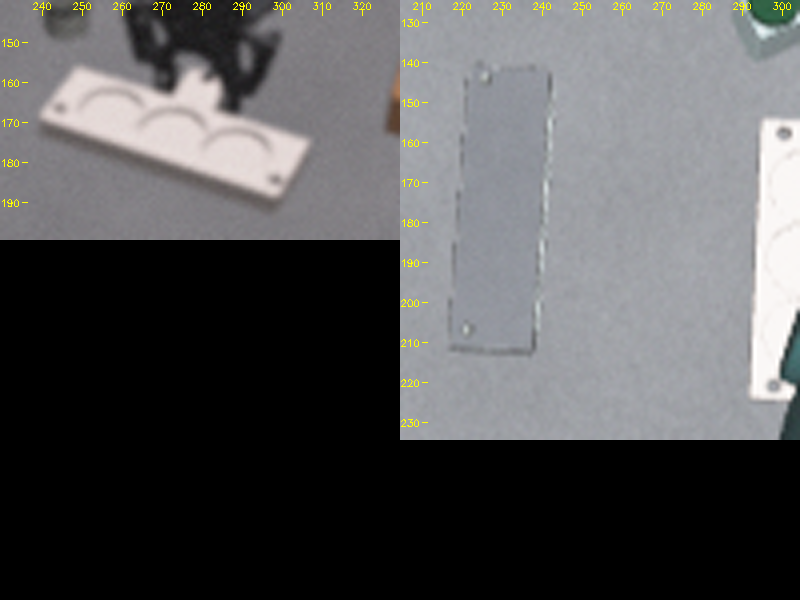

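Round nests are up and the bare stand shows its pins at top-image pixels (225.8,143.2) and (221.5,206.5). The plate holes are at (300.2,157.5) and (297.8,220.8). I'll compute the shift from these and grip.

Emit:
{"fn": "drive_tool", "kwargs": {
  "increments": [
    {"delta_pos":[0,0,0],"turn":0,"jaw":-1},
    {"delta_pos":[0,0,0],"turn":0,"jaw":-1},
    {"delta_pos":[0,0,0],"turn":0,"jaw":-1},
    {"delta_pos":[0,0,0],"turn":0,"jaw":-1},
    {"delta_pos":[0,0,0],"turn":0,"jaw":-1},
    {"delta_pos":[0,0,0],"turn":0,"jaw":-1}
  ],
  "grip_force": 120
}}

```text
time: 28.82
tool_pos: [0.5395, -0.1806, 0.1725]
tcp_rot: [2.316, 2.122, 0.001]
wrist_force: [1.7, 2.0, 2.8]
width: 0.445
grip_force: 120.8
```

```bash
python3 -c "
from h import *
s,m=st()
t=load('t14')
p1,p2=ray(t,225.75,143.25,.044),ray(t,221.5,206.5,.044)
h1,h2=ray(t,300.25,157.5,.021),ray(t,297.75,220.75,.021)
for a in(p1,p2,h1,h2):print((a*1000).round(1))
ang=lambda a,b:np.arctan2(*(a-b)[[1,0]])
print('len',np.linalg.norm((p1-p2)[:2]),np.linalg.norm((h1-h2)[:2]),'ang',ang(p1,p2),ang(h1,h2))
k=lambda x,y:((x,y,-.011))
P=[((.036,.11,-.011),(295.25,154)),((.036,-.11,-.011),(292.25,224)),((.018,.1,-.011),(300.25,157.5)),((.018,-.1,-.011),(297.75,220.75))]
flat(t,P,.011,[.54,-.12,1.48],flip=True)
c=load('s14')
P=[((-.036,.11,-.011),(249,156.5)),((-.036,-.11,-.011),(307,175)),((.036,.11,-.011),(239.7,170)),((.036,-.11,-.011),(297,188.5)),((.018,.1,-.011),(244.5,166.5)),((.018,-.1,-.011),(298.2,184.5))]
flat(c,P,.011,[.54,-.12,1.48],flip=True)
"
```

```text
t 28.82 pos [ 539.5 -180.6  172.5] psi 1.4836 tilt 0.03 w 37.8 g 120.8 F [1.7 2.  2.8] T [ 0.26 -0.01 -0.03] q [-0.37  0.32  2.02  0.    0.81 -0.28]
[694.7 112.2  44. ]
[495.5 128.9  44. ]
[ 647.4 -120.8   21. ]
[ 447.5 -104.5   21. ]
len 0.1998917259314921 0.20058667991261966 ang -0.08382019975519717 -0.08139229559075849
flat [ 545.6 -131.3] 1.4887 res [-0.3  0.3 -0.2 -0.4  0.3  0.1  0.2 -0. ]
flat [ 545.4 -129.2] 1.4827 res [-0.2 -0.1 -0.2  0.2 -0.7 -1.1  1.6  0.6 -0.4  0.  -0.3  0.1]
```

Emit:
{"fn": "drive_tool", "kwargs": {
  "increments": [
    {"delta_pos":[0,0,-10],"turn":0,"jaw":-1},
    {"delta_pos":[0,0,-20],"turn":0,"jaw":-1},
    {"delta_pos":[0,0,-20],"turn":0,"jaw":-1},
    {"delta_pos":[0,0,-15],"turn":0,"jaw":-1},
    {"delta_pos":[10,1,0],"turn":0,"jaw":-1},
    {"delta_pos":[20,2,0],"turn":0,"jaw":-1},
    {"delta_pos":[26.4,3.1,0],"turn":0,"jaw":-1},
    {"delta_pos":[30,3.5,0],"turn":0,"jaw":-1}
  ]
}}

```text
time: 29.48
tool_pos: [0.5555, -0.0947, 0.2362]
tcp_rot: [-2.317, -2.119, 0.002]
wrist_force: [0.1, -0.1, -3.3]
width: 0.444
grip_force: 120.9
```

Emit:
{"fn": "drive_tool", "kwargs": {
  "increments": [
    {"delta_pos":[30,3.5,0],"turn":0,"jaw":-1},
    {"delta_pos":[30,3.5,0],"turn":0,"jaw":-1},
    {"delta_pos":[30,3.5,0],"turn":0,"jaw":-1},
    {"delta_pos":[30,3.5,0],"turn":0,"jaw":-1},
    {"delta_pos":[20,2.3,0],"turn":0,"jaw":-1},
    {"delta_pos":[10,1.2,0],"turn":0,"jaw":-1},
    {"delta_pos":[0,0,0],"turn":0,"jaw":-1},
    {"delta_pos":[0,0,0],"turn":0,"jaw":-1}
  ]
}}

```text
time: 30.15
tool_pos: [0.5862, 0.0527, 0.2363]
tcp_rot: [-2.314, -2.124, 0.003]
wrist_force: [0.1, -0.1, -3.1]
width: 0.443
grip_force: 120.9
```

```bash
python3 -c "
from h import *
to(587.1,52.6,215,1.4836)
c=shot('side','s15');o=shot('top','t15')
asc(c,180,160,290,245)
asc(o,205,120,260,220,1,2)
"
```

```text
t 30.15 pos [586.2  52.7 236.3] psi 1.4853 tilt 0.12 w 37.6 g 120.9 F [ 0.1 -0.1 -3.1] T [-0.12  0.04 -0.05] q [ 0.05  0.26  1.94 -0.    0.94  0.13]
 delta now-axes [-0.   0.9 21.3]
 turn 0.0017  delta after-turn axes [-0.1  0.9 21.3]
160      ..               ....     ....                    
163     ...               .............                    
166   ......             ..............                    
169  .......          .................                    
172 ........           .................                   
175 ........            ...............                    
178 ... ....            .................  .               
181 ..xx...              .............. ....               
184 .xx ..       x         ....   ..... ...                
187 xx ..      +#####+       ...+#+.......                 
190 x ..      ###########+   ..+###+.....                  
193  ..      #####+#####+####+###### ...                   
196 ..      #+###################### ..                    
199 .     +#####################++###+                     
202        x++###########
[... 3144 characters left out ...]
        ++
196            #        .     +++++                      . 
198           ##        .. ++                            . 
200           ##        . +                                
202           ###         ...                              
204           ###        ..                               .
206           ###        ..                                
208           ###       ..                                 
210                    ...                                 
212                    ...                                 
214                    ...                                .
216                   .... .                               
218                   ... . .
```

Emit:
{"fn": "drive_tool", "kwargs": {
  "increments": [
    {"delta_pos":[0,0.9,5],"turn":0,"jaw":-1},
    {"delta_pos":[0,0,7],"turn":0,"jaw":-1},
    {"delta_pos":[0,0,3],"turn":0,"jaw":-1},
    {"delta_pos":[0,0,0],"turn":0,"jaw":-1}
  ]
}}

```text
time: 30.58
tool_pos: [0.5869, 0.0517, 0.2206]
tcp_rot: [-2.316, -2.12, 0.004]
wrist_force: [-1.2, 0.0, -3.2]
width: 0.441
grip_force: 120.9
```

Emit:
{"fn": "drive_tool", "kwargs": {
  "increments": [
    {"delta_pos":[0,0,2],"turn":0,"jaw":-1},
    {"delta_pos":[0,0,2],"turn":0,"jaw":-1}
  ]
}}

```text
time: 30.75
tool_pos: [0.5879, 0.0523, 0.2182]
tcp_rot: [2.316, 2.122, 0.0]
wrist_force: [0.1, 0.6, -2.9]
width: 0.442
grip_force: 120.9
```

Emit:
{"fn": "drive_tool", "kwargs": {
  "increments": [
    {"delta_pos":[0,0,2],"turn":0,"jaw":-1},
    {"delta_pos":[0,0,0],"turn":0,"jaw":-1}
  ]
}}

```text
time: 30.92
tool_pos: [0.5876, 0.0525, 0.2159]
tcp_rot: [-2.316, -2.123, 0.001]
wrist_force: [-0.0, -0.9, -2.6]
width: 0.445
grip_force: 120.9
```

Emit:
{"fn": "drive_tool", "kwargs": {
  "increments": [
    {"delta_pos":[0,0,2],"turn":0,"jaw":-1},
    {"delta_pos":[0,0,0],"turn":0,"jaw":-1}
  ]
}}

```text
time: 31.08
tool_pos: [0.5877, 0.0526, 0.2141]
tcp_rot: [-2.316, -2.123, 0.0]
wrist_force: [0.3, 0.8, -3.6]
width: 0.44
grip_force: 120.9
```

```bash
python3 -c "
from h import *
edge()
"
```

```text
t 31.08 pos [587.7  52.6 214.1] psi 1.484 tilt 0.01 w 37.4 g 120.9 F [ 0.3  0.8 -3.6] T [-0.15  0.04  0.03] q [ 0.05  0.29  1.95 -0.    0.9   0.13]
 contact dy 88.2 dx 29.6
```

No contact yet, so the pins may already be entering the holes. Continuing down.

Emit:
{"fn": "drive_tool", "kwargs": {
  "increments": [
    {"delta_pos":[0,0,2],"turn":0,"jaw":-1},
    {"delta_pos":[0,0,0],"turn":0,"jaw":-1}
  ]
}}

```text
time: 31.25
tool_pos: [0.5877, 0.0526, 0.212]
tcp_rot: [-2.316, -2.123, 0.0]
wrist_force: [-0.3, 1.2, -3.8]
width: 0.442
grip_force: 120.9
```

Emit:
{"fn": "drive_tool", "kwargs": {
  "increments": [
    {"delta_pos":[0,0,2],"turn":0,"jaw":-1},
    {"delta_pos":[0,0,0],"turn":0,"jaw":-1}
  ]
}}

```text
time: 31.42
tool_pos: [0.5877, 0.0525, 0.21]
tcp_rot: [-2.316, -2.123, 0.0]
wrist_force: [-0.1, 1.1, -2.8]
width: 0.441
grip_force: 120.9
```

Emit:
{"fn": "drive_tool", "kwargs": {
  "increments": [
    {"delta_pos":[0,0,2],"turn":0,"jaw":-1},
    {"delta_pos":[0,0,0],"turn":0,"jaw":-1}
  ]
}}

```text
time: 31.58
tool_pos: [0.5877, 0.0526, 0.208]
tcp_rot: [-2.316, -2.123, 0.0]
wrist_force: [-0.3, -0.4, -2.4]
width: 0.443
grip_force: 120.9
```

Emit:
{"fn": "drive_tool", "kwargs": {
  "increments": [
    {"delta_pos":[0,0,2],"turn":0,"jaw":-1},
    {"delta_pos":[0,0,0],"turn":0,"jaw":-1}
  ]
}}

```text
time: 31.75
tool_pos: [0.5877, 0.0526, 0.206]
tcp_rot: [-2.316, -2.123, 0.0]
wrist_force: [0.0, 1.7, -3.0]
width: 0.439
grip_force: 120.9
```

```bash
python3 -c "
from h import *
edge()
"
```

```text
t 31.75 pos [587.7  52.6 206. ] psi 1.4838 tilt 0.02 w 37.3 g 120.9 F [ 0.   1.7 -3. ] T [-0.05 -0.05  0.01] q [0.05 0.3  1.96 0.   0.88 0.13]
 contact dy 138.8 dx -17.5
```

Emit:
{"fn": "drive_tool", "kwargs": {
  "increments": [
    {"delta_pos":[0,0,2],"turn":0,"jaw":-1},
    {"delta_pos":[0,0,2],"turn":0,"jaw":-1},
    {"delta_pos":[0,0,0],"turn":0,"jaw":-1}
  ]
}}

```text
time: 32.0
tool_pos: [0.588, 0.0525, 0.2025]
tcp_rot: [2.316, 2.123, 0.0]
wrist_force: [0.4, 0.2, -2.1]
width: 0.437
grip_force: 121.0
```

Emit:
{"fn": "drive_tool", "kwargs": {
  "increments": [
    {"delta_pos":[0,0,1.5],"turn":0,"jaw":-1},
    {"delta_pos":[0,0,0],"turn":0,"jaw":-1}
  ]
}}

```text
time: 32.17
tool_pos: [0.588, 0.0525, 0.2025]
tcp_rot: [-2.316, -2.123, -0.0]
wrist_force: [-4.9, -0.7, 8.4]
width: 0.445
grip_force: 122.4
```

```bash
python3 -c "
from h import *
edge()
"
```

```text
t 32.17 pos [588.   52.5 202.5] psi 1.4838 tilt 0.01 w 37.8 g 122.4 F [-4.9 -0.7  8.4] T [0.05 0.81 0.02] q [0.05 0.31 1.96 0.   0.88 0.13]
 contact dy 22.6 dx 20.9
```

Seated at exactly the predicted height (202.5 mm). Releasing, rising, and re-imaging the jars and plate.

Emit:
{"fn": "drive_tool", "kwargs": {
  "increments": [
    {"delta_pos":[0,0,0],"turn":0,"jaw":0},
    {"delta_pos":[0,0,0],"turn":0,"jaw":0.3},
    {"delta_pos":[0,0,0],"turn":0,"jaw":0.4},
    {"delta_pos":[0,0,-20],"turn":0,"jaw":0.6},
    {"delta_pos":[0,0,-40],"turn":0,"jaw":1},
    {"delta_pos":[0,0,-40],"turn":0,"jaw":1},
    {"delta_pos":[-30,0,-20],"turn":0,"jaw":1},
    {"delta_pos":[-40,0,0],"turn":0,"jaw":1}
  ]
}}

```text
time: 32.83
tool_pos: [0.5846, -0.0159, 0.328]
tcp_rot: [2.305, 2.122, 0.015]
wrist_force: [1.9, -0.1, 0.4]
width: 1.0
grip_force: 0.0
```

Emit:
{"fn": "drive_tool", "kwargs": {
  "increments": [
    {"delta_pos":[-40,0,0],"turn":0,"jaw":1},
    {"delta_pos":[-40,0,0],"turn":0,"jaw":1},
    {"delta_pos":[-40,0,0],"turn":0,"jaw":1}
  ]
}}

```text
time: 33.08
tool_pos: [0.5709, -0.1383, 0.3212]
tcp_rot: [2.314, 2.123, 0.001]
wrist_force: [1.1, 0.6, -0.6]
width: 1.0
grip_force: 0.0
```

```bash
python3 -c "
from h import *
st()
c=shot('side','s16');o=shot('top','t16')
mont(o,[(205,130,260,215,6,0,0),(110,160,190,222,3,340,0)],'m12')
a=cv2.imread('pics/m12.png');mont(c,[(185,240,235,340,4,600,0),(185,185,275,245,4.6,340,200)],'m12b');b=cv2.imread('pics/m12b.png')
a[200:,340:]=b[200:,340:]; a[:,600:]=b[:,600:]
cv2.imwrite('pics/m12.png',a)
"
```

```text
t 33.08 pos [ 570.9 -138.3  321.2] psi 1.4845 tilt 0.06 w 85.0 g 0.0 F [ 1.1  0.6 -0.6] T [-0.01 -0.    0.05] q [-0.28  0.17  1.88 -0.    1.09 -0.19]
```

View pics/m12.png

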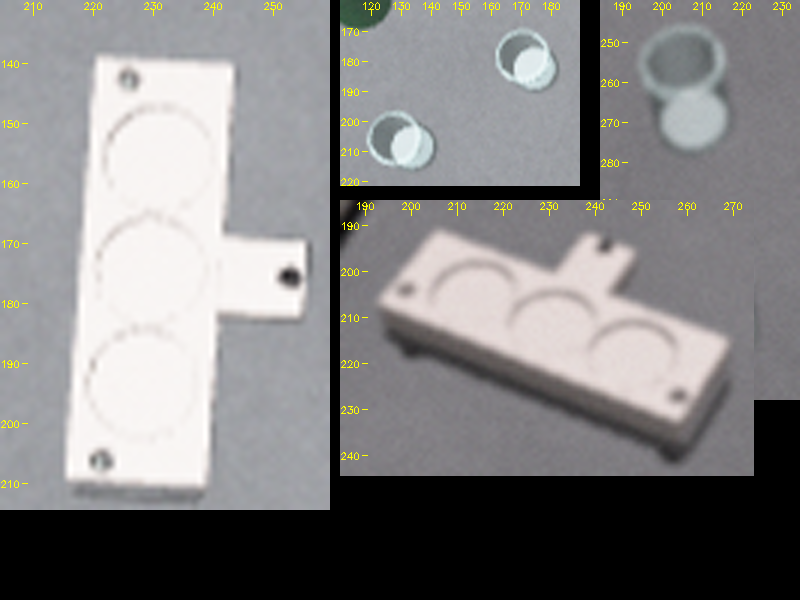

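Plate confirmed seated flat, round nests up, pins through both holes. The jars are unmoved. From here on I'll work numerically: refine plate and jar positions and check clearances.

```bash
cat >> h.py <<'E'
from scipy.ndimage import map_coordinates
def jarfit(c,x,y,z=.08,rng=.06):
    im=c['pixels'].astype(float);C=cv2.GaussianBlur(im[...,1]+im[...,2]-2*im[...,0],(0,0),.6)
    th=np.linspace(0,2*np.pi,72,endpoint=False)
    def ring(p,r,zz):
        q=np.array([proj(c,(p[0]+r*np.cos(t),p[1]+r*np.sin(t),zz)) for t in th]);return map_coordinates(C,[q[:,1],q[:,0]],order=1)
    f=lambda p:-(np.clip(ring(p,.0243,z),0,40).mean()-.5*np.clip(ring(p,.0290,z),0,40).mean())
    g=[(f((x+a,y+b)),x+a,y+b) for a in np.arange(-rng,rng+.001,.006) for b in np.arange(-rng,rng+.001,.006)]
    b=min(g);o=minimize(f,b[1:],method='Nelder-Mead',options=dict(initial_simplex=[b[1:],(b[1]+.003,b[2]),(b[1],b[2]+.003)],xatol=1e-4))
    print('jar',(o.x*1000).round(1),'score',round(-o.fun,2));return o.x
E
python3 -c "
from h import *
t=load('t16');s=load('s16')
P=[((.036,.11,-.011),(220.3,139)),((-.036,.11,-.011),(243.5,140.2)),((.036,-.11,-.011),(215.5,209.2)),((-.036,-.11,-.011),(239.2,210.5)),((0,.059,-.011),(230.7,155.7)),((0,0,-.011),(229.8,174.2)),((0,-.059,-.011),(228,193.2)),((.018,.1,-.011),(226,142.8)),((.018,-.1,-.011),(221.3,206.3))]
p=flat(t,P,.041,[.59,.1,1.48],flip=True)
d=np.array([np.cos(p[2]),np.sin(p[2])]);u=np.array([d[1],-d[0]])
print('nests far,near',p[:2]+.059*u,p[:2]-.059*u)
for n,c in(('t',t),('s',s)):
  print(n);jarfit(c,.582,.28,rng=.03);jarfit(c,.502,.409,rng=.03)
print('bigjar',ray(t,243/1.5625,188/1.5625,.15),ray(s,228/1.5625,365/1.5625,.15))
print('sq2',ray(t,207/1.5625,370/1.5625,.092))
st()
"
```

```text
flat [593.5 101.8] 1.4853 res [ 0.1  0.2 -0.1  0.2 -0.1 -0.1 -0.2 -0.1  0.1  0.  -0.2  0.2  0.3  0.
 -0.1 -0.2  0.2 -0.1]
nests far,near [0.65227542 0.09671428] [0.53470687 0.10679574]
t
jar [581.8 279.8] score 17.63
jar [501.6 407.6] score 18.41
s
jar [579.1 283.5] score 12.66
jar [499.3 411.2] score 13.09
bigjar [0.74144565 0.31053173 0.15      ] [0.71602892 0.31877803 0.15      ]
sq2 [0.40654783 0.3891572  0.092     ]
t 33.18 pos [ 570.7 -141.8  321. ] psi 1.4784 tilt 0.14 w 85.1 g 0.0 F [-0.1  0.8 -1. ] T [0.   0.01 0.05] q [-0.29  0.17  1.88 -0.    1.09 -0.19]
```

Emit:
{"fn": "drive_tool", "kwargs": {
  "increments": [
    {"delta_pos":[35.1,-2.3,0],"turn":0,"jaw":1},
    {"delta_pos":[35.1,-2.3,0],"turn":0,"jaw":1},
    {"delta_pos":[35.1,-2.3,0],"turn":0,"jaw":1},
    {"delta_pos":[35.1,-2.3,0],"turn":0,"jaw":1},
    {"delta_pos":[35.1,-2.3,0],"turn":0,"jaw":1},
    {"delta_pos":[35.1,-2.3,0],"turn":0,"jaw":1},
    {"delta_pos":[35.1,-2.3,0],"turn":0,"jaw":1},
    {"delta_pos":[35.1,-2.3,0],"turn":0,"jaw":1}
  ]
}}

```text
time: 33.85
tool_pos: [0.5768, 0.147, 0.3206]
tcp_rot: [-2.315, -2.123, -0.0]
wrist_force: [0.1, -0.4, 0.6]
width: 0.998
grip_force: 0.0
```

Emit:
{"fn": "drive_tool", "kwargs": {
  "increments": [
    {"delta_pos":[35,-2.3,0],"turn":0,"jaw":1},
    {"delta_pos":[35,-2.4,0],"turn":0,"jaw":1},
    {"delta_pos":[35,-2.4,0],"turn":0,"jaw":1},
    {"delta_pos":[35,-2.4,0],"turn":0,"jaw":1},
    {"delta_pos":[0,0,0],"turn":-0.12,"jaw":1},
    {"delta_pos":[0,0,0],"turn":-0.12,"jaw":1},
    {"delta_pos":[0,0,0],"turn":-0.12,"jaw":1},
    {"delta_pos":[0,0,0],"turn":-0.12,"jaw":1}
  ]
}}

```text
time: 34.52
tool_pos: [0.5794, 0.2862, 0.3202]
tcp_rot: [-1.735, -2.618, 0.001]
wrist_force: [0.8, -1.0, 0.2]
width: 0.998
grip_force: 0.0
```

Emit:
{"fn": "drive_tool", "kwargs": {
  "increments": [
    {"delta_pos":[0,0,0],"turn":-0.12,"jaw":1},
    {"delta_pos":[0,0,0],"turn":-0.12,"jaw":1},
    {"delta_pos":[0,0,0],"turn":-0.12,"jaw":1},
    {"delta_pos":[0,0,0],"turn":-0.12,"jaw":1},
    {"delta_pos":[0,0,0],"turn":-0.12,"jaw":1},
    {"delta_pos":[0,0,0],"turn":-0.12,"jaw":1},
    {"delta_pos":[0,0,0],"turn":-0.12,"jaw":1},
    {"delta_pos":[0,0,0],"turn":-0.12,"jaw":1}
  ]
}}

```text
time: 35.18
tool_pos: [0.5796, 0.2856, 0.3204]
tcp_rot: [-0.332, -3.123, -0.0]
wrist_force: [-0.3, -0.4, -0.6]
width: 0.997
grip_force: 0.0
```

Emit:
{"fn": "drive_tool", "kwargs": {
  "increments": [
    {"delta_pos":[0,0,0],"turn":-0.12,"jaw":1},
    {"delta_pos":[0,0,0],"turn":0,"jaw":1}
  ]
}}

```text
time: 35.35
tool_pos: [0.5796, 0.2856, 0.3204]
tcp_rot: [-0.148, -3.138, -0.0]
wrist_force: [0.2, 0.4, -0.9]
width: 0.996
grip_force: 0.0
```

```bash
python3 -c "
from h import *
c=shot('side','s17');jarfit(c,.582,.28,rng=.04);jarfit(c,.502,.409,rng=.04)
to(581.8,279.8,205,3.056)
"
```

```text
jar [579.7 283.7] score 13.21
jar [499.1 411.5] score 13.65
t 35.4 pos [579.7 285.5 320.5] psi 3.0418 tilt 0.02 w 84.9 g 0.0 F [ 0.2 -0.1  0.3] T [0.01 0.02 0.01] q [ 0.42  0.27  1.75  0.    1.12 -1.05]
 delta now-axes [ -2.7  -5.4 115.5]
 turn -0.0142  delta after-turn axes [ -2.6  -5.5 115.5]
```

Emit:
{"fn": "drive_tool", "kwargs": {
  "increments": [
    {"delta_pos":[-2.6,-5.5,0],"turn":-0.014,"jaw":1},
    {"delta_pos":[0,0,30],"turn":0,"jaw":1},
    {"delta_pos":[0,0,35],"turn":0,"jaw":1},
    {"delta_pos":[0,0,30],"turn":0,"jaw":1},
    {"delta_pos":[0,0,15],"turn":0,"jaw":1},
    {"delta_pos":[0,0,5.5],"turn":0,"jaw":0.5},
    {"delta_pos":[0,0,0],"turn":0,"jaw":0.3},
    {"delta_pos":[0,0,0],"turn":0,"jaw":-1}
  ],
  "grip_force": 40
}}

```text
time: 36.07
tool_pos: [0.5826, 0.2794, 0.2061]
tcp_rot: [0.133, 3.138, 0.001]
wrist_force: [-1.0, -3.0, 0.7]
width: 0.608
grip_force: 45.4
```

Emit:
{"fn": "drive_tool", "kwargs": {
  "increments": [
    {"delta_pos":[0,0,0],"turn":0,"jaw":-1},
    {"delta_pos":[0,0,0],"turn":0,"jaw":-1},
    {"delta_pos":[0,0,0],"turn":0,"jaw":-1},
    {"delta_pos":[0,0,0],"turn":0,"jaw":-1}
  ]
}}

```text
time: 36.4
tool_pos: [0.5824, 0.2793, 0.2063]
tcp_rot: [0.132, 3.137, 0.001]
wrist_force: [0.3, 0.3, -0.9]
width: 0.611
grip_force: 42.0
```

```bash
python3 -c "
from h import *
c=shot('side','s18');jarfit(c,.582,.28,rng=.02)
to(652.3,96.7,320)
"
```

```text
jar [578.9 281.2] score 8.14
t 36.45 pos [582.3 279.2 206. ] psi 3.0577 tilt 0.06 w 51.7 g 42.2 F [-0.  -0.1  0.8] T [ 0.08 -0.12 -0.05] q [ 0.41  0.39  1.83 -0.    0.92 -1.08]
 delta now-axes [ -85.2 -175.9 -114. ]
```

Emit:
{"fn": "drive_tool", "kwargs": {
  "increments": [
    {"delta_pos":[0,0,-10],"turn":0,"jaw":-1},
    {"delta_pos":[0,0,-25],"turn":0,"jaw":-1},
    {"delta_pos":[0,0,-25],"turn":0,"jaw":-1},
    {"delta_pos":[0,0,-10],"turn":0,"jaw":-1},
    {"delta_pos":[-5.5,-11,0],"turn":0,"jaw":-1},
    {"delta_pos":[-11,-22,0],"turn":0,"jaw":-1},
    {"delta_pos":[-14,-29,0],"turn":0,"jaw":-1},
    {"delta_pos":[-14,-29,0],"turn":0,"jaw":-1}
  ]
}}

```text
time: 37.12
tool_pos: [0.6184, 0.1834, 0.274]
tcp_rot: [-0.129, -3.137, 0.001]
wrist_force: [-0.2, 0.0, -1.8]
width: 0.607
grip_force: 42.3
```

Emit:
{"fn": "drive_tool", "kwargs": {
  "increments": [
    {"delta_pos":[-14,-29,0],"turn":0,"jaw":-1},
    {"delta_pos":[-14,-29,0],"turn":0,"jaw":-1},
    {"delta_pos":[-8,-17,0],"turn":0,"jaw":-1},
    {"delta_pos":[-5,-10,0],"turn":0,"jaw":-1},
    {"delta_pos":[0,0,0],"turn":0,"jaw":-1},
    {"delta_pos":[0,0,0],"turn":0,"jaw":-1}
  ]
}}

```text
time: 37.62
tool_pos: [0.6522, 0.0961, 0.2743]
tcp_rot: [-0.134, -3.137, -0.0]
wrist_force: [0.2, -0.1, -2.1]
width: 0.611
grip_force: 42.3
```

```bash
python3 -c "
from h import *
to(652.8,96.7,252,3.0577)
"
```

```text
t 37.62 pos [652.2  96.1 274.3] psi 3.0563 tilt 0.1 w 52.0 g 42.3 F [ 0.2 -0.1 -2.1] T [ 0.   -0.02  0.05] q [ 0.11  0.34  1.76  0.    1.05 -1.38]
 delta now-axes [-0.6  0.6 22.3]
 turn -0.0014  delta after-turn axes [-0.5  0.6 22.3]
```

Emit:
{"fn": "drive_tool", "kwargs": {
  "increments": [
    {"delta_pos":[-0.6,0.6,6],"turn":0,"jaw":-1},
    {"delta_pos":[0,0,6],"turn":0,"jaw":-1},
    {"delta_pos":[0,0,3],"turn":0,"jaw":-1},
    {"delta_pos":[0,0,0],"turn":0,"jaw":-1}
  ]
}}

```text
time: 37.95
tool_pos: [0.6522, 0.0982, 0.2585]
tcp_rot: [-0.129, -3.136, 0.001]
wrist_force: [-0.1, -0.4, -2.2]
width: 0.609
grip_force: 42.3
```

Emit:
{"fn": "drive_tool", "kwargs": {
  "increments": [
    {"delta_pos":[0,0,1.5],"turn":0,"jaw":-1},
    {"delta_pos":[0,0,0],"turn":0,"jaw":-1}
  ]
}}

```text
time: 38.12
tool_pos: [0.653, 0.0977, 0.2584]
tcp_rot: [-0.13, -3.138, 0.0]
wrist_force: [-0.2, -0.3, -1.3]
width: 0.611
grip_force: 42.3
```

Emit:
{"fn": "drive_tool", "kwargs": {
  "increments": [
    {"delta_pos":[0,0,1.5],"turn":0,"jaw":-1},
    {"delta_pos":[0,0,0],"turn":0,"jaw":-1}
  ]
}}

```text
time: 38.28
tool_pos: [0.6532, 0.0973, 0.2573]
tcp_rot: [0.131, 3.139, 0.0]
wrist_force: [0.1, 0.4, -1.6]
width: 0.61
grip_force: 42.3
```

Emit:
{"fn": "drive_tool", "kwargs": {
  "increments": [
    {"delta_pos":[0,0,1.5],"turn":0,"jaw":-1},
    {"delta_pos":[0,0,0],"turn":0,"jaw":-1}
  ]
}}

```text
time: 38.45
tool_pos: [0.6532, 0.0971, 0.2557]
tcp_rot: [-0.132, -3.139, -0.0]
wrist_force: [0.5, -0.4, -1.9]
width: 0.606
grip_force: 42.3
```

Emit:
{"fn": "drive_tool", "kwargs": {
  "increments": [
    {"delta_pos":[0,0,1.5],"turn":0,"jaw":-1},
    {"delta_pos":[0,0,0],"turn":0,"jaw":-1}
  ]
}}

```text
time: 38.62
tool_pos: [0.6531, 0.097, 0.254]
tcp_rot: [-0.132, -3.139, 0.0]
wrist_force: [-0.8, 0.5, -1.3]
width: 0.606
grip_force: 42.3
```

It's below the rim height without force, so it is entering the nest.

Emit:
{"fn": "drive_tool", "kwargs": {
  "increments": [
    {"delta_pos":[0,0,1.5],"turn":0,"jaw":-1},
    {"delta_pos":[0,0,0],"turn":0,"jaw":-1}
  ]
}}

```text
time: 38.78
tool_pos: [0.6531, 0.0971, 0.2525]
tcp_rot: [-0.132, -3.138, 0.0]
wrist_force: [-0.0, -0.4, -1.2]
width: 0.606
grip_force: 42.3
```

Emit:
{"fn": "drive_tool", "kwargs": {
  "increments": [
    {"delta_pos":[0,0,1],"turn":0,"jaw":-1},
    {"delta_pos":[0,0,0],"turn":0,"jaw":-1}
  ]
}}

```text
time: 38.95
tool_pos: [0.6533, 0.0971, 0.252]
tcp_rot: [0.132, 3.139, 0.0]
wrist_force: [-0.3, -0.6, -0.3]
width: 0.611
grip_force: 42.4
```

Emit:
{"fn": "drive_tool", "kwargs": {
  "increments": [
    {"delta_pos":[0,0,1],"turn":0,"jaw":-1},
    {"delta_pos":[0,0,0],"turn":0,"jaw":-1}
  ]
}}

```text
time: 39.12
tool_pos: [0.6534, 0.0972, 0.252]
tcp_rot: [0.132, 3.138, 0.0]
wrist_force: [-2.5, -0.2, 4.4]
width: 0.607
grip_force: 42.7
```

Jar A seated. Releasing and going to jar B.

Emit:
{"fn": "drive_tool", "kwargs": {
  "increments": [
    {"delta_pos":[0,0,-0.5],"turn":0,"jaw":0.4},
    {"delta_pos":[0,0,0],"turn":0,"jaw":1},
    {"delta_pos":[0,0,0],"turn":0,"jaw":1},
    {"delta_pos":[0,0,-20],"turn":0,"jaw":1},
    {"delta_pos":[0,0,-38],"turn":0,"jaw":1},
    {"delta_pos":[0,0,-20],"turn":0,"jaw":1},
    {"delta_pos":[19.6,33,0],"turn":0,"jaw":1},
    {"delta_pos":[19.6,33,0],"turn":0,"jaw":1}
  ]
}}

```text
time: 39.78
tool_pos: [0.6211, 0.1655, 0.3323]
tcp_rot: [0.138, 3.133, 0.002]
wrist_force: [-0.5, 0.5, -0.6]
width: 0.998
grip_force: 0.0
```

Emit:
{"fn": "drive_tool", "kwargs": {
  "increments": [
    {"delta_pos":[19.6,33,0],"turn":0,"jaw":1},
    {"delta_pos":[19.6,33,0],"turn":0,"jaw":1},
    {"delta_pos":[19.6,33,0],"turn":0,"jaw":1},
    {"delta_pos":[19.6,33,0],"turn":0,"jaw":1},
    {"delta_pos":[19.6,33,0],"turn":0,"jaw":1},
    {"delta_pos":[0,0,0],"turn":0,"jaw":1}
  ]
}}

```text
time: 40.28
tool_pos: [0.5328, 0.3441, 0.3293]
tcp_rot: [-0.124, -3.138, -0.005]
wrist_force: [0.0, -0.7, 0.6]
width: 1.002
grip_force: 0.0
```

```bash
python3 -c "
from h import *
c=shot('side','s19');o=shot('top','t19')
jarfit(c,.502,.409,rng=.05);jarfit(o,.502,.409,rng=.05);jarfit(o,.6523,.0967,z=.126,rng=.02);jarfit(c,.6523,.0967,z=.126,rng=.02)
to(501.6,407.6,206,3.056)
"
```

```text
jar [499.  411.7] score 13.52
jar [498.6 382.5] score 20.81
jar [650.9  95.3] score 15.24
jar [678.1 119. ] score 16.09
t 40.38 pos [534.9 340.3 329.1] psi 3.0613 tilt 0.02 w 85.0 g 0.0 F [-1.2 -0.4 -0.9] T [ 0.   -0.03 -0.01] q [ 0.53  0.24  1.77 -0.    1.13 -0.96]
 delta now-axes [ 38.6  64.5 123.1]
 turn 0.0053  delta after-turn axes [ 39.   64.2 123.1]
```

Emit:
{"fn": "drive_tool", "kwargs": {
  "increments": [
    {"delta_pos":[19.5,32.1,0],"turn":0.005,"jaw":1},
    {"delta_pos":[19.5,32.1,0],"turn":0,"jaw":1},
    {"delta_pos":[0,0,0],"turn":0,"jaw":1},
    {"delta_pos":[0,0,0],"turn":0,"jaw":1}
  ]
}}

```text
time: 40.72
tool_pos: [0.5026, 0.4063, 0.3291]
tcp_rot: [0.137, 3.138, -0.001]
wrist_force: [1.4, -0.2, 0.5]
width: 1.001
grip_force: 0.0
```

```bash
python3 -c "
from h import *
c=shot('side','s20')
jarfit(c,.502,.409,rng=.03)
to(501.6,407.6,206,3.056)
"
```

```text
jar [498.8 411.9] score 13.57
t 40.77 pos [503.  405.4 329.1] psi 3.053 tilt 0.06 w 84.9 g 0.0 F [-0.1 -0.7  0.4] T [0.03 0.04 0.01] q [ 0.64  0.26  1.75 -0.    1.13 -0.84]
 delta now-axes [  1.6   2.1 123.1]
 turn -0.003  delta after-turn axes [  1.6   2.  123.1]
```

Emit:
{"fn": "drive_tool", "kwargs": {
  "increments": [
    {"delta_pos":[1.6,2,20],"turn":-0.003,"jaw":1},
    {"delta_pos":[0,0,30],"turn":0,"jaw":1},
    {"delta_pos":[0,0,35],"turn":0,"jaw":1},
    {"delta_pos":[0,0,25],"turn":0,"jaw":1},
    {"delta_pos":[0,0,10],"turn":0,"jaw":1},
    {"delta_pos":[0,0,3],"turn":0,"jaw":0.5},
    {"delta_pos":[0,0,0],"turn":0,"jaw":0.3},
    {"delta_pos":[0,0,0],"turn":0,"jaw":-1}
  ],
  "grip_force": 40
}}

```text
time: 41.43
tool_pos: [0.5025, 0.4084, 0.2082]
tcp_rot: [0.136, 3.136, 0.004]
wrist_force: [-0.6, -0.5, 7.3]
width: 0.606
grip_force: 30.3
```

Emit:
{"fn": "drive_tool", "kwargs": {
  "increments": [
    {"delta_pos":[0,0,0],"turn":0,"jaw":-1},
    {"delta_pos":[0,0,0],"turn":0,"jaw":-1},
    {"delta_pos":[0,0,0],"turn":0,"jaw":-1},
    {"delta_pos":[0,0,0],"turn":0,"jaw":-1}
  ]
}}

```text
time: 41.77
tool_pos: [0.5019, 0.4088, 0.2083]
tcp_rot: [0.134, 3.136, 0.003]
wrist_force: [0.8, -0.8, 6.2]
width: 0.603
grip_force: 42.4
```

```bash
python3 -c "
from h import *
to(534.7,106.8,280,3.0577)
"
```

```text
t 41.77 pos [501.9 408.8 208.3] psi 3.0562 tilt 0.2 w 51.2 g 42.4 F [ 0.8 -0.8  6.2] T [-0.29 -0.09  0.01] q [ 0.65  0.39  1.83 -0.    0.92 -0.84]
 delta now-axes [ -58.6 -298.   -72.1]
 turn -0.0015  delta after-turn axes [ -58.  -298.2  -71.7]
```

Emit:
{"fn": "drive_tool", "kwargs": {
  "increments": [
    {"delta_pos":[0,0,-10],"turn":0,"jaw":-1},
    {"delta_pos":[0,0,-25],"turn":0,"jaw":-1},
    {"delta_pos":[0,0,-25],"turn":0,"jaw":-1},
    {"delta_pos":[0,0,-12],"turn":0,"jaw":-1},
    {"delta_pos":[-3,-15,0],"turn":0,"jaw":-1},
    {"delta_pos":[-6,-30,0],"turn":0,"jaw":-1},
    {"delta_pos":[-7,-36,0],"turn":0,"jaw":-1},
    {"delta_pos":[-7,-36,0],"turn":0,"jaw":-1}
  ]
}}

```text
time: 42.43
tool_pos: [0.5131, 0.2882, 0.2772]
tcp_rot: [-0.132, -3.137, 0.002]
wrist_force: [1.7, -0.7, -1.3]
width: 0.603
grip_force: 42.5
```

Emit:
{"fn": "drive_tool", "kwargs": {
  "increments": [
    {"delta_pos":[-7,-36,0],"turn":0,"jaw":-1},
    {"delta_pos":[-7,-36,0],"turn":0,"jaw":-1},
    {"delta_pos":[-7,-36,0],"turn":0,"jaw":-1},
    {"delta_pos":[-7,-36,0],"turn":0,"jaw":-1},
    {"delta_pos":[-4.8,-24.2,0],"turn":0,"jaw":-1},
    {"delta_pos":[-2.5,-13,0],"turn":0,"jaw":-1},
    {"delta_pos":[0,0,0],"turn":0,"jaw":-1},
    {"delta_pos":[0,0,0],"turn":0,"jaw":-1}
  ]
}}

```text
time: 43.1
tool_pos: [0.5331, 0.1055, 0.2776]
tcp_rot: [-0.138, -3.137, -0.001]
wrist_force: [0.2, 0.8, -2.4]
width: 0.601
grip_force: 42.5
```

```bash
python3 -c "
from h import *
to(535,106.8,261,3.0577)
"
```

```text
t 43.1 pos [533.1 105.5 277.6] psi 3.0537 tilt 0.08 w 51.1 g 42.5 F [ 0.2  0.8 -2.4] T [0.02 0.03 0.  ] q [ 0.15  0.13  2.01  0.    1.   -1.33]
 delta now-axes [-1.8  1.4 16.6]
 turn -0.004  delta after-turn axes [-1.8  1.4 16.6]
```

Emit:
{"fn": "drive_tool", "kwargs": {
  "increments": [
    {"delta_pos":[-1.8,1.4,6],"turn":-0.004,"jaw":-1},
    {"delta_pos":[0,0,6],"turn":0,"jaw":-1},
    {"delta_pos":[0,0,4],"turn":0,"jaw":-1},
    {"delta_pos":[0,0,0],"turn":0,"jaw":-1}
  ]
}}

```text
time: 43.43
tool_pos: [0.5346, 0.1084, 0.2604]
tcp_rot: [-0.126, -3.136, 0.001]
wrist_force: [-0.2, 0.3, -2.8]
width: 0.6
grip_force: 42.5
```

Emit:
{"fn": "drive_tool", "kwargs": {
  "increments": [
    {"delta_pos":[0,0,2],"turn":0,"jaw":-1},
    {"delta_pos":[0,0,0],"turn":0,"jaw":-1}
  ]
}}

```text
time: 43.6
tool_pos: [0.5353, 0.1079, 0.2597]
tcp_rot: [-0.127, -3.138, 0.0]
wrist_force: [-0.6, 0.2, -1.5]
width: 0.602
grip_force: 42.5
```

Emit:
{"fn": "drive_tool", "kwargs": {
  "increments": [
    {"delta_pos":[0,0,1.5],"turn":0,"jaw":-1},
    {"delta_pos":[0,0,0],"turn":0,"jaw":-1}
  ]
}}

```text
time: 43.77
tool_pos: [0.5355, 0.1076, 0.2587]
tcp_rot: [0.128, 3.139, 0.0]
wrist_force: [0.3, 0.1, -1.8]
width: 0.6
grip_force: 42.5
```

Emit:
{"fn": "drive_tool", "kwargs": {
  "increments": [
    {"delta_pos":[0,0,1.5],"turn":0,"jaw":-1},
    {"delta_pos":[0,0,0],"turn":0,"jaw":-1}
  ]
}}

```text
time: 43.93
tool_pos: [0.5355, 0.1074, 0.2572]
tcp_rot: [0.129, 3.139, 0.0]
wrist_force: [-0.4, 0.1, -2.3]
width: 0.606
grip_force: 42.5
```

Emit:
{"fn": "drive_tool", "kwargs": {
  "increments": [
    {"delta_pos":[0,0,1.5],"turn":0,"jaw":-1},
    {"delta_pos":[0,0,0],"turn":0,"jaw":-1}
  ]
}}

```text
time: 44.1
tool_pos: [0.5355, 0.1073, 0.2556]
tcp_rot: [-0.129, -3.139, 0.0]
wrist_force: [-0.6, 0.3, -1.6]
width: 0.601
grip_force: 42.5
```

Emit:
{"fn": "drive_tool", "kwargs": {
  "increments": [
    {"delta_pos":[0,0,1.5],"turn":0,"jaw":-1},
    {"delta_pos":[0,0,0],"turn":0,"jaw":-1}
  ]
}}

```text
time: 44.27
tool_pos: [0.5356, 0.1074, 0.2543]
tcp_rot: [0.129, 3.139, 0.0]
wrist_force: [0.6, -1.1, -2.6]
width: 0.6
grip_force: 42.5
```

Emit:
{"fn": "drive_tool", "kwargs": {
  "increments": [
    {"delta_pos":[0,0,1.2],"turn":0,"jaw":-1},
    {"delta_pos":[0,0,0],"turn":0,"jaw":-1}
  ]
}}

```text
time: 44.43
tool_pos: [0.5357, 0.1074, 0.2543]
tcp_rot: [0.128, 3.139, -0.0]
wrist_force: [-3.8, -0.1, 5.2]
width: 0.603
grip_force: 43.1
```

Emit:
{"fn": "drive_tool", "kwargs": {
  "increments": [
    {"delta_pos":[0,0,1],"turn":0,"jaw":-1},
    {"delta_pos":[0,0,0],"turn":0,"jaw":-1}
  ]
}}

```text
time: 44.6
tool_pos: [0.5358, 0.1074, 0.2543]
tcp_rot: [0.128, 3.139, -0.0]
wrist_force: [-5.3, -0.9, 11.2]
width: 0.605
grip_force: 43.6
```

Jar B seated. Now the lids: release, rise, and go above the dispenser.

Emit:
{"fn": "drive_tool", "kwargs": {
  "increments": [
    {"delta_pos":[0,0,-1.5],"turn":0,"jaw":0.4},
    {"delta_pos":[0,0,0],"turn":0,"jaw":1},
    {"delta_pos":[0,0,0],"turn":0,"jaw":1},
    {"delta_pos":[0,0,-20],"turn":0,"jaw":1},
    {"delta_pos":[0,0,-38],"turn":0,"jaw":1},
    {"delta_pos":[0,0,-20],"turn":0,"jaw":1},
    {"delta_pos":[-5.4,-38.3,0],"turn":0,"jaw":1},
    {"delta_pos":[-5.4,-38.3,0],"turn":0,"jaw":1}
  ]
}}

```text
time: 45.27
tool_pos: [0.5411, 0.031, 0.3341]
tcp_rot: [0.121, 3.134, 0.001]
wrist_force: [0.6, -0.4, -0.5]
width: 1.0
grip_force: 0.0
```

Emit:
{"fn": "drive_tool", "kwargs": {
  "increments": [
    {"delta_pos":[-5.4,-38.3,0],"turn":0,"jaw":1},
    {"delta_pos":[-5.4,-38.3,0],"turn":0,"jaw":1},
    {"delta_pos":[-5.4,-38.3,0],"turn":0,"jaw":1},
    {"delta_pos":[-5.4,-38.3,0],"turn":0,"jaw":1},
    {"delta_pos":[-5.4,-38.3,0],"turn":0,"jaw":1},
    {"delta_pos":[-5.4,-38.3,0],"turn":0,"jaw":1},
    {"delta_pos":[-5.4,-38.3,0],"turn":0,"jaw":1},
    {"delta_pos":[-5.4,-38.3,0],"turn":0,"jaw":1}
  ]
}}

```text
time: 45.93
tool_pos: [0.5578, -0.2807, 0.3312]
tcp_rot: [-0.129, -3.139, -0.0]
wrist_force: [0.6, 0.7, 0.3]
width: 1.001
grip_force: 0.0
```

Emit:
{"fn": "drive_tool", "kwargs": {
  "increments": [
    {"delta_pos":[-5.4,-38.3,0],"turn":0,"jaw":1},
    {"delta_pos":[-5.4,-38.3,0],"turn":0,"jaw":1},
    {"delta_pos":[0,0,0],"turn":0.1,"jaw":1},
    {"delta_pos":[0,0,0],"turn":0.1,"jaw":1},
    {"delta_pos":[0,0,0],"turn":0.1,"jaw":1},
    {"delta_pos":[0,0,0],"turn":0,"jaw":1}
  ]
}}

```text
time: 46.43
tool_pos: [0.5624, -0.3565, 0.3308]
tcp_rot: [-0.601, -3.083, -0.001]
wrist_force: [-0.4, 0.4, -1.1]
width: 0.997
grip_force: 0.0
```

```bash
cat >> h.py <<'E'
def lidfit(c,x,y,z,rng=.015):
    im=c['pixels'].astype(float);C=np.clip(cv2.GaussianBlur(im[...,0]-im[...,2],(0,0),.5),0,70)
    th=np.linspace(0,2*np.pi,72,endpoint=False)
    def ring(p,r):
        q=np.array([proj(c,(p[0]+r*np.cos(t),p[1]+r*np.sin(t),z)) for t in th]);return map_coordinates(C,[q[:,1],q[:,0]],order=1).mean()
    f=lambda p:-(ring(p,.0235)-ring(p,.0290))
    b=min((f((x+a,y+d)),x+a,y+d) for a in np.arange(-rng,rng+.001,.003) for d in np.arange(-rng,rng+.001,.003))
    o=minimize(f,b[1:],method='Nelder-Mead',options=dict(initial_simplex=[b[1:],(b[1]+.003,b[2]),(b[1],b[2]+.003)],xatol=1e-4))
    print('lid',(o.x*1000).round(1),'score',round(-o.fun,1));return o.x
E
python3 -c "
from h import *
lidfit(load('top0'),.5627,-.355,.116);lidfit(load('side0'),.5627,-.355,.116);lidfit(load('t16'),.5627,-.355,.116)
o=shot('top','t21');c=shot('side','s21')
jarfit(o,.6523,.0967,z=.126,rng=.012);jarfit(o,.5347,.1068,z=.126,rng=.012)
jarfit(c,.6523,.0967,z=.126,rng=.012);jarfit(c,.5347,.1068,z=.126,rng=.012)
to(562.5,-356,270,2.756)
"
```

```text
lid [ 563.3 -354.9] score 45.1
lid [ 563.4 -353. ] score 27.0
lid [ 563.4 -355. ] score 45.2
jar [651.   95.4] score 15.3
jar [532.2 105.3] score 13.97
jar [648.6 102.9] score 11.68
jar [530.2 112.7] score 10.45
t 46.53 pos [ 562.5 -356.   331.1] psi 2.7626 tilt 0.03 w 84.9 g 0.0 F [-0.1 -0.   0.3] T [ 0.02  0.02 -0.  ] q [-0.6   0.3   1.7  -0.    1.14 -1.79]
 delta now-axes [-0.  -0.  61.1]
 turn 0.0066  delta after-turn axes [ 0.  -0.  61.1]
```

Emit:
{"fn": "drive_tool", "kwargs": {
  "increments": [
    {"delta_pos":[-0.4,1.2,10],"turn":0.006,"jaw":1},
    {"delta_pos":[0,0,20],"turn":0,"jaw":1},
    {"delta_pos":[0,0,20],"turn":0,"jaw":1},
    {"delta_pos":[0,0,10],"turn":0,"jaw":0.6},
    {"delta_pos":[0,0,2],"turn":0,"jaw":0.4},
    {"delta_pos":[0,0,0],"turn":0,"jaw":0.3},
    {"delta_pos":[0,0,0],"turn":0,"jaw":-1},
    {"delta_pos":[0,0,0],"turn":0,"jaw":-1}
  ],
  "grip_force": 30
}}

```text
time: 47.2
tool_pos: [0.564, -0.3553, 0.271]
tcp_rot: [0.604, 3.081, -0.001]
wrist_force: [0.0, 0.5, -0.5]
width: 0.594
grip_force: 31.2
```

Emit:
{"fn": "drive_tool", "kwargs": {
  "increments": [
    {"delta_pos":[0,0,0],"turn":0,"jaw":-1},
    {"delta_pos":[0,0,0],"turn":0,"jaw":-1},
    {"delta_pos":[0,0,0],"turn":0,"jaw":-1},
    {"delta_pos":[0,0,0],"turn":0,"jaw":-1}
  ]
}}

```text
time: 47.53
tool_pos: [0.5635, -0.3552, 0.2702]
tcp_rot: [0.605, 3.082, -0.001]
wrist_force: [-0.3, -0.2, -0.8]
width: 0.597
grip_force: 31.2
```

```bash
python3 -c "
from h import *
st()
"
```

```text
t 47.53 pos [ 563.5 -355.2  270.2] psi 2.7538 tilt 0.07 w 50.7 g 31.2 F [-0.3 -0.2 -0.8] T [-0.04 -0.01  0.04] q [-0.6   0.35  1.75 -0.    1.04 -1.78]
```

Emit:
{"fn": "drive_tool", "kwargs": {
  "increments": [
    {"delta_pos":[0,0,-6],"turn":0,"jaw":-1},
    {"delta_pos":[0,0,-10],"turn":0,"jaw":-1},
    {"delta_pos":[0,0,-14],"turn":0,"jaw":-1},
    {"delta_pos":[0,0,-20],"turn":0,"jaw":-1},
    {"delta_pos":[0,0,-20],"turn":0,"jaw":-1},
    {"delta_pos":[3.4,17.4,0],"turn":0,"jaw":-1},
    {"delta_pos":[6.8,34.8,0],"turn":0,"jaw":-1},
    {"delta_pos":[6.8,34.8,0],"turn":0,"jaw":-1}
  ]
}}

```text
time: 48.2
tool_pos: [0.5807, -0.2676, 0.3413]
tcp_rot: [0.609, 3.079, -0.001]
wrist_force: [0.4, -0.0, 0.4]
width: 0.59
grip_force: 31.3
```

```bash
python3 -c "
from h import *
st()
c=shot('side','s22')
asc(c,240,60,325,150)
"
```

```text
t 48.2 pos [ 580.7 -267.6  341.3] psi 2.751 tilt 0.15 w 50.1 g 31.3 F [ 0.4 -0.   0.4] T [ 0.03  0.06 -0.02] q [-0.47  0.24  1.75  0.    1.15 -1.65]
60             xx  x  ..  x+x++++xx+++++++++++
63               ...        .xx++xx+++++++++++
66 +++xx         ...       ..     xxxx++++++++
69     ++++++xx  ............           xxxxxx
72 ##+           ............                 
75 ###+          ............                 
78 #++xooxxx      ............                
81 xxx  oooo      ............                
84   x  ooo...................                
87     oooo...... .............               
90   xooooo..... ........................     
93  xoooo.o...................................
96 xooooooo.  ................................
99 oooooooo    .... ..  ...  .................
102 ooooooo     ......ooo..              ......
105 o..oo.x       ....ooooox                   
108 o..o.x         .. ooooooooox               
111 ooo.           .. ooooooooooo              
114 oo                    ooooooo              
117 o                    xoooo oo              
120                      xoooo o               
123                       ooo. oo              
126                        .oo x               
129 x    x x                                   
132                                            
135 x+    x          ...          .            
138                   ...   .     ..           
141                      ....  ..              
144  .                      ...                
147
```

Emit:
{"fn": "drive_tool", "kwargs": {
  "increments": [
    {"delta_pos":[7.2,36.5,0],"turn":0,"jaw":-1},
    {"delta_pos":[7.2,36.5,0],"turn":0,"jaw":-1},
    {"delta_pos":[7.2,36.5,0],"turn":0,"jaw":-1},
    {"delta_pos":[7.2,36.5,0],"turn":0,"jaw":-1},
    {"delta_pos":[7.2,36.5,0],"turn":0,"jaw":-1},
    {"delta_pos":[7.2,36.5,0],"turn":0,"jaw":-1},
    {"delta_pos":[7.2,36.5,0],"turn":0,"jaw":-1},
    {"delta_pos":[7.2,36.5,0],"turn":0,"jaw":-1}
  ]
}}

```text
time: 48.92
tool_pos: [0.6374, 0.0266, 0.3402]
tcp_rot: [0.605, 3.082, 0.001]
wrist_force: [0.7, -0.5, -1.0]
width: 0.594
grip_force: 31.4
```

Emit:
{"fn": "drive_tool", "kwargs": {
  "increments": [
    {"delta_pos":[7.2,36.5,0],"turn":0,"jaw":-1},
    {"delta_pos":[4.7,24,0],"turn":0,"jaw":-1},
    {"delta_pos":[2.5,12.5,0],"turn":0,"jaw":-1},
    {"delta_pos":[0,0,0],"turn":0,"jaw":-1},
    {"delta_pos":[0,0,0],"turn":0,"jaw":-1}
  ]
}}

```text
time: 49.33
tool_pos: [0.6516, 0.0974, 0.3397]
tcp_rot: [-0.603, -3.083, 0.001]
wrist_force: [0.3, -0.5, -0.8]
width: 0.598
grip_force: 31.4
```

```bash
python3 -c "
from h import *
to(652.8,97.1,303)
"
```

```text
t 49.33 pos [651.6  97.4 339.7] psi 2.7554 tilt 0.05 w 50.8 g 31.4 F [ 0.3 -0.5 -0.8] T [0.01 0.04 0.08] q [ 0.11  0.28  1.71 -0.    1.16 -1.07]
 delta now-axes [-1.2  0.2 36.7]
```

Emit:
{"fn": "drive_tool", "kwargs": {
  "increments": [
    {"delta_pos":[-1.2,0.2,12],"turn":0,"jaw":-1},
    {"delta_pos":[0,0,15],"turn":0,"jaw":-1},
    {"delta_pos":[0,0,9],"turn":0,"jaw":-1},
    {"delta_pos":[0,0,0],"turn":0,"jaw":-1}
  ]
}}

```text
time: 49.67
tool_pos: [0.6516, 0.095, 0.2998]
tcp_rot: [-0.607, -3.077, 0.003]
wrist_force: [-0.9, -0.0, 0.1]
width: 0.586
grip_force: 31.4
```

Emit:
{"fn": "drive_tool", "kwargs": {
  "increments": [
    {"delta_pos":[0,0,3],"turn":0,"jaw":-1},
    {"delta_pos":[0,0,0],"turn":0,"jaw":-1}
  ]
}}

```text
time: 49.83
tool_pos: [0.653, 0.096, 0.3001]
tcp_rot: [-0.607, -3.082, 0.0]
wrist_force: [0.0, 0.2, 0.3]
width: 0.6
grip_force: 31.4
```

Emit:
{"fn": "drive_tool", "kwargs": {
  "increments": [
    {"delta_pos":[0,0,3],"turn":0,"jaw":-1},
    {"delta_pos":[0,0,0],"turn":0,"jaw":-1}
  ]
}}

```text
time: 50.0
tool_pos: [0.6532, 0.0966, 0.2978]
tcp_rot: [0.606, 3.082, 0.0]
wrist_force: [-0.0, -0.3, 0.4]
width: 0.592
grip_force: 31.4
```

Emit:
{"fn": "drive_tool", "kwargs": {
  "increments": [
    {"delta_pos":[0,0,3],"turn":0,"jaw":-1},
    {"delta_pos":[0,0,0],"turn":0,"jaw":-1}
  ]
}}

```text
time: 50.17
tool_pos: [0.6531, 0.0969, 0.2944]
tcp_rot: [0.605, 3.083, 0.0]
wrist_force: [0.6, 0.1, -1.3]
width: 0.597
grip_force: 31.6
```

Emit:
{"fn": "drive_tool", "kwargs": {
  "increments": [
    {"delta_pos":[0,0,2],"turn":0,"jaw":-1},
    {"delta_pos":[0,0,0],"turn":0,"jaw":-1}
  ]
}}

```text
time: 50.33
tool_pos: [0.653, 0.097, 0.2924]
tcp_rot: [-0.605, -3.083, -0.0]
wrist_force: [-0.0, 0.0, -0.1]
width: 0.599
grip_force: 31.6
```

Plug entering the mouth. Final steps down.

Emit:
{"fn": "drive_tool", "kwargs": {
  "increments": [
    {"delta_pos":[0,0,1.5],"turn":0,"jaw":-1},
    {"delta_pos":[0,0,0],"turn":0,"jaw":-1}
  ]
}}

```text
time: 50.5
tool_pos: [0.653, 0.097, 0.2909]
tcp_rot: [-0.605, -3.083, -0.0]
wrist_force: [-0.7, 0.9, -0.7]
width: 0.592
grip_force: 31.6
```

Emit:
{"fn": "drive_tool", "kwargs": {
  "increments": [
    {"delta_pos":[0,0,1],"turn":0,"jaw":-1},
    {"delta_pos":[0,0,0],"turn":0,"jaw":-1}
  ]
}}

```text
time: 50.67
tool_pos: [0.6531, 0.0969, 0.29]
tcp_rot: [-0.605, -3.083, -0.0]
wrist_force: [0.0, 0.9, 0.8]
width: 0.589
grip_force: 31.6
```

Emit:
{"fn": "drive_tool", "kwargs": {
  "increments": [
    {"delta_pos":[0,0,1],"turn":0,"jaw":-1},
    {"delta_pos":[0,0,0],"turn":0,"jaw":-1}
  ]
}}

```text
time: 50.83
tool_pos: [0.6532, 0.0969, 0.2894]
tcp_rot: [0.605, 3.082, 0.0]
wrist_force: [0.4, 0.6, 1.8]
width: 0.593
grip_force: 31.6
```

Emit:
{"fn": "drive_tool", "kwargs": {
  "increments": [
    {"delta_pos":[0,0,1],"turn":0,"jaw":-1},
    {"delta_pos":[0,0,0],"turn":0,"jaw":-1}
  ]
}}

```text
time: 51.0
tool_pos: [0.6533, 0.0969, 0.2893]
tcp_rot: [0.605, 3.082, 0.0]
wrist_force: [-1.4, 0.7, 4.9]
width: 0.586
grip_force: 32.0
```

Emit:
{"fn": "drive_tool", "kwargs": {
  "increments": [
    {"delta_pos":[0,0,-1],"turn":0,"jaw":0.35},
    {"delta_pos":[0,0,0],"turn":0,"jaw":0.6},
    {"delta_pos":[0,0,0],"turn":0,"jaw":1},
    {"delta_pos":[0,0,-12],"turn":0,"jaw":1},
    {"delta_pos":[0,0,-30],"turn":0,"jaw":1},
    {"delta_pos":[0,0,-12],"turn":0,"jaw":1},
    {"delta_pos":[-6.8,-34.8,0],"turn":0,"jaw":1},
    {"delta_pos":[-6.8,-34.8,0],"turn":0,"jaw":1}
  ]
}}

```text
time: 51.67
tool_pos: [0.6404, 0.0281, 0.3462]
tcp_rot: [0.599, 3.078, 0.002]
wrist_force: [0.2, -0.8, -0.1]
width: 0.999
grip_force: 0.0
```

Emit:
{"fn": "drive_tool", "kwargs": {
  "increments": [
    {"delta_pos":[-6.8,-34.8,0],"turn":0,"jaw":1},
    {"delta_pos":[-6.8,-34.8,0],"turn":0,"jaw":1},
    {"delta_pos":[-6.8,-34.8,0],"turn":0,"jaw":1},
    {"delta_pos":[-6.8,-34.8,0],"turn":0,"jaw":1},
    {"delta_pos":[-6.8,-34.8,0],"turn":0,"jaw":1},
    {"delta_pos":[-6.8,-34.8,0],"turn":0,"jaw":1},
    {"delta_pos":[-6.8,-34.8,0],"turn":0,"jaw":1},
    {"delta_pos":[-6.8,-34.8,0],"turn":0,"jaw":1}
  ]
}}

```text
time: 52.33
tool_pos: [0.5841, -0.2528, 0.3442]
tcp_rot: [0.605, 3.081, -0.001]
wrist_force: [0.8, -0.1, -0.0]
width: 1.001
grip_force: 0.0
```

Emit:
{"fn": "drive_tool", "kwargs": {
  "increments": [
    {"delta_pos":[-6.8,-34.8,0],"turn":0,"jaw":1},
    {"delta_pos":[-6.8,-34.8,0],"turn":0,"jaw":1},
    {"delta_pos":[-6.8,-34.8,0],"turn":0,"jaw":1},
    {"delta_pos":[0,0,0],"turn":0,"jaw":1}
  ]
}}

```text
time: 52.67
tool_pos: [0.5624, -0.3613, 0.3443]
tcp_rot: [0.612, 3.079, -0.007]
wrist_force: [-0.1, -0.4, 0.2]
width: 0.997
grip_force: 0.0
```

```bash
python3 -c "
from h import *
o=shot('top','t23');c=shot('side','s23')
lidfit(o,.6528,.0971,.136);lidfit(c,.6528,.0971,.136)
lidfit(c,.5633,-.355,.116)
to(563.4,-355,269.5,2.756)
"
```

```text
lid [653.7  95.1] score 61.0
lid [652.4  98.1] score 43.1
lid [ 563.2 -352.7] score 27.3
t 52.77 pos [ 563.5 -357.   343.7] psi 2.7508 tilt 0.07 w 85.0 g 0.0 F [-0.   0.4 -0.1] T [ 0.03 -0.04 -0.01] q [-0.6   0.29  1.69  0.    1.16 -1.78]
 delta now-axes [ 0.9  1.9 74.2]
 turn -0.0052  delta after-turn axes [ 0.8  1.9 74.2]
```

Lid 1 is on jar A (both cameras agree at height 136 mm) and the next lid has risen to the top. Picking it.

Emit:
{"fn": "drive_tool", "kwargs": {
  "increments": [
    {"delta_pos":[0.8,1.9,20],"turn":-0.005,"jaw":1},
    {"delta_pos":[0,0,25],"turn":0,"jaw":1},
    {"delta_pos":[0,0,18],"turn":0,"jaw":1},
    {"delta_pos":[0,0,8],"turn":0,"jaw":0.6},
    {"delta_pos":[0,0,2.5],"turn":0,"jaw":0.4},
    {"delta_pos":[0,0,0],"turn":0,"jaw":0.3},
    {"delta_pos":[0,0,0],"turn":0,"jaw":-1},
    {"delta_pos":[0,0,0],"turn":0,"jaw":-1}
  ],
  "grip_force": 30
}}

```text
time: 53.43
tool_pos: [0.5645, -0.3533, 0.2713]
tcp_rot: [0.597, 3.082, -0.001]
wrist_force: [-0.5, 0.6, -0.1]
width: 0.593
grip_force: 31.2
```

Emit:
{"fn": "drive_tool", "kwargs": {
  "increments": [
    {"delta_pos":[0,0,0],"turn":0,"jaw":-1},
    {"delta_pos":[0,0,0],"turn":0,"jaw":-1},
    {"delta_pos":[0,0,0],"turn":0,"jaw":-1},
    {"delta_pos":[0,0,0],"turn":0,"jaw":-1}
  ]
}}

```text
time: 53.77
tool_pos: [0.564, -0.3535, 0.2702]
tcp_rot: [0.598, 3.083, -0.001]
wrist_force: [1.1, 0.8, 1.0]
width: 0.59
grip_force: 31.2
```

```bash
python3 -c "
from h import *
to(535.2,107.4,340)
"
```

```text
t 53.77 pos [ 564.  -353.5  270.2] psi 2.7587 tilt 0.07 w 50.2 g 31.2 F [1.1 0.8 1. ] T [ 0.02 -0.02  0.02] q [-0.6   0.35  1.75  0.    1.04 -1.79]
 delta now-axes [198.8 416.8 -70.2]
```

Emit:
{"fn": "drive_tool", "kwargs": {
  "increments": [
    {"delta_pos":[0,0,-6],"turn":0,"jaw":-1},
    {"delta_pos":[0,0,-10],"turn":0,"jaw":-1},
    {"delta_pos":[0,0,-14],"turn":0,"jaw":-1},
    {"delta_pos":[0,0,-20],"turn":0,"jaw":-1},
    {"delta_pos":[0,0,-20],"turn":0,"jaw":-1},
    {"delta_pos":[7.6,16,0],"turn":0,"jaw":-1},
    {"delta_pos":[15.3,32,0],"turn":0,"jaw":-1},
    {"delta_pos":[15.3,32,0],"turn":0,"jaw":-1}
  ]
}}

```text
time: 54.43
tool_pos: [0.5582, -0.2644, 0.3412]
tcp_rot: [0.601, 3.081, -0.0]
wrist_force: [0.7, 1.0, -0.4]
width: 0.594
grip_force: 31.4
```

Emit:
{"fn": "drive_tool", "kwargs": {
  "increments": [
    {"delta_pos":[15.3,32,0],"turn":0,"jaw":-1},
    {"delta_pos":[15.3,32,0],"turn":0,"jaw":-1},
    {"delta_pos":[15.3,32,0],"turn":0,"jaw":-1},
    {"delta_pos":[15.3,32,0],"turn":0,"jaw":-1},
    {"delta_pos":[15.3,32,0],"turn":0,"jaw":-1},
    {"delta_pos":[15.3,32,0],"turn":0,"jaw":-1},
    {"delta_pos":[15.3,32,0],"turn":0,"jaw":-1},
    {"delta_pos":[15.3,32,0],"turn":0,"jaw":-1}
  ]
}}

```text
time: 55.1
tool_pos: [0.5394, 0.0206, 0.3403]
tcp_rot: [0.598, 3.084, 0.001]
wrist_force: [0.6, -0.2, 0.1]
width: 0.59
grip_force: 31.4
```

Emit:
{"fn": "drive_tool", "kwargs": {
  "increments": [
    {"delta_pos":[15.3,32,0],"turn":0,"jaw":-1},
    {"delta_pos":[15.3,32,0],"turn":0,"jaw":-1},
    {"delta_pos":[7.9,16.8,0],"turn":0,"jaw":-1},
    {"delta_pos":[0,0,0],"turn":0,"jaw":-1},
    {"delta_pos":[0,0,0],"turn":0,"jaw":-1}
  ]
}}

```text
time: 55.52
tool_pos: [0.5342, 0.109, 0.34]
tcp_rot: [0.593, 3.085, -0.0]
wrist_force: [1.3, -0.7, -0.1]
width: 0.591
grip_force: 31.4
```

```bash
python3 -c "
from h import *
to(535.2,107.4,303)
"
```

```text
t 55.52 pos [534.2 109.  340. ] psi 2.7618 tilt 0.02 w 50.2 g 31.4 F [ 1.3 -0.7 -0.1] T [-0.03 -0.02  0.05] q [ 0.16  0.07  1.95 -0.    1.12 -1.04]
 delta now-axes [-1.5 -1.1 37. ]
```

Emit:
{"fn": "drive_tool", "kwargs": {
  "increments": [
    {"delta_pos":[-1.5,-1.1,12],"turn":0,"jaw":-1},
    {"delta_pos":[0,0,15],"turn":0,"jaw":-1},
    {"delta_pos":[0,0,8],"turn":0,"jaw":-1},
    {"delta_pos":[0,0,0],"turn":0,"jaw":-1}
  ]
}}

```text
time: 55.85
tool_pos: [0.5345, 0.1046, 0.3014]
tcp_rot: [-0.599, -3.079, 0.003]
wrist_force: [-1.4, -0.5, -0.6]
width: 0.592
grip_force: 31.4
```

Emit:
{"fn": "drive_tool", "kwargs": {
  "increments": [
    {"delta_pos":[0,0,3],"turn":0,"jaw":-1},
    {"delta_pos":[0,0,0],"turn":0,"jaw":-1}
  ]
}}

```text
time: 56.02
tool_pos: [0.5359, 0.1054, 0.3012]
tcp_rot: [-0.599, -3.083, 0.0]
wrist_force: [0.5, 0.2, 0.2]
width: 0.594
grip_force: 31.4
```

Emit:
{"fn": "drive_tool", "kwargs": {
  "increments": [
    {"delta_pos":[0,0,3],"turn":0,"jaw":-1},
    {"delta_pos":[0,0,0],"turn":0,"jaw":-1}
  ]
}}

```text
time: 56.18
tool_pos: [0.5366, 0.1058, 0.3001]
tcp_rot: [0.598, 3.082, 0.0]
wrist_force: [-1.5, -1.2, 5.1]
width: 0.594
grip_force: 31.8
```

Emit:
{"fn": "drive_tool", "kwargs": {
  "increments": [
    {"delta_pos":[0,0,3],"turn":0,"jaw":-1},
    {"delta_pos":[0,0,0],"turn":0,"jaw":-1}
  ]
}}

```text
time: 56.35
tool_pos: [0.5374, 0.1058, 0.2991]
tcp_rot: [0.597, 3.079, 0.001]
wrist_force: [-3.0, -1.5, 10.8]
width: 0.592
grip_force: 32.4
```

Emit:
{"fn": "drive_tool", "kwargs": {
  "increments": [
    {"delta_pos":[0,0,2.5],"turn":0,"jaw":-1},
    {"delta_pos":[0,0,0],"turn":0,"jaw":-1}
  ]
}}

```text
time: 56.52
tool_pos: [0.5379, 0.1059, 0.2976]
tcp_rot: [0.596, 3.077, 0.002]
wrist_force: [-2.9, -1.7, 14.8]
width: 0.596
grip_force: 32.4
```

Emit:
{"fn": "drive_tool", "kwargs": {
  "increments": [
    {"delta_pos":[0,0,1.5],"turn":0,"jaw":-1},
    {"delta_pos":[0,0,0],"turn":0,"jaw":-1}
  ]
}}

```text
time: 56.68
tool_pos: [0.5384, 0.106, 0.297]
tcp_rot: [0.596, 3.076, 0.003]
wrist_force: [-2.6, -0.8, 16.6]
width: 0.59
grip_force: 33.3
```

Rim contact: the sideways correction had not settled (about 2 to 3 mm off). Backing up to realign.

Emit:
{"fn": "drive_tool", "kwargs": {
  "increments": [
    {"delta_pos":[0,0,-6],"turn":0,"jaw":-1},
    {"delta_pos":[0,0,-10],"turn":0,"jaw":-1},
    {"delta_pos":[0,0,-10],"turn":0,"jaw":-1},
    {"delta_pos":[0,0,0],"turn":0,"jaw":-1},
    {"delta_pos":[0,0,0],"turn":0,"jaw":-1},
    {"delta_pos":[0,0,0],"turn":0,"jaw":-1}
  ]
}}

```text
time: 57.18
tool_pos: [0.5356, 0.1061, 0.3173]
tcp_rot: [-0.598, -3.084, 0.0]
wrist_force: [-0.5, -0.2, -0.1]
width: 0.592
grip_force: 31.3
```

```bash
python3 -c "
from h import *
c=shot('side','s24')
print('before/after jar near, side:');jarfit(load('s23'),.5302,.1127,z=.126,rng=.012);jarfit(c,.5302,.1127,z=.126,rng=.012)
to(534.7,107.2,302)
z=(bot.read_state()['tool_pos'][2]-.159)
for dz in(.005,.008,.012):print(dz,end=' ');lidfit(c,.535,.107,z+dz,rng=.012)
asc(c,240,165,275,235,1,2)
"
```

```text
before/after jar near, side:
jar [530.9 111.7] score 10.27
jar [527.2 116.7] score 7.78
t 57.23 pos [535.5 106.  317. ] psi 2.7588 tilt 0.06 w 50.5 g 31.3 F [0.  0.1 0.7] T [-0.04 -0.   -0.02] q [ 0.15  0.09  1.97  0.    1.08 -1.04]
 delta now-axes [ 1.1  0.8 15. ]
0.005 lid [533.4 106. ] score 27.8
0.008 lid [532.3 108.6] score 27.9
0.012 lid [530.7 112.3] score 27.9
165 ..........................         
167 .........................          
169 .................... ....          
171 ........................           
173 ........................           
175 .....................              
177 .........   ........               
179 .......    ........                
181 ......     .....                   
183 ..... xx+xx......                  
185 ....oooooooooo....                 
187 ...ooooooooooooo.                  
189 ..ooooooooooooooo                  
191 ..ooooooooooooooox                 
193 . ooooooooooooooxx                 
195 .  ooooooooooooox                  
197 .  ooooooooooox                    
199 .    ooooo                         
201                                    
203                                    
205                                    
207                                    
209                                    
211                  +++x              
213        ####      +######+          
215     ##########   +###########      
217   ############## x###########+     
219 x ############## +#########++      
221 +  ############ x#########+x       
223 #+   ########  ##########+x        
225 ########################+x         
227 xx++#############+x++#++x          
229     xxx++###########++x            
231 .        xxx++######+x             
233  .....        xxx++xx
```

Emit:
{"fn": "drive_tool", "kwargs": {
  "increments": [
    {"delta_pos":[1.6,0.5,0],"turn":0,"jaw":-1},
    {"delta_pos":[0,0,4],"turn":0,"jaw":-1},
    {"delta_pos":[0,0,4],"turn":0,"jaw":-1},
    {"delta_pos":[0,0,4],"turn":0,"jaw":-1},
    {"delta_pos":[0,0,3],"turn":0,"jaw":-1},
    {"delta_pos":[0,0,0],"turn":0,"jaw":-1},
    {"delta_pos":[0,0,0],"turn":0,"jaw":-1},
    {"delta_pos":[0,0,0],"turn":0,"jaw":-1}
  ]
}}

```text
time: 57.9
tool_pos: [0.5346, 0.1072, 0.3026]
tcp_rot: [0.598, 3.084, 0.0]
wrist_force: [0.6, 0.0, -0.9]
width: 0.596
grip_force: 31.3
```

```bash
python3 -c "
from h import *
to(534.2,107.1,302)
for n in('s21','s23','s24'):
    im=load(n)['pixels'].astype(int)[205:231,236:258];m=(im[...,2]-im[...,0]>4)&(im.mean(2)>175)
    v,u=np.nonzero(m);print(n,m.sum(),u.mean()+236,v.mean()+205)
"
```

```text
t 57.9 pos [534.6 107.2 302.6] psi 2.7588 tilt 0.0 w 50.7 g 31.3 F [ 0.6  0.  -0.9] T [-0.    0.06  0.01] q [ 0.15  0.11  1.99 -0.    1.05 -1.04]
 delta now-axes [ 0.3 -0.2  0.6]
s21 123 248.27642276422765 217.5772357723577
s23 125 248.272 217.656
s24 132 248.5151515151515 217.92424242424244
```

Jar essentially unmoved and the tool is settled. Lowering slowly.

Emit:
{"fn": "drive_tool", "kwargs": {
  "increments": [
    {"delta_pos":[0.3,-0.2,1.5],"turn":0,"jaw":-1},
    {"delta_pos":[0,0,1.5],"turn":0,"jaw":-1},
    {"delta_pos":[0,0,0],"turn":0,"jaw":-1}
  ]
}}

```text
time: 58.15
tool_pos: [0.5341, 0.1071, 0.2994]
tcp_rot: [-0.598, -3.084, 0.0]
wrist_force: [-0.0, 0.7, -0.6]
width: 0.593
grip_force: 31.3
```

Emit:
{"fn": "drive_tool", "kwargs": {
  "increments": [
    {"delta_pos":[0,0,1.5],"turn":0,"jaw":-1},
    {"delta_pos":[0,0,1],"turn":0,"jaw":-1},
    {"delta_pos":[0,0,0],"turn":0,"jaw":-1}
  ]
}}

```text
time: 58.4
tool_pos: [0.5344, 0.1071, 0.2975]
tcp_rot: [0.598, 3.084, 0.0]
wrist_force: [-0.5, -0.2, 1.6]
width: 0.595
grip_force: 31.4
```

Emit:
{"fn": "drive_tool", "kwargs": {
  "increments": [
    {"delta_pos":[0,0,1],"turn":0,"jaw":-1},
    {"delta_pos":[0,0,0.5],"turn":0,"jaw":-1},
    {"delta_pos":[0,0,0],"turn":0,"jaw":-1}
  ]
}}

```text
time: 58.65
tool_pos: [0.5348, 0.107, 0.2971]
tcp_rot: [0.597, 3.082, 0.0]
wrist_force: [-1.5, -1.2, 7.7]
width: 0.596
grip_force: 31.8
```

```bash
python3 -c "
from h import *
T=[];F=[]
for i in range(8):
    c=bot.read_camera('side');s=bot.read_state();T.append(s['torque']);F.append(s['wrist_force'])
T=np.mean(T,0);F=np.mean(F,0);z=-.297+.126;print(T.round(3),F.round(2),'contact dx',(-(T[1]-z*F[0])/F[2]*1000).round(1),'dy',((T[0]+z*F[1])/F[2]*1000).round(1))
"
```

```text
[-0.258  0.208 -0.051] [-1.69 -0.47  6.44] contact dx 12.5 dy -27.7
```

```bash
python3 -c "
from h import *
c=load('s21')
p0=np.array([.5352,.1074,.05]);p1=np.array([.6528,.0971,.05])
from scipy.ndimage import label
for n in('s21','t21'):
  c=load(n)
  for p in(p0,p1):
    u0,v0=proj(c,p).round().astype(int)
    im=c['pixels'].astype(int)[v0-12:v0+13,u0-12:u0+13];m=(im[...,2]-im[...,0]>4)&(im.mean(2)>175)
    l,k=label(m);b=1+np.argmax([(l==i+1).sum() for i in range(k)]);v,u=np.nonzero(l==b)
    w=(u.mean()+u0-12,v.mean()+v0-12)
    hull=((u.min()+u.max())/2+u0-12,(v.min()+v.max())/2+v0-12)
    print(n,len(u),np.round(w,2),hull,(ray(c,*w,.05)*1000).round(1)[:2],(ray(c,*hull,.05)*1000).round(1)[:2],np.round(proj(c,p),1))
"
```

```text
s21 123 [248.28 217.58] (np.float64(248.5), np.float64(217.5)) [534.8 105.6] [534.3 105.1] [247.9 218. ]
s21 110 [213.21 204.22] (np.float64(213.5), np.float64(204.0)) [653.9  95.6] [653.5  94.5] [213.3 204.7]
t21 121 [229.07 192.26] (np.float64(227.5), np.float64(190.5)) [538.  104.5] [543.6 109.2] [228.1 193.2]
t21 158 [231.43 154.49] (np.float64(230.0), np.float64(153.5)) [656.6  94.8] [659.9  99.2] [230.7 155.7]
```

Emit:
{"fn": "drive_tool", "kwargs": {
  "increments": [
    {"delta_pos":[0,0,-4],"turn":0,"jaw":-1},
    {"delta_pos":[0,0,-4],"turn":0,"jaw":-1},
    {"delta_pos":[0,0,0],"turn":0,"jaw":-1}
  ]
}}

```text
time: 59.3
tool_pos: [0.5344, 0.1071, 0.3043]
tcp_rot: [0.597, 3.083, 0.001]
wrist_force: [0.3, -0.1, -0.0]
width: 0.592
grip_force: 31.3
```

```bash
cat > lf.py <<'E'
from h import *
th=np.linspace(0,2*np.pi,48,endpoint=False)
def fit(c,x,y,z,tilt=True):
    u0,v0=proj(c,(x,y,z)).round().astype(int);w=16
    im=c['pixels'].astype(float)[v0-w:v0+w,u0-w:u0+w];k=im[...,0]-im[...,2]
    m=np.clip((k-8)/40,0,1);dark=cv2.dilate((im.mean(2)<75).astype(np.uint8),np.ones((3,3)))
    W=1-dark*(k<20)
    def ren(p):
        Rm=R.from_rotvec([p[3],p[4],0]).as_matrix()
        P=np.array([Rm@[.026*np.cos(t),.026*np.sin(t),h]+p[:3] for t in th for h in(-.005,.005)])
        q=np.array([proj(c,a) for a in P])-[u0-w,v0-w]
        o=np.zeros((16*w,16*w),np.uint8);cv2.fillConvexPoly(o,cv2.convexHull(((q+.5)*8).round().astype(np.int32)),1)
        return cv2.GaussianBlur(cv2.resize(o.astype(np.float32),(2*w,2*w),interpolation=cv2.INTER_AREA),(0,0),.6)
    f=lambda p:(W*(ren(p)-m)**2).sum()
    s=np.array([x,y,z,0,0]);D=np.diag([.004,.004,.004,.15 if tilt else 0,.15 if tilt else 0])
    if tilt:
        o=min((minimize(f,s+[0,0,0,a,b],method='Nelder-Mead',options=dict(initial_simplex=np.vstack([s+[0,0,0,a,b]]+[s+[0,0,0,a,b]+d for d in D]),maxiter=600)) for a in(-.15,.15) for b in(-.15,.15)),key=lambda o:o.fun);p=o.x
    else:
        g=lambda p:f([p[0],p[1],z,0,0]);o=minimize(g,s[:2],method='Nelder-Mead',options=dict(initial_simplex=[s[:2],s[:2]+[.004,0],s[:2]+[0,.004]]));p=o.x
    print((p[:3]*1000).round(1),'tilt deg',np.degrees(p[3:]).round(1) if tilt else '',round(o.fun,2))
E
python3 -c "
from lf import *
c=load('s23');print('far placed');fit(c,.653,.097,.131);fit(c,.653,.097,.131,False)
c=load('s22');print('lid1 in air, tool 580.7 -267.6 .3413');fit(c,.5807,-.2676,.1823);fit(c,.5807,-.2676,.1823,False)
c=shot('side','s25');s,m=st();p=s['tool_pos'];print('now');fit(c,p[0],p[1],p[2]-.156);fit(c,p[0],p[1],p[2]-.156,False)
"
```

```text
far placed
[655.6  93.7 130.6] tilt deg [6.7 3. ] 2.81
[655.6  93.6] tilt deg  6.92
lid1 in air, tool 580.7 -267.6 .3413
[ 544.1 -232.7  198.5] tilt deg [-10.2 -28. ] 87.17
[ 549.3 -253.9] tilt deg  106.72
t 59.35 pos [534.3 107.1 303.9] psi 2.7588 tilt 0.04 w 50.6 g 31.3 F [-0.6  0.3 -0.8] T [ 0.01  0.02 -0.05] q [ 0.15  0.11  1.99  0.    1.05 -1.04]
now
[534.5 106.7 149.2] tilt deg [-0.5  4. ] 4.29
[535.2 105.4] tilt deg  4.35
```

The fit suggests the lid is shifted about 2 mm and tilted about 7° toward tool +x. Offsetting by 2.2 mm and trying again.

Emit:
{"fn": "drive_tool", "kwargs": {
  "increments": [
    {"delta_pos":[-2.2,0,0],"turn":0,"jaw":-1},
    {"delta_pos":[0,0,2],"turn":0,"jaw":-1},
    {"delta_pos":[0,0,2],"turn":0,"jaw":-1},
    {"delta_pos":[0,0,1],"turn":0,"jaw":-1},
    {"delta_pos":[0,0,0],"turn":0,"jaw":-1}
  ]
}}

```text
time: 59.77
tool_pos: [0.5362, 0.1062, 0.2984]
tcp_rot: [-0.598, -3.084, 0.0]
wrist_force: [-1.6, 0.3, 2.5]
width: 0.594
grip_force: 31.5
```

Emit:
{"fn": "drive_tool", "kwargs": {
  "increments": [
    {"delta_pos":[0,0,1.5],"turn":0,"jaw":-1},
    {"delta_pos":[0,0,0],"turn":0,"jaw":-1}
  ]
}}

```text
time: 59.93
tool_pos: [0.5366, 0.1063, 0.2977]
tcp_rot: [0.597, 3.083, 0.001]
wrist_force: [-0.5, -0.7, 3.7]
width: 0.589
grip_force: 31.6
```

Emit:
{"fn": "drive_tool", "kwargs": {
  "increments": [
    {"delta_pos":[0,0,1.5],"turn":0,"jaw":-1},
    {"delta_pos":[0,0,0],"turn":0,"jaw":-1}
  ]
}}

```text
time: 60.1
tool_pos: [0.537, 0.1063, 0.2973]
tcp_rot: [0.597, 3.081, 0.001]
wrist_force: [-1.7, -0.6, 8.3]
width: 0.59
grip_force: 31.9
```

Emit:
{"fn": "drive_tool", "kwargs": {
  "increments": [
    {"delta_pos":[0,0,1],"turn":0,"jaw":-1},
    {"delta_pos":[0,0,0],"turn":0,"jaw":-1}
  ]
}}

```text
time: 60.27
tool_pos: [0.5374, 0.1062, 0.2972]
tcp_rot: [0.597, 3.08, 0.001]
wrist_force: [-2.6, -1.0, 11.5]
width: 0.594
grip_force: 32.2
```

Still on the rim. I'll reset the lid by setting it level on the clear worktop, regrip it centred both ways, and re-measure the jar meanwhile.

Emit:
{"fn": "drive_tool", "kwargs": {
  "increments": [
    {"delta_pos":[0,0,-8],"turn":0,"jaw":-1},
    {"delta_pos":[0,0,-15],"turn":0,"jaw":-1},
    {"delta_pos":[0,0,-15],"turn":0,"jaw":-1},
    {"delta_pos":[-10,-19,0],"turn":0,"jaw":-1},
    {"delta_pos":[-17,-32,0],"turn":0,"jaw":-1},
    {"delta_pos":[-18,-34.5,0],"turn":0,"jaw":-1},
    {"delta_pos":[-18,-34.5,0],"turn":0,"jaw":-1},
    {"delta_pos":[-18,-34.5,0],"turn":0,"jaw":-1}
  ]
}}

```text
time: 60.93
tool_pos: [0.5532, -0.0687, 0.3323]
tcp_rot: [-0.596, -3.084, -0.0]
wrist_force: [0.4, -0.3, -0.3]
width: 0.595
grip_force: 31.3
```

Emit:
{"fn": "drive_tool", "kwargs": {
  "increments": [
    {"delta_pos":[-15,-29,0],"turn":0,"jaw":-1},
    {"delta_pos":[-9,-18,10],"turn":0,"jaw":-1},
    {"delta_pos":[0,0,30],"turn":0,"jaw":-1},
    {"delta_pos":[0,0,35],"turn":0,"jaw":-1},
    {"delta_pos":[0,0,35],"turn":0,"jaw":-1},
    {"delta_pos":[0,0,25],"turn":0,"jaw":-1},
    {"delta_pos":[0,0,8],"turn":0,"jaw":-1},
    {"delta_pos":[0,0,0],"turn":0,"jaw":-1}
  ]
}}

```text
time: 61.6
tool_pos: [0.5565, -0.1194, 0.1864]
tcp_rot: [-0.596, -3.077, -0.001]
wrist_force: [-0.2, 0.4, -0.0]
width: 0.594
grip_force: 31.4
```

```bash
python3 -c "
from h import *
from lf import fit
s,m=st();p=s['tool_pos'];c=shot('side','s26');o=shot('top','t26')
for a,b in((load('s21'),load('t21')),(c,o)):
    jarfit(a,.5302,.1127,z=.126,rng=.012);jarfit(b,.5322,.1053,z=.126,rng=.012)
fit(c,p[0],p[1],p[2]-.156);fit(c,p[0],p[1],p[2]-.156,False)
"
```

```text
t 61.6 pos [ 556.5 -119.4  186.4] psi 2.7588 tilt 0.39 w 50.5 g 31.4 F [-0.2  0.4 -0. ] T [-0.03  0.01 -0.05] q [-0.26  0.3   2.01  0.    0.84 -1.44]
jar [530.1 112.7] score 10.45
jar [532.2 105.3] score 13.97
jar [527.8 114.5] score 10.36
jar [530.1 107.2] score 14.78
[ 554.7 -117.6   33.3] tilt deg [-0.7  4.8] 2.56
[ 556.  -120.9] tilt deg  2.64
```

```bash
python3 -c "
from h import *
from scipy.ndimage import label
for n in('s21','s23','s26','t21','t23','t26'):
    c=load(n);u0,v0=proj(c,(.5352,.1074,.05)).round().astype(int)
    im=c['pixels'].astype(int)[v0-12:v0+13,u0-12:u0+13];m=(im[...,2]-im[...,0]>4)&(im.mean(2)>175)
    l,k=label(m);b=1+np.argmax([(l==i+1).sum() for i in range(k)]);v,u=np.nonzero(l==b)
    print(n,len(u),(ray(c,u.mean()+u0-12,v.mean()+v0-12,.05)*1000).round(1)[:2],end=' ')
    jarfit(c,.532,.108,z=.126,rng=.015)
    # plate: white far corner check
c0=load('t21');c1=load('t26')
d=np.abs(c0['pixels'].astype(int)-c1['pixels']).sum(2)[135:215,205:262]
print('diff pixels rows/cols');ys,xs=np.nonzero(d>60);print(len(ys),np.unique(ys+135),np.unique(xs+205))
"
```

```text
s21 123 [534.8 105.6] jar [530.1 112.7] score 10.45
s23 125 [534.7 105.9] jar [530.9 111.6] score 10.28
s26 127 [533.1 107.2] jar [527.8 114.5] score 10.36
t21 121 [538.  104.5] jar [532.2 105.3] score 13.97
t23 121 [537.3 104.2] jar [532.1 105.3] score 14.22
t26 137 [536.4 110. ] jar [530.1 107.2] score 14.78
diff pixels rows/cols
356 [140 141 142 143 144 145 146 147 148 149 150 151 152 153 154 155 156 157
 158 163 165 166 174 177 179 181 182 183 184 185 186 187 188 189 190 191
 192 193 194 195 196 197 198 199 200 201 202 203 205 207 208 210] [215 216 217 219 220 221 222 223 224 225 226 227 228 229 230 231 232 233
 234 235 236 237 238 239 240 241 242 243 252 253 255]
```

The jar slid about 2 mm within its nest toward (-x,+y). Setting the lid down level now.

Emit:
{"fn": "drive_tool", "kwargs": {
  "increments": [
    {"delta_pos":[0,0,5],"turn":0,"jaw":-1},
    {"delta_pos":[0,0,3],"turn":0,"jaw":-1},
    {"delta_pos":[0,0,0],"turn":0,"jaw":-1}
  ]
}}

```text
time: 61.95
tool_pos: [0.5588, -0.1199, 0.1825]
tcp_rot: [0.597, 3.082, -0.0]
wrist_force: [-0.1, 0.4, -0.2]
width: 0.594
grip_force: 31.4
```

Emit:
{"fn": "drive_tool", "kwargs": {
  "increments": [
    {"delta_pos":[0,0,2],"turn":0,"jaw":-1},
    {"delta_pos":[0,0,0],"turn":0,"jaw":-1}
  ]
}}

```text
time: 62.12
tool_pos: [0.5584, -0.1199, 0.18]
tcp_rot: [0.597, 3.084, -0.0]
wrist_force: [0.2, -0.1, -0.3]
width: 0.59
grip_force: 31.4
```

Emit:
{"fn": "drive_tool", "kwargs": {
  "increments": [
    {"delta_pos":[0,0,2],"turn":0,"jaw":-1},
    {"delta_pos":[0,0,0],"turn":0,"jaw":-1}
  ]
}}

```text
time: 62.28
tool_pos: [0.5582, -0.1199, 0.1775]
tcp_rot: [-0.598, -3.084, 0.0]
wrist_force: [0.2, 0.4, -1.5]
width: 0.597
grip_force: 31.4
```

Emit:
{"fn": "drive_tool", "kwargs": {
  "increments": [
    {"delta_pos":[0,0,2],"turn":0,"jaw":-1},
    {"delta_pos":[0,0,0],"turn":0,"jaw":-1}
  ]
}}

```text
time: 62.45
tool_pos: [0.5582, -0.1199, 0.1752]
tcp_rot: [-0.598, -3.084, -0.0]
wrist_force: [-0.7, 0.1, -0.8]
width: 0.59
grip_force: 31.4
```

Emit:
{"fn": "drive_tool", "kwargs": {
  "increments": [
    {"delta_pos":[0,0,2],"turn":0,"jaw":-1},
    {"delta_pos":[0,0,0],"turn":0,"jaw":-1}
  ]
}}

```text
time: 62.62
tool_pos: [0.5586, -0.12, 0.1739]
tcp_rot: [0.598, 3.084, -0.0]
wrist_force: [-1.0, 0.8, 2.1]
width: 0.598
grip_force: 31.6
```

Emit:
{"fn": "drive_tool", "kwargs": {
  "increments": [
    {"delta_pos":[0,0,1],"turn":0,"jaw":-1},
    {"delta_pos":[0,0,0],"turn":0,"jaw":-1}
  ]
}}

```text
time: 62.78
tool_pos: [0.5588, -0.1201, 0.1736]
tcp_rot: [0.597, 3.084, -0.0]
wrist_force: [-2.0, 0.3, 7.7]
width: 0.592
grip_force: 32.0
```

Emit:
{"fn": "drive_tool", "kwargs": {
  "increments": [
    {"delta_pos":[0,0,1],"turn":0,"jaw":-1},
    {"delta_pos":[0,0,0],"turn":0,"jaw":-1}
  ]
}}

```text
time: 62.95
tool_pos: [0.5589, -0.1201, 0.1735]
tcp_rot: [0.597, 3.083, -0.0]
wrist_force: [-4.1, 0.0, 12.6]
width: 0.595
grip_force: 32.4
```

Contact height hints that the fingertips, not the plug, were hitting the jar rim. I'll regrip the lid 8 mm higher, with a second squeeze at 90° to centre it.

Emit:
{"fn": "drive_tool", "kwargs": {
  "increments": [
    {"delta_pos":[0,0,-3],"turn":0,"jaw":0.4},
    {"delta_pos":[0,0,0],"turn":0,"jaw":0.6},
    {"delta_pos":[0,0,-7],"turn":0,"jaw":0.6},
    {"delta_pos":[0,0,0],"turn":0.12,"jaw":0.6},
    {"delta_pos":[0,0,0],"turn":0.12,"jaw":0.6},
    {"delta_pos":[0,0,0],"turn":0.12,"jaw":0.6},
    {"delta_pos":[0,0,0],"turn":0.12,"jaw":0.6},
    {"delta_pos":[0,0,0],"turn":0.12,"jaw":0.6}
  ]
}}

```text
time: 63.62
tool_pos: [0.5582, -0.1198, 0.1816]
tcp_rot: [-1.49, -2.765, 0.0]
wrist_force: [0.2, 0.2, -0.0]
width: 0.798
grip_force: 0.0
```

Emit:
{"fn": "drive_tool", "kwargs": {
  "increments": [
    {"delta_pos":[0,0,0],"turn":0.12,"jaw":0.6},
    {"delta_pos":[0,0,0],"turn":0.12,"jaw":0.6},
    {"delta_pos":[0,0,0],"turn":0.12,"jaw":0.6},
    {"delta_pos":[0,0,0],"turn":0.12,"jaw":0.6},
    {"delta_pos":[0,0,0],"turn":0.12,"jaw":0.6},
    {"delta_pos":[0,0,0],"turn":0.12,"jaw":0.6},
    {"delta_pos":[0,0,0],"turn":0.12,"jaw":0.6},
    {"delta_pos":[0,0,0],"turn":0.12,"jaw":0.6}
  ]
}}

```text
time: 64.28
tool_pos: [0.5582, -0.1198, 0.1815]
tcp_rot: [-2.599, -1.764, 0.0]
wrist_force: [-0.4, -0.6, -0.1]
width: 0.799
grip_force: 0.0
```

```bash
python3 -c "
from h import *
to(558.9,-120.1,182,1.19)
c=shot('side','s27')
lidfit(c,.5589,-.1201,.020);jarfit(c,.5302,.1127,z=.126,rng=.015)
asc(c,245,140,285,190,1,2)
"
```

```text
t 64.28 pos [ 558.2 -119.8  181.5] psi 1.1929 tilt 0.02 w 67.9 g 0.0 F [-0.4 -0.6 -0.1] T [-0.01  0.01  0.01] q [-0.26  0.31  2.01  0.    0.83  0.12]
 delta now-axes [-0.   0.7 -0.5]
 turn 0.0029  delta after-turn axes [-0.   0.7 -0.5]
lid [ 559.6 -118.7] score 31.7
jar [528.  114.4] score 10.47
140             ......            ..........
142 . .....    .........................  ..
144 .     .............................     
146       .............................     
148       .............................     
150        ...........................      
152        ...........................      
154        ...........................      
156        .........................        
158           ........................      
160            ......    .................  
162              .....      ....   .........
164              .....       ...............
166              .....        ..............
168              .... xxxoooooo ...  .......
170                 xoooooooooooo...........
172                xoooooooooooooo........  
174                xoooooooooooooo......    
176                xxoooooooooooo .....     
178                    oooooooooo.....      
180                       .                 
182                                         
184                                         
186                                         
188
```

Emit:
{"fn": "drive_tool", "kwargs": {
  "increments": [
    {"delta_pos":[0,0.7,0],"turn":0,"jaw":0.3},
    {"delta_pos":[0,0,0],"turn":0,"jaw":-1},
    {"delta_pos":[0,0,0],"turn":0,"jaw":-1},
    {"delta_pos":[0,0,0],"turn":0,"jaw":-1},
    {"delta_pos":[0,0,0],"turn":0,"jaw":-1},
    {"delta_pos":[0,0,0],"turn":0,"jaw":-1},
    {"delta_pos":[0,0,-10],"turn":0,"jaw":-1},
    {"delta_pos":[0,0,-20],"turn":0,"jaw":-1}
  ],
  "grip_force": 30
}}

```text
time: 65.0
tool_pos: [0.5571, -0.1196, 0.2092]
tcp_rot: [-2.59, -1.77, 0.007]
wrist_force: [-0.4, -0.0, 0.6]
width: 0.586
grip_force: 31.3
```

Emit:
{"fn": "drive_tool", "kwargs": {
  "increments": [
    {"delta_pos":[0,0,-33],"turn":0,"jaw":-1},
    {"delta_pos":[0,0,-35],"turn":0,"jaw":-1},
    {"delta_pos":[0,0,-35],"turn":0,"jaw":-1},
    {"delta_pos":[0,0,-25],"turn":0,"jaw":-1},
    {"delta_pos":[0,0,-10],"turn":0,"jaw":-1},
    {"delta_pos":[15,-8,0],"turn":0,"jaw":-1},
    {"delta_pos":[31,-16.7,0],"turn":0,"jaw":-1},
    {"delta_pos":[31,-16.7,0],"turn":0,"jaw":-1}
  ]
}}

```text
time: 65.67
tool_pos: [0.5478, -0.0333, 0.349]
tcp_rot: [-2.596, -1.769, 0.001]
wrist_force: [0.5, 0.2, -0.5]
width: 0.588
grip_force: 31.4
```

Emit:
{"fn": "drive_tool", "kwargs": {
  "increments": [
    {"delta_pos":[31,-16.7,0],"turn":0,"jaw":-1},
    {"delta_pos":[31,-16.7,0],"turn":0,"jaw":-1},
    {"delta_pos":[31,-16.7,0],"turn":0,"jaw":-1},
    {"delta_pos":[21,-11,0],"turn":0,"jaw":-1},
    {"delta_pos":[12,-6.4,0],"turn":0,"jaw":-1},
    {"delta_pos":[0,0,0],"turn":0,"jaw":-1},
    {"delta_pos":[0,0,0],"turn":0,"jaw":-1}
  ]
}}

```text
time: 66.25
tool_pos: [0.5307, 0.1091, 0.3484]
tcp_rot: [-2.591, -1.775, 0.003]
wrist_force: [0.5, -0.3, -0.6]
width: 0.589
grip_force: 31.3
```

```bash
python3 -c "
from h import *
to(532.6,108.8,312,1.193)
"
```

```text
t 66.25 pos [530.7 109.1 348.4] psi 1.201 tilt 0.13 w 50.1 g 31.3 F [ 0.5 -0.3 -0.6] T [-0.    0.   -0.01] q [ 0.16  0.06  1.95 -0.    1.14  0.53]
 delta now-axes [ 0.5  2.  36.4]
 turn 0.008  delta after-turn axes [ 0.4  1.9 36.4]
```

Emit:
{"fn": "drive_tool", "kwargs": {
  "increments": [
    {"delta_pos":[0,0,12],"turn":0,"jaw":-1},
    {"delta_pos":[0,0,14],"turn":0,"jaw":-1},
    {"delta_pos":[0,0,8],"turn":0,"jaw":-1},
    {"delta_pos":[0,0,0],"turn":0,"jaw":-1},
    {"delta_pos":[0,0,0],"turn":0,"jaw":-1},
    {"delta_pos":[0,0,0],"turn":0,"jaw":-1}
  ]
}}

```text
time: 66.75
tool_pos: [0.5316, 0.108, 0.3156]
tcp_rot: [2.595, 1.771, -0.0]
wrist_force: [0.3, 0.3, -0.8]
width: 0.593
grip_force: 31.3
```

```bash
python3 -c "
from h import *
to(532.6,108.8,309,1.193)
"
```

```text
t 66.75 pos [531.6 108.  315.6] psi 1.1978 tilt 0.0 w 50.4 g 31.3 F [ 0.3  0.3 -0.8] T [-0.04 -0.03 -0.07] q [ 0.15  0.09  1.98 -0.    1.07  0.53]
 delta now-axes [1.1 0.7 6.6]
 turn 0.0048  delta after-turn axes [1.2 0.7 6.6]
```

Emit:
{"fn": "drive_tool", "kwargs": {
  "increments": [
    {"delta_pos":[1.1,0.7,2],"turn":0,"jaw":-1},
    {"delta_pos":[0,0,2],"turn":0,"jaw":-1},
    {"delta_pos":[0,0,2],"turn":0,"jaw":-1},
    {"delta_pos":[0,0,0],"turn":0,"jaw":-1}
  ]
}}

```text
time: 67.08
tool_pos: [0.5323, 0.1093, 0.3094]
tcp_rot: [-2.594, -1.772, 0.0]
wrist_force: [0.1, 0.0, -1.2]
width: 0.591
grip_force: 31.3
```

Emit:
{"fn": "drive_tool", "kwargs": {
  "increments": [
    {"delta_pos":[0,0,2],"turn":0,"jaw":-1},
    {"delta_pos":[0,0,1],"turn":0,"jaw":-1},
    {"delta_pos":[0,0,0],"turn":0,"jaw":-1}
  ]
}}

```text
time: 67.33
tool_pos: [0.5322, 0.1094, 0.3063]
tcp_rot: [-2.594, -1.772, 0.001]
wrist_force: [0.2, 1.5, -0.4]
width: 0.589
grip_force: 31.3
```

Emit:
{"fn": "drive_tool", "kwargs": {
  "increments": [
    {"delta_pos":[0,0,1],"turn":0,"jaw":-1},
    {"delta_pos":[0,0,1],"turn":0,"jaw":-1},
    {"delta_pos":[0,0,0],"turn":0,"jaw":-1}
  ]
}}

```text
time: 67.58
tool_pos: [0.5323, 0.1093, 0.3044]
tcp_rot: [-2.594, -1.772, 0.0]
wrist_force: [-0.5, 0.9, -0.8]
width: 0.589
grip_force: 31.3
```

Emit:
{"fn": "drive_tool", "kwargs": {
  "increments": [
    {"delta_pos":[0,0,1],"turn":0,"jaw":-1},
    {"delta_pos":[0,0,0],"turn":0,"jaw":-1}
  ]
}}

```text
time: 67.75
tool_pos: [0.5323, 0.1093, 0.3034]
tcp_rot: [-2.594, -1.772, 0.0]
wrist_force: [-1.1, 0.2, -0.4]
width: 0.585
grip_force: 31.3
```

The plug is 4 mm into the mouth with no force. Continuing to 297.5.

Emit:
{"fn": "drive_tool", "kwargs": {
  "increments": [
    {"delta_pos":[0,0,1.5],"turn":0,"jaw":-1},
    {"delta_pos":[0,0,1.5],"turn":0,"jaw":-1},
    {"delta_pos":[0,0,0],"turn":0,"jaw":-1}
  ]
}}

```text
time: 68.0
tool_pos: [0.5322, 0.1093, 0.3002]
tcp_rot: [-2.594, -1.772, 0.001]
wrist_force: [0.2, -0.0, -0.7]
width: 0.587
grip_force: 31.3
```

Emit:
{"fn": "drive_tool", "kwargs": {
  "increments": [
    {"delta_pos":[0,0,1.5],"turn":0,"jaw":-1},
    {"delta_pos":[0,0,0],"turn":0,"jaw":-1}
  ]
}}

```text
time: 68.17
tool_pos: [0.5323, 0.1093, 0.2988]
tcp_rot: [-2.594, -1.772, 0.001]
wrist_force: [-0.3, 0.8, 0.7]
width: 0.586
grip_force: 31.3
```

Emit:
{"fn": "drive_tool", "kwargs": {
  "increments": [
    {"delta_pos":[0,0,1.5],"turn":0,"jaw":-1},
    {"delta_pos":[0,0,0],"turn":0,"jaw":-1}
  ]
}}

```text
time: 68.33
tool_pos: [0.5325, 0.1093, 0.2979]
tcp_rot: [2.594, 1.772, 0.001]
wrist_force: [-0.8, 0.1, 1.8]
width: 0.587
grip_force: 31.5
```

Emit:
{"fn": "drive_tool", "kwargs": {
  "increments": [
    {"delta_pos":[0,0,1],"turn":0,"jaw":-1},
    {"delta_pos":[0,0,0],"turn":0,"jaw":-1}
  ]
}}

```text
time: 68.5
tool_pos: [0.5326, 0.1094, 0.2978]
tcp_rot: [2.594, 1.772, 0.001]
wrist_force: [-2.8, -1.2, 6.7]
width: 0.59
grip_force: 32.0
```

Seated at the expected height. Releasing and retreating to verify.

Emit:
{"fn": "drive_tool", "kwargs": {
  "increments": [
    {"delta_pos":[0,0,-1],"turn":0,"jaw":0.35},
    {"delta_pos":[0,0,0],"turn":0,"jaw":0.6},
    {"delta_pos":[0,0,0],"turn":0,"jaw":1},
    {"delta_pos":[0,0,-12],"turn":0,"jaw":1},
    {"delta_pos":[0,0,-30],"turn":0,"jaw":1},
    {"delta_pos":[0,0,-30],"turn":0,"jaw":1},
    {"delta_pos":[-30,16,0],"turn":0,"jaw":1},
    {"delta_pos":[-34,18,0],"turn":0,"jaw":1}
  ]
}}

```text
time: 69.17
tool_pos: [0.5419, 0.0384, 0.3737]
tcp_rot: [2.587, 1.776, 0.009]
wrist_force: [1.1, -1.2, -0.4]
width: 1.003
grip_force: 0.0
```

Emit:
{"fn": "drive_tool", "kwargs": {
  "increments": [
    {"delta_pos":[-34,18,0],"turn":0,"jaw":1},
    {"delta_pos":[-34,18,0],"turn":0,"jaw":1},
    {"delta_pos":[-34,18,0],"turn":0,"jaw":1},
    {"delta_pos":[-34,18,0],"turn":0,"jaw":1},
    {"delta_pos":[-34,18,0],"turn":0,"jaw":1},
    {"delta_pos":[0,0,0],"turn":0,"jaw":1},
    {"delta_pos":[0,0,0],"turn":0,"jaw":1}
  ]
}}

```text
time: 69.75
tool_pos: [0.5629, -0.1559, 0.3702]
tcp_rot: [2.597, 1.767, 0.001]
wrist_force: [-1.0, 0.2, 0.2]
width: 1.001
grip_force: 0.0
```

```bash
python3 -c "
from h import *
from lf import fit
st()
c=shot('side','s30');o=shot('top','t30')
for n,p in(('far',(.653,.097)),('near',(.5325,.1093))):
    print(n);lidfit(o,*p,.136);lidfit(c,*p,.136);fit(c,*p,.131);fit(o,*p,.131)
print('disp');lidfit(c,.5633,-.355,.116);lidfit(load('s23'),.5633,-.355,.116)
T0=load('top0')['pixels'].astype(int);d=np.abs(T0-o['pixels']).sum(2);d=cv2.blur(d.astype(np.float32),(5,5))
ys,xs=np.nonzero(d>70)
from collections import Counter
print(sorted(Counter(zip((ys//24*24).tolist(),(xs//32*32).tolist())).items()))
asc(c,185,160,280,245)
"
```

```text
t 69.75 pos [ 562.9 -155.9  370.2] psi 1.1948 tilt 0.03 w 85.1 g 0.0 F [-1.   0.2  0.2] T [ 0.07 -0.02  0.02] q [-0.31  0.12  1.84  0.    1.18  0.06]
far
lid [653.7  95.2] score 60.8
lid [652.4  98.2] score 42.8
[655.4  94.  131.2] tilt deg [5.8 3.2] 2.72
[654.5  95.6 132.8] tilt deg [  2.3 -14. ] 4.56
near
lid [533.  106.9] score 59.3
lid [531.4 109.8] score 42.1
[534.7 103.8 129.2] tilt deg [6.8 1.1] 4.85
[533.  107.3 134.7] tilt deg [ 5.6 -8.7] 4.53
disp
lid [ 562.3 -352.3] score 10.2
lid [ 563.2 -352.7] score 27.3
[((96, 288), 36), ((96, 320), 169), ((96, 352), 2), ((120, 192), 2), ((120, 224), 53), ((120, 288), 286), ((120, 320), 768), ((120, 352), 568), ((144, 192), 36), ((144, 224), 285), ((144, 288), 334), ((144, 320), 730), ((144, 352), 467), ((168, 160), 278), ((168, 192), 61), ((168, 224), 147), ((168, 256), 5), ((168, 288), 477), ((168, 320), 270), ((168, 352), 281), ((192, 96), 110), ((192, 128), 203), ((192, 192), 40), ((192, 224), 125), ((192, 288), 641), ((192, 320), 678), ((192, 352), 257), ((216, 288), 687), ((216, 320), 761), ((216, 352), 104), ((240, 256), 63), ((
[... 1480 characters left out ...]
       
205      #++##x ###### ###++++# xoooooo             
208      +#####  ###  #+#######x                    
211         x+###+ +###########+        ++          
214       .    x++##############  ####  +####+      
217        ....    x++#########+ #######x#####+     
220             ...    x+####### ###### +####+      
223                 ..    xx+###+  ### #####+       
226                     ..    x++#######++#+        
229                        ...    x++####++x        
232                            ...    x+#+          
235                                ..    x          
238                                    ..           
241                                     .           
244
```

Both lids sit alike at the right height. Raising the arm to check the dispenser view before handing in.

Emit:
{"fn": "drive_tool", "kwargs": {
  "increments": [
    {"delta_pos":[0,0,-40],"turn":0,"jaw":1},
    {"delta_pos":[0,0,-40],"turn":0,"jaw":1},
    {"delta_pos":[20,30,-20],"turn":0,"jaw":1},
    {"delta_pos":[0,30,0],"turn":0,"jaw":1},
    {"delta_pos":[0,30,0],"turn":0,"jaw":1},
    {"delta_pos":[0,0,0],"turn":0,"jaw":1},
    {"delta_pos":[0,0,0],"turn":0,"jaw":1}
  ]
}}

```text
time: 70.43
tool_pos: [0.6549, -0.1661, 0.4685]
tcp_rot: [-2.59, -1.774, 0.002]
wrist_force: [0.0, 1.2, -0.5]
width: 0.999
grip_force: 0.0
```

```bash
python3 -c "
from h import *
st();c=shot('side','s31')
lidfit(c,.5633,-.355,.116)
asc(c,190,95,315,190)
S=load('side0')['pixels'].astype(int)
for n,(x0,y0,x1,y1) in dict(sq1=(205,140,232,172),funnel=(230,125,262,152),box=(325,143,356,177),bottle=(110,265,165,335),bigjar=(125,215,178,280),sq2=(235,300,268,345)).items():
    print(n,np.abs(S-c['pixels'])[y0:y1,x0:x1].mean().round(1))
"
```

```text
t 70.43 pos [ 654.9 -166.1  468.5] psi 1.2011 tilt 0.13 w 84.9 g 0.0 F [ 0.   1.2 -0.5] T [-0.02 -0.01 -0.06] q [-0.29  0.24  1.52  0.    1.39  0.08]
lid [ 562.8 -352.5] score 26.9
95 ooo......  x+#######+x    ooooooo.   ..........................
98 ####+      xx++####+xx   oooo.ooo               ...............
101 #####x         xxxx    xoooo..oo                          .....
104 ####+  x ......  x    xoooooooo                                
107 xxxx  xx........ x   xooooo.oo                   xxx           
110       xx........ x  ooooo.ooo                  ooooooo         
113   x    x   ..    xxooooo.oo.                   ooooooox        
116 ooxx   x    x    xoooooooo.                   xooooooo         
119 oooooooo  xxxx  xoo.ooo.o.x                   xoooo oo         
122 ooooooooooooooooooo.oooo.                       .oo            
125 ....ooooooooooooooo.ooo.                                       
128 ooo......ooooooooooooo.                                        
131 oooooo.o...oo..o.o.oo    x                                     
134 .oooooooooooo..ooooo    +     x  
[... 611 characters left out ...]
                               
164 ..                                                             
167 ...                                                            
170 ...                                                            
173 ...                                                            
176 ....                                                           
179 ...     ooooox                                                 
182 ..    ooooooooo                                                
185 .    xooooooooox                                               
188       oooooooox                                                
sq1 3.7
funnel 3.8
box 3.6
bottle 3.4
bigjar 3.8
sq2 3.6
```

The dispenser still holds its two spare lids at the top, and the bystanders are unchanged. Handing in.

```bash
python3 -c "
from workcell import bot
print(bot.finish_job())"
```

```text
the job is handed in; nothing more can be done
None
```

I turned the plate over and seated it round side up on both pins, stood the two jars present in its outer nests, and lidded each from the dispenser; the two spare lids stayed there, the other items show no change in the images, and the job is handed in at about 70 s.

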